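# Hang the draw plates on the slotted tool rack

### The job

Hang up every steel plate that lies on the bench on the sloped tool rack, flat against it with the eye end up, side by side, each on a hanger peg of its own. For each plate take a peg from the wooden block, drop its hammer head through the rack's slot, give it a full quarter turn so that the head catches squarely under both lips, with the collar down on the rail, and slip the plate's eye over the post down to the collar. Spare pegs are not needed; do not knock over the cup of swabs or the jar behind the rack.

Things in the scene. Friction and masses are not known exactly. Their poses are not given: they have to be found in the camera images.
- strut: slotted aluminium strut, its face flush with a sloped wooden board. Origin: middle of the slot at face level, 101 mm above the bench; x up the slope (away from the robot), y along the slot to the left, z out of the face (30 degrees off vertical, leaning to the robot). The plain board goes on below the strut to x = -162 mm, where a strip stands 7 mm proud; rack 240 mm wide
- slot_mid (a point): same point as the strut's origin. Slot 12 mm wide (x) between lips 3.5 mm thick; under them the channel is 28 mm wide, its floor 16 mm below the face; capped at y = -115 and +115 mm, so a peg may stand at y = -95 to +95 mm. Entered with peg x along strut y, a peg goes in till its collar rests on the face; 1.5 mm play each side, 1.5 mm under the lips. Only friction resists the turn
- peg_block: wooden block 196 x 46 x 28 mm at the left end of the bench, origin under its centre, x along its length. Four pegs stand in a row along x, 46 mm apart, in pockets 16 mm deep with 1.5 mm play, collars resting on its top, heads along x. One or two pegs stay spare
- peg1_grip (a point): hanger peg 1, steel: point on its axis half-way up the square post (8 x 8 mm, sides along x and y, from 3 to 41 mm above the collar's underside, then a ball nose to 45 mm), 24 mm above the collar's underside. z up along the post, x along the hammer head. Stands upright in the wooden block at the start
- peg1: hanger peg 1 as a whole: origin on its axis at the underside of the collar (24 mm in diameter, 3 mm thick); axes as above. Below the collar a round neck 7.6 mm thick, then the hammer head: 22 mm along x, 9 mm along y, from 5 to 11 mm below the collar's underside, its lower edges tapered. A quarter turn either way (head along strut x) puts its ends under the lips
- peg2_grip (a point): hanger peg 2, steel: point on its axis half-way up the square post (8 x 8 mm, sides along x and y, from 3 to 41 mm above the collar's underside, then a ball nose to 45 mm), 24 mm above the collar's underside. z up along the post, x along the hammer head. Stands upright in the wooden block at the start
- peg2: hanger peg 2 as a whole: origin on its axis at the underside of the collar (24 mm in diameter, 3 mm thick); axes as above. Below the collar a round neck 7.6 mm thick, then the hammer head: 22 mm along x, 9 mm along y, from 5 to 11 mm below the collar's underside, its lower edges tapered. A quarter turn either way (head along strut x) puts its ends under the lips
- peg3_grip (a point): hanger peg 3, steel: point on its axis half-way up the square post (8 x 8 mm, sides along x and y, from 3 to 41 mm above the collar's underside, then a ball nose to 45 mm), 24 mm above the collar's underside. z up along the post, x along the hammer head. Stands upright in the wooden block at the start
- peg3: hanger peg 3 as a whole: origin on its axis at the underside of the collar (24 mm in diameter, 3 mm thick); axes as above. Below the collar a round neck 7.6 mm thick, then the hammer head: 22 mm along x, 9 mm along y, from 5 to 11 mm below the collar's underside, its lower edges tapered. A quarter turn either way (head along strut x) puts its ends under the lips
- peg4_grip (a point): hanger peg 4, steel: point on its axis half-way up the square post (8 x 8 mm, sides along x and y, from 3 to 41 mm above the collar's underside, then a ball nose to 45 mm), 24 mm above the collar's underside. z up along the post, x along the hammer head. Stands upright in the wooden block at the start
- peg4: hanger peg 4 as a whole: origin on its axis at the underside of the collar (24 mm in diameter, 3 mm thick); axes as above. Below the collar a round neck 7.6 mm thick, then the hammer head: 22 mm along x, 9 mm along y, from 5 to 11 mm below the collar's underside, its lower edges tapered. A quarter turn either way (head along strut x) puts its ends under the lips
- plate1_mid (a point): long steel draw plate 140 x 34 x 6 mm with three rows of round holes; this point is the centre of its outline, 3 mm up. Axes: x along the plate to its rounded eye end, y across it, z out of its upper face. May be absent (then None). Starts flat on the bench; best held by its long edges at this point
- plate1_eye (a point): middle of the hanging eye of plate 1: a round through-hole 18 mm in diameter, 53 mm along x from plate1_mid
- plate1: plate 1 as a whole: origin under its centre, on its lower face; axes as above
- plate2_mid (a point): short wide steel draw plate 110 x 40 x 6 mm with two rows of square holes, its eye end narrowed to 34 mm; this point is the centre of its outline, 3 mm up. Axes: x along the plate to its rounded eye end, y across it, z out of its upper face. May be absent (then None). Starts flat on the bench; best held by its long edges at this point
- plate2_eye (a point): middle of the hanging eye of plate 2: a round through-hole 18 mm in diameter, 38 mm along x from plate2_mid
- plate2: plate 2 as a whole: origin under its centre, on its lower face; axes as above
- plate3_mid (a point): narrow steel wire gauge 126 x 30 x 6 mm with notches along both edges; this point is the centre of its outline, 3 mm up. Axes: x along the plate to its rounded eye end, y across it, z out of its upper face. May be absent (then None). Starts flat on the bench; best held by its long edges at this point
- plate3_eye (a point): middle of the hanging eye of plate 3: a round through-hole 18 mm in diameter, 47.5 mm along x from plate3_mid
- plate3: plate 3 as a whole: origin under its centre, on its lower face; axes as above
- swab_cup: clear beaker with cotton swabs, 42 mm across, 69 mm high, origin under its centre; a bystander behind the rack's left end
- enamel_jar_1: white-lidded sample jar, 42 mm across, 58 mm high, origin under its centre; a bystander behind the rack's left end

How it is judged:
By the outcome, as a careful person would: the job done as asked, in the order asked, and still so for the second after the job is handed in, with the robot touching nothing.
Of plate1, plate2, plate3 only 2 to 3 are there at a start; the rules pass over those that are not, and their reading is None.
At some moment in a run one of plate1, plate2, plate3 may be knocked a few centimetres aside while the robot is not near it.
It also fails if it takes over 210 s, if anything falls off the work surface, if the arm or the gripper's body presses on something with over 40 N, if the wrist force passes 120 N, or if a joint passes its speed limit or range.

### The arm

A 7-joint arm with a two-finger parallel gripper is mounted at the origin on a cart in front of the work surface, level with it; the furniture and walls round the work are solid. World frame = base frame: x ahead of the robot, y to its left, z up, the work surface at z = 0. Lengths are in m, angles in rad, forces in N, time in s.
With the tool pointing down it reaches from about 0.4 to 0.875 m from the base axis. Payload 19.3 kg.
Tool frame: the origin (TCP) lies midway between the tips of the shut fingers; the grasp point (between the pads) lies 19 mm behind it (r.grasp_offset is the distance from the TCP to the grasp point, in m); z points along the fingers, y is the direction in which the jaws open and shut (so a half turn about z gives the same grasp; the last joint's range is limited). The gripper opens to 85 mm and grips with 20 to 120 N. Pads are 22 mm wide; open, the fingers measure 114 mm over their backs; the gripper's body (76 mm by 85 mm) begins 54 mm behind the grasp point. The pads swing forward as they close: fully open they stand 13 mm farther back than shut.
Start: joints at [-1.326, 0.521, -0.036, 1.599, 0.021, 1.021, -0.113], TCP at [0.194, 0.594, 0.231] pointing down, gripper open.
Joint ranges: [-2.91, 2.91], [-0.3, 2.13], [-1.5, 1.42], [0.17, 2.43], [-1.26, 4.41], [0.16, 1.93], [-2.52, 2.52]. Speed limits (rad/s): [1.89, 1.89, 2.39, 2.39, 3.01, 3.01, 3.01].

### API

Orientations are given as a rotation vector (axis times angle).
In Python, from bench import readout, optics, r gives the robot as it stands.
- The arm moves only by the shell command python3 -m inch 'ROWS' [FORCE]. ROWS is JSON, one flat list of numbers, 7 for each row, row after row: the shift along the tool's x, y, z in units of 25 mm (1.0 is 25 mm), then the turn, a rotation vector about the tool's x, y, z in units of 6 degrees (1.0 is 6 degrees), then the closure, from 0 (fully open) to 1 (shut). A call has 1 to 8 rows; each row is the pose to reach, as a shift and turn from the pose commanded when the call began, along the tool's axes at that moment; what a row does not reach only later rows make up. A row lasts 1/10 s, in which the tool goes at most 50 mm and 8.59 degrees, less where a joint would pass 70% of its speed; a pose out of reach is approached as far as the arm can. A call with a gripper value outside its range is refused whole. The fingers move at their own pace and stop on an object; FORCE is the grip in N (left out, the last holds). Time passes only in rows, so rows that repeat a pose let the fingers close. It gives the time, the measured TCP pose, the force and the opening at its end, in the units of the state.
- readout.state(): the state, without advancing time (a new reading comes with each control period).
- optics.read_camera(name): name is "scene" or "top" or "wrist"; returns a dict with "image" (480x640x3 uint8, red, green, blue), "vfov" (degrees; the focal length in pixels is half the picture's height over the tangent of half this angle, whatever the lens; pixels are square), "cx", "cy" (the principal point, pixels), "rvec" (rotation vector, rad) and "tvec" (3), from world to camera coordinates, as OpenCV has them; the wrist camera has in their place "tool_from_camera" (4x4, takes a point from camera to tool coordinates, whose origin is the TCP and whose axes are the flange's). Camera axes: x right, y down, z forward; pixel columns grow to the right and rows downward; lengths in m; the calibration is good to about 2 mm. A picture is of the moment at which its call begins: read the wrist's pose just before it. There is no depth.
- r.sign_off(): hands the job in, once; it reports no verdict.
The state is a dict: "time": time; "q": joint angles; "dq": joint speeds; "joint_torque": joint torques, N m; "eef_pos": TCP position; "tcp_rot": TCP orientation; "ft_force": force on the tool from outside, world axes, zero at the start; "wrist_torque": the same for the moment, N m; "grip_width": finger opening in m.
Only numpy, scipy, OpenCV 4.12 (cv2) and the standard library are available. Lean on these libraries where they do the work, as an engineer would, in place of code of your own. Each camera call takes 0.05 s, during which the arm holds its last target.

## Working session

There is one attempt and no reset: what is moved stays moved. The work goes in short steps, Python scripts to look and compute and a shell command to move; the robot and the scene stay as the last step left them, time stands still between calls to the robot, and variables do not carry over. Pictures are saved under pics/ and viewed, and the job is handed in when it is done.

I'll start by looking at the state and the cameras.

```bash
ls; mkdir -p pics; python3 - <<'E'
from bench import readout, optics, r
import cv2, numpy as np
s=readout.state()
for k,v in s.items(): print(k,np.round(v,4))
print(r.grasp_offset)
for n in ["scene","top","wrist"]:
    c=optics.read_camera(n)
    cv2.imwrite(f"pics/{n}0.png",c["image"][:,:,::-1])
    print(n,{k:(np.round(v,4).tolist() if k!="image" else v.shape) for k,v in c.items()})
E
```

```text
pics
time 0.0
q [-1.3262  0.522  -0.0363  1.6     0.0212  1.0211 -0.1128]
dq [ 0.0018 -0.0001 -0.0008 -0.     -0.0007  0.0011 -0.    ]
joint_torque [ 8.00000e-04 -9.27106e+01  1.98010e+00 -3.69935e+01  1.79000e-02
  8.20000e-03 -0.00000e+00]
eef_pos [0.1935 0.594  0.2307]
tcp_rot [-4.9240e-01 -3.1027e+00  1.8000e-03]
ft_force [-0.065  -0.1313  0.1723]
wrist_torque [ 0.0014 -0.0167  0.0137]
grip_width 0.0851
0.0187
scene {'image': (480, 640, 3), 'vfov': 52.4007, 'cx': 331.0072, 'cy': 240.6073, 'rvec': [2.053, -0.9754, 0.5122], 'tvec': [-0.3541, 0.32, 0.7275]}
top {'image': (480, 640, 3), 'vfov': 44.4885, 'cx': 312.1745, 'cy': 243.2542, 'rvec': [2.1257, -2.1584, 0.2117], 'tvec': [-0.0163, 0.5713, 1.2127]}
wrist {'image': (480, 640, 3), 'vfov': 64.8355, 'cx': 323.6766, 'cy': 241.1913, 'tool_from_camera': [[0.0014, -0.9512, -0.3087, 0.0786], [1.0, 0.0012, 0.0008, 0.0012], [-0.0003, -0.3087, 0.9512, -0.1422], [0.0, 0.0, 0.0, 1.0]]}
```

View pics/scene0.png

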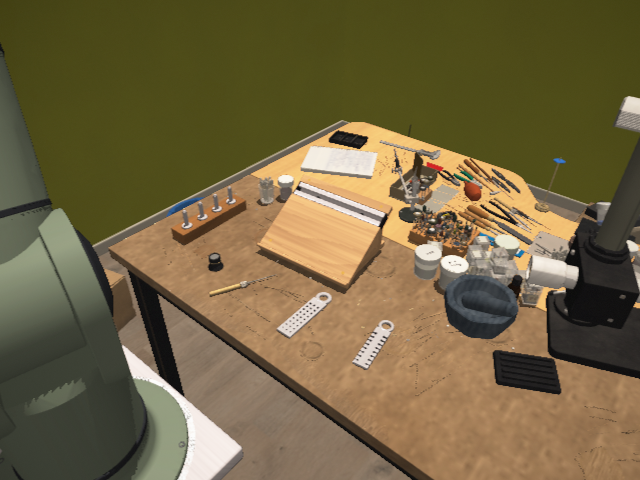

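View pics/top0.png

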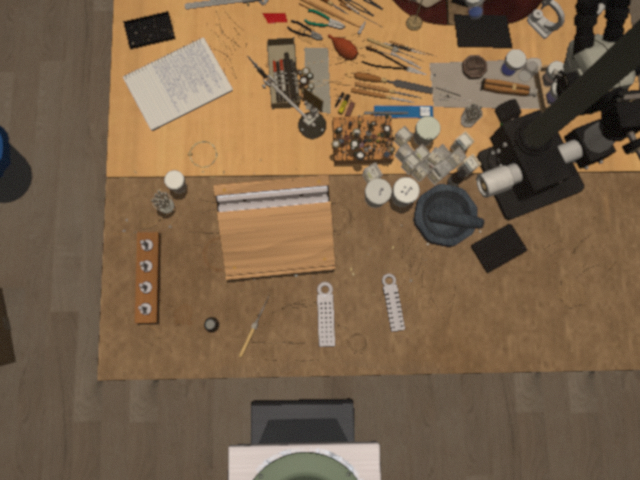

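View pics/wrist0.png

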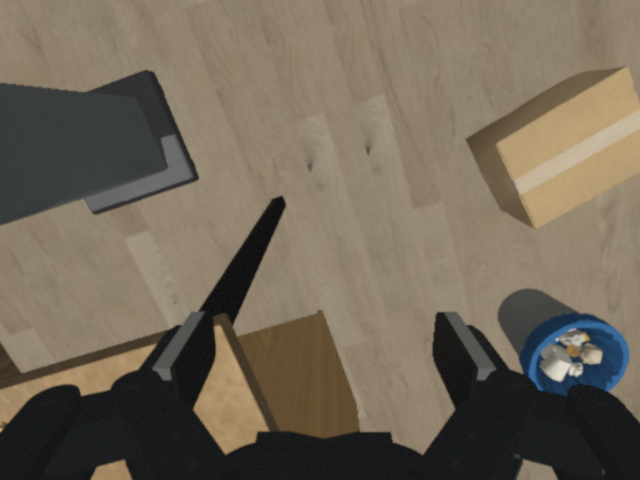

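Both fixed cameras show two plates: the long plate 1 around top px (326,315) and the notched gauge plate 3 around (394,303). There is no plate 2. The four pegs stand in the block at about (147,245–309), and the rack is around (275,230). I'll zoom in to measure.

```bash
cat > h.py <<'E'
import numpy as np, cv2
from scipy.spatial.transform import Rotation as R
from bench import readout, optics, r
class Cam:
    def __init__(s,n):
        st=readout.state() if n=="wrist" else None
        c=optics.read_camera(n); s.im=c["image"]; s.cx,s.cy=c["cx"],c["cy"]
        s.f=240/np.tan(np.radians(c["vfov"])/2)
        s.K=np.array([[s.f,0,s.cx],[0,s.f,s.cy],[0,0,1]])
        if n=="wrist":
            T=np.eye(4);T[:3,:3]=R.from_rotvec(st["tcp_rot"]).as_matrix();T[:3,3]=st["eef_pos"]
            W=np.linalg.inv(T@c["tool_from_camera"]); s.Rm=W[:3,:3]; s.t=W[:3,3]
        else:
            s.Rm=R.from_rotvec(c["rvec"]).as_matrix(); s.t=np.array(c["tvec"])
        s.c=-s.Rm.T@s.t
    def proj(s,P):
        P=np.atleast_2d(P)@s.Rm.T+s.t
        return P[:,:2]/P[:,2:]*s.f+[s.cx,s.cy]
    def ray(s,uv):
        d=s.Rm.T@np.array([(uv[0]-s.cx)/s.f,(uv[1]-s.cy)/s.f,1]); return d/np.linalg.norm(d)
    def onz(s,uv,z):
        d=s.ray(uv); return s.c+d*(z-s.c[2])/d[2]
    def crop(s,x0,y0,w,h,k,name,pts=None):
        im=cv2.resize(s.im[y0:y0+h,x0:x0+w],None,fx=k,fy=k,interpolation=cv2.INTER_CUBIC)[:,:,::-1].copy()
        if pts is not None:
            for p in s.proj(pts):
                q=(int((p[0]-x0+.5)*k),int((p[1]-y0+.5)*k)); cv2.circle(im,q,2,(0,0,255),-1)
        cv2.imwrite("pics/"+name,im)
E
python3 - <<'E'
from h import *
t=Cam("top"); s=Cam("scene")
print("cams",t.c,s.c)
t.crop(130,160,210,190,3.8,"t1.png"); t.crop(290,260,130,100,6,"t2.png"); s.crop(160,160,260,220,3,"s1.png")
for z,uv in [(0,(326,315)),(0,(394,303)),(.045,(147,245)),(.045,(146,309)),(.1,(274,205))]: print(uv,t.onz(uv,z))
E
```

```text
cams [0.35429289 0.00725336 1.29299696] [-0.09014508 -0.50337396  0.70393289]
(326, 315) [ 0.41966361 -0.05392285  0.        ]
(394, 303) [ 0.4435448  -0.20454977  0.        ]
(147, 245) [0.57273183 0.32911836 0.045     ]
(146, 309) [0.43603947 0.32699366 0.045     ]
(274, 205) [0.64425442 0.05443497 0.1       ]
```

View pics/t1.png

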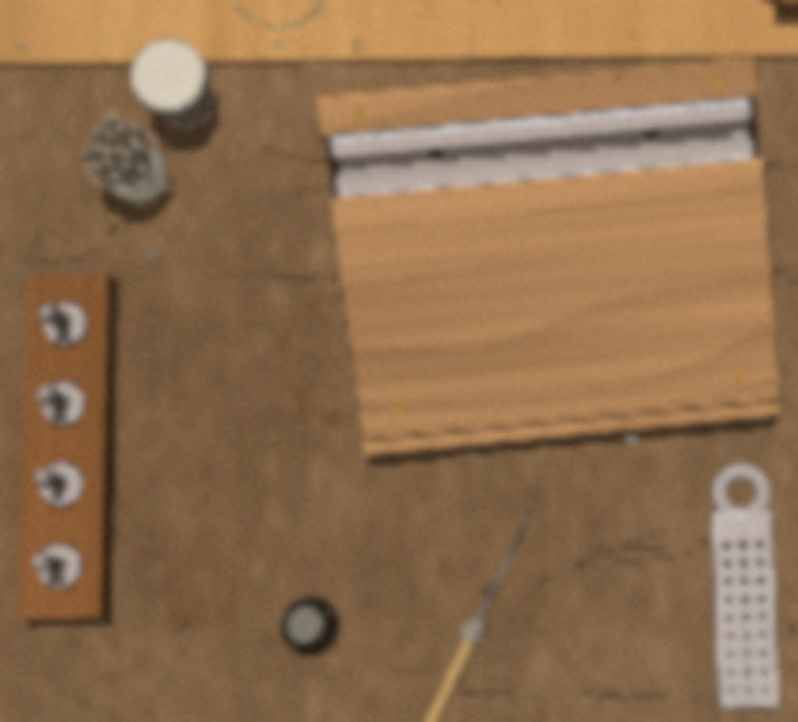

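View pics/t2.png

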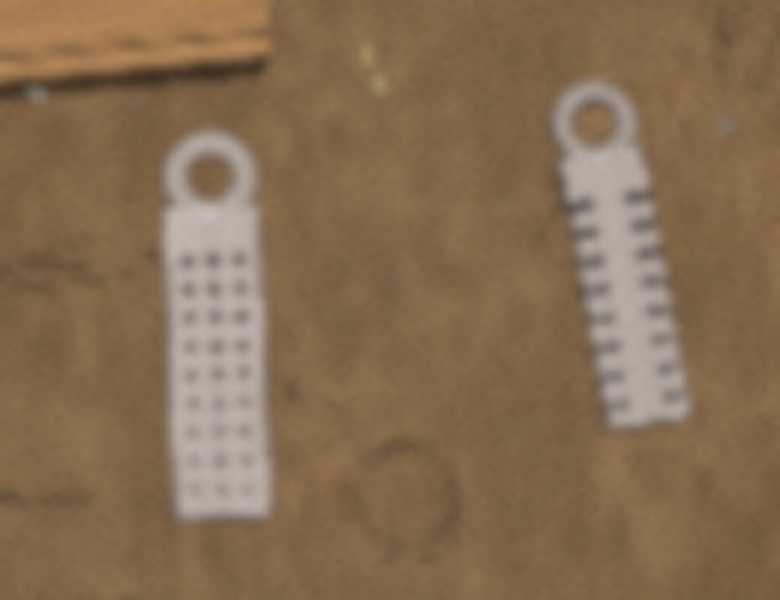

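View pics/s1.png

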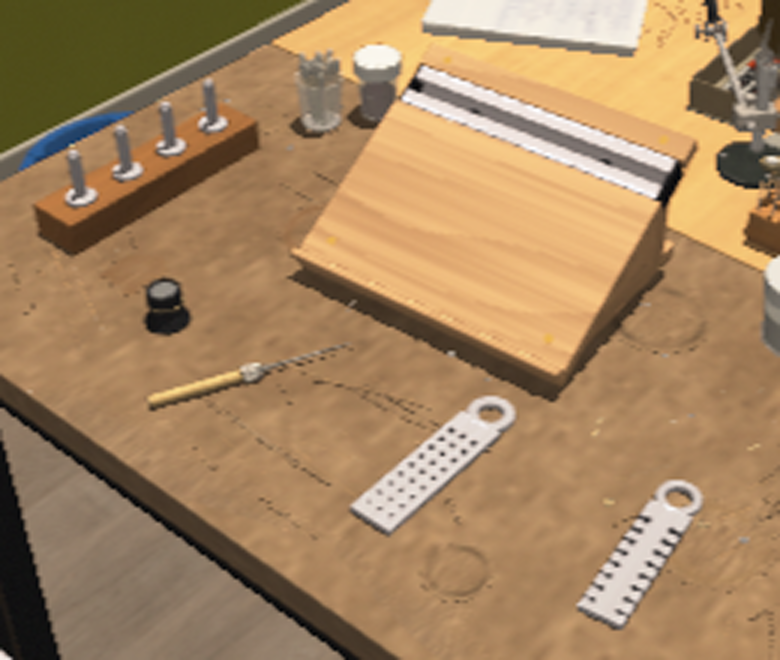

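Picture notes: the collars are at about t1 px (63,323), (62,404), (60,484), (58,566). The strut's lower edge runs from (333,197) to (760,157). The plate eyes are at t2 (211,177) and (595,122). I'll fit coarse poses from the two views.

```bash
cat > fit.py <<'E'
from h import *
from scipy.optimize import least_squares
t=Cam("top"); s=Cam("scene")
o=lambda p,k,x0,y0:np.array([(p[0]+.5)/k-.5+x0,(p[1]+.5)/k-.5+y0])
T1=lambda *p:o(p,3.8,130,160); T2=lambda *p:o(p,6,290,260); S1=lambda *p:o(p,3,160,160)
def Rz(a): return R.from_euler('z',a).as_matrix()
# rack
def rackR(y): return Rz(y)@R.from_euler('y',-30,degrees=True).as_matrix()
obs=[]  # cam,uv,point in strut
# right/left side edges unknown x -> use face bottom corner at x=-162, y=+-120 and lines
def res(p,ret=False):
    Rm=rackR(p[2]); O=np.array([p[0],p[1],.101]); P=lambda *a:O+Rm@np.array(a)
    w=p[3] # strut lower edge x
    e=[]
    for c,uv,pt in [(t,T1(333,197),(w,.12,0)),(t,T1(761,157),(w,-.12,0)),(s,S1(405,98),(w,.12,0)),(s,S1(662,202),(w,-.12,0)),
        (s,S1(295,252),(-.165,.12,.007)),(s,S1(562,375),(-.165,-.12,.007)),(t,T1(366,448),(-.165,.12,.007)),(t,T1(778,408),(-.165,-.12,.007))]:
        e.append((c.proj(P(*pt))[0]-uv))
    return np.array(e) if ret else np.ravel(e)
q=least_squares(res,[.64,.05,0,-.02]).x
print("rack",q,np.degrees(q[2])); print(np.round(res(q,True),1).tolist())
for i,(a,b) in enumerate([((63,323),(213,124)),((62,404),(171,147)),((60,484),(126,172)),((58,566),(81,197))]):
    print("collar",np.round(t.onz(T1(*a),.031),4),np.round(s.onz(S1(*b),.031),4))
for n,uvs in [("top",[T1(27,274),T1(110,275),T1(107,619),T1(22,618)])]:
    print([np.round(t.onz(u,.028),4).tolist() for u in uvs])
for a in [(73,150),(121,127),(166,104),(208,82)]: print("nose",np.round(s.onz(S1(*a),.071),4))
print("p1 eye",t.onz(T2(211,177),.006),s.onz(S1(491,411),.006),"tail",t.onz(T2(223,516),.006),s.onz(S1(371,521),.006))
print("p3 eye",t.onz(T2(595,122),.006),s.onz(S1(679,496),.006),"tail",t.onz(T2(649,421),.006),s.onz(S1(600,615),.006))
E
python3 fit.py
```

```text
rack [ 0.65854058  0.05424643  0.07857567 -0.01677768] 4.502054113147257
[[0.2, -0.5], [1.7, -0.0], [-2.5, -0.4], [0.3, -0.4], [-0.6, -1.4], [-0.7, -0.9], [-0.0, -0.3], [1.7, 0.0]]
collar [0.576  0.3345 0.031 ] [0.5746 0.3291 0.031 ]
collar [0.5294 0.3336 0.031 ] [0.5287 0.3291 0.031 ]
collar [0.4839 0.3333 0.031 ] [0.4816 0.3287 0.031 ]
collar [0.4379 0.3329 0.031 ] [0.4368 0.3283 0.031 ]
[[0.6054, 0.3567, 0.028], [0.6042, 0.3093, 0.028], [0.4081, 0.3056, 0.028], [0.4094, 0.3528, 0.028]]
nose [0.4407 0.3331 0.071 ]
nose [0.4854 0.3309 0.071 ]
nose [0.5307 0.3303 0.071 ]
nose [0.5756 0.3304 0.071 ]
p1 eye [ 0.4760141 -0.0520976  0.006    ] [ 0.47716462 -0.05262449  0.006     ] tail [ 0.35361703 -0.05385935  0.006     ] [ 0.35228293 -0.05736461  0.006     ]
p3 eye [ 0.49415931 -0.19403136  0.006     ] [ 0.49409597 -0.19490883  0.006     ] tail [ 0.38491347 -0.20935952  0.006     ] [ 0.38480318 -0.2111571   0.006     ]
```

Two-view agreement is within about 2–4 mm, and sizes check out: block length 0.196, peg pitch 46 mm, plate eye-to-tail 123 and 110 mm. Next I'll write a calculator that prints the move in tool units, then go over a peg.

```bash
cat > go.py <<'E'
from h import *
def frame(zdir,xdir):
    z=np.array(zdir,float);z/=np.linalg.norm(z); x=np.array(xdir,float); x-=z*(x@z); x/=np.linalg.norm(x)
    return np.column_stack([x,np.cross(z,x),z])
def pose():
    s=readout.state(); return np.array(s["eef_pos"]),R.from_rotvec(s["tcp_rot"]).as_matrix(),s
def calc(pos,Rt):
    p,R0,s=pose()
    d=R0.T@(np.array(pos)-p)/.025; w=R.from_matrix(R0.T@Rt).as_rotvec()/np.radians(6)
    print("rows:",np.round(d,2).tolist(),np.round(w,2).tolist(),"| dist mm",round(25*np.linalg.norm(d),1),"deg",round(6*np.linalg.norm(w),1))
def down(yawx): # tool x direction angle in world deg
    a=np.radians(yawx); return frame([0,0,-1],[np.cos(a),np.sin(a),0])
def show():
    p,R0,s=pose(); print("t",round(s["time"],2),"pos",np.round(p,4),"x",np.round(R0[:,0],3),"z",np.round(R0[:,2],3),"F",np.round(s["ft_force"],1),"w",round(s["grip_width"],4),"q",np.round(s["q"],2))
E
python3 - <<'E'
from go import *
show(); calc([.438,.332,.17],down(181))
E
```

```text
t 0.35 pos [0.1935 0.5942 0.2312] x [-0.951  0.31  -0.   ] z [-0. -0. -1.] F [ 0.8 -1.2  0.3] w 0.0851 q [-1.33  0.52 -0.04  1.6   0.02  1.02 -0.11]
rows: [-12.55, -6.94, 2.45] [-0.0, -0.0, -3.17] | dist mm 363.7 deg 19.0
```

```bash
python3 -m inch '[-12.55,-6.94,2.45,0,0,-3.17,0.4,-12.55,-6.94,2.45,0,0,-3.17,0.4,-12.55,-6.94,2.45,0,0,-3.17,0.4,-12.55,-6.94,2.45,0,0,-3.17,0.4,-12.55,-6.94,2.45,0,0,-3.17,0.4,-12.55,-6.94,2.45,0,0,-3.17,0.4,-12.55,-6.94,2.45,0,0,-3.17,0.4,-12.55,-6.94,2.45,0,0,-3.17,0.4]' 40; python3 - <<'E'
from go import *
show()
E
```

```text
time: 1.15
eef_pos: [0.4414, 0.3273, 0.1694]
tcp_rot: [-0.018, 3.141, -0.004]
ft_force: [-1.0, -0.4, 0.8]
grip_width: 0.0514
t 1.15 pos [0.4414 0.3273 0.1694] x [-1.    -0.011 -0.001] z [ 0.001 -0.002 -1.   ] F [-1.  -0.4  0.8] w 0.0514 q [-0.7   0.48 -0.06  1.86  0.04  0.81  0.79]
```

```bash
python3 - <<'E'
from go import *
w=Cam("wrist"); show()
pts=[[.438,.332,.073],[.484,.3325,.073],[.438,.332,.031],[.484,.3325,.031]]
print(w.proj(pts))
w.crop(0,0,640,480,1.25,"w1.png",pts)
E
```

```text
t 1.2 pos [0.4413 0.3276 0.1694] x [-1.    -0.011 -0.   ] z [ 0.    -0.002 -1.   ] F [ 1.6 -1.7 -1. ] w 0.0514 q [-0.7   0.48 -0.06  1.86  0.04  0.81  0.79]
[[329.5214169  237.48035419]
 [329.09187002 300.25703408]
 [328.83647105 221.06214111]
 [328.49536903 276.36274952]]
```

View pics/w1.png

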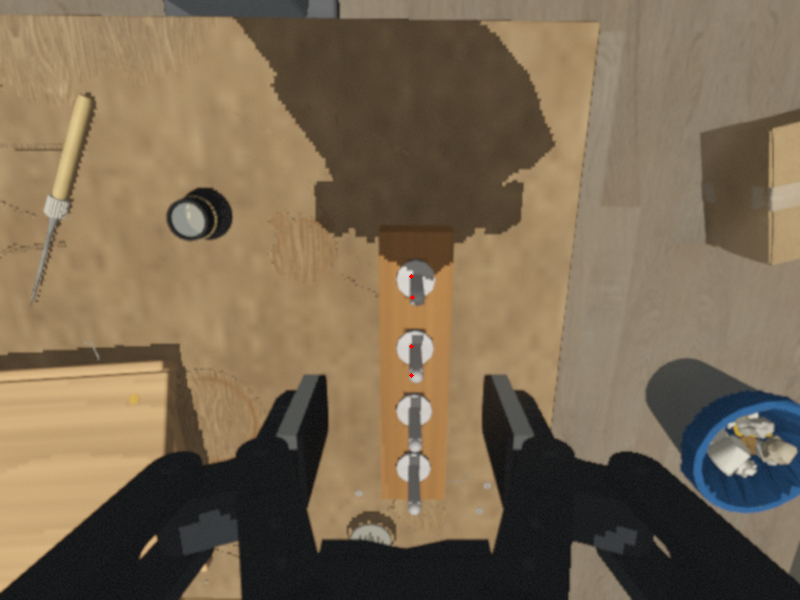

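The wrist view shows peg noses at w1 px (418,297) and (417,377), and collars at (415,280) and (415,348). They sit about 3 mm further left (+y) than predicted. I'll refine.

```bash
python3 - <<'E'
from go import *
w=Cam("wrist"); 
w.crop(290,180,90,150,4,"w2.png",[])
for n in [(334,237.5),(333.5,301)]: print(w.onz(n,.071))
for n in [(331.8,223.6),(331.8,278.3),(330.5,329)]: print(w.onz(n,.031))
E
```

```text
Traceback (most recent call last):
  File "h.py", line 26, in crop
    for p in s.proj(pts):
             ~~~~~~^^^^^
  File "h.py", line 17, in proj
    P=np.atleast_2d(P)@s.Rm.T+s.t
      ~~~~~~~~~~~~~~~~^~~~~~~
ValueError: matmul: Input operand 1 has a mismatch in its core dimension 0, with gufunc signature (n?,k),(k,m?)->(n?,m?) (size 3 is different from 0)
```

```bash
python3 - <<'E'
from go import *
w=Cam("wrist"); 
w.crop(290,180,90,150,4,"w2.png")
for n in [(334,237.5),(333.5,301)]: print(w.onz(n,.071))
for n in [(331.8,223.6),(331.8,278.3),(330.5,329)]: print(w.onz(n,.031))
E
```

```text
[0.43694737 0.33780169 0.071     ]
[0.48394838 0.33852302 0.071     ]
[0.43829523 0.33714123 0.031     ]
[0.48400809 0.33810417 0.031     ]
[0.53054219 0.33798563 0.031     ]
```

View pics/w2.png

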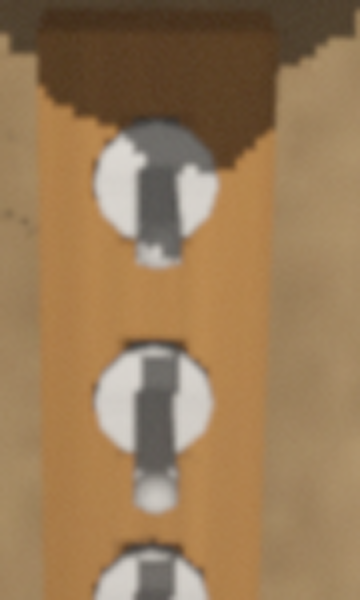

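```bash
python3 - <<'E'
from go import *
show()
w=Cam("wrist"); 
for n in [(329.3,242),(328.5,302.7)]: print(w.onz(n,.071))
for n in [(328.6,224.8),(327.9,279.6)]: print(w.onz(n,.031))
E
```

```text
t 1.3 pos [0.4384 0.3318 0.17  ] x [-1.    -0.015  0.   ] z [-0. -0. -1.] F [-0.4  1.7 -0.5] w 0.051 q [-0.71  0.48 -0.07  1.86  0.04  0.81  0.79]
[0.43896129 0.33664302 0.071     ]
[0.48418619 0.33704708 0.071     ]
[0.43807243 0.33665126 0.031     ]
[0.48401943 0.337045   0.031     ]
```

```bash
python3 - <<'E'
from go import *
calc([.438,.335,.095],down(180.8))
E
```

```text
rows: [-0.02, 0.08, 3.0] [0.0, -0.0, 0.03] | dist mm 75.2 deg 0.2
```

```bash
python3 -m inch '[-0.02,0.08,3,0,0,0,0.5,-0.02,0.08,3,0,0,0,0.5,-0.02,0.08,3,0,0,0,0.5,-0.02,0.08,3,0,0,0,0.5,-0.02,0.08,3,0,0,0,0.5]'; python3 - <<'E'
from go import *
w=Cam("wrist"); show()
print(w.proj([[.438,.335,.073],[.484,.3355,.073]]))
w.crop(170,120,320,240,2.5,"w3.png",[[.438,.335,.073],[.438,.335,.031]])
E
```

```text
time: 1.85
eef_pos: [0.4389, 0.3353, 0.0967]
tcp_rot: [-0.028, 3.14, 0.002]
ft_force: [-0.1, -0.8, 0.2]
grip_width: 0.0424
t 1.9 pos [0.439  0.3351 0.0967] x [-1.    -0.018 -0.002] z [ 0.002  0.002 -1.   ] F [-0.2  0.4  0.6] w 0.0425 q [-0.71  0.59 -0.06  1.9   0.06  0.65  0.78]
[[320.86116486 287.53632667]
 [320.31826494 368.52997762]]
```

View pics/w3.png

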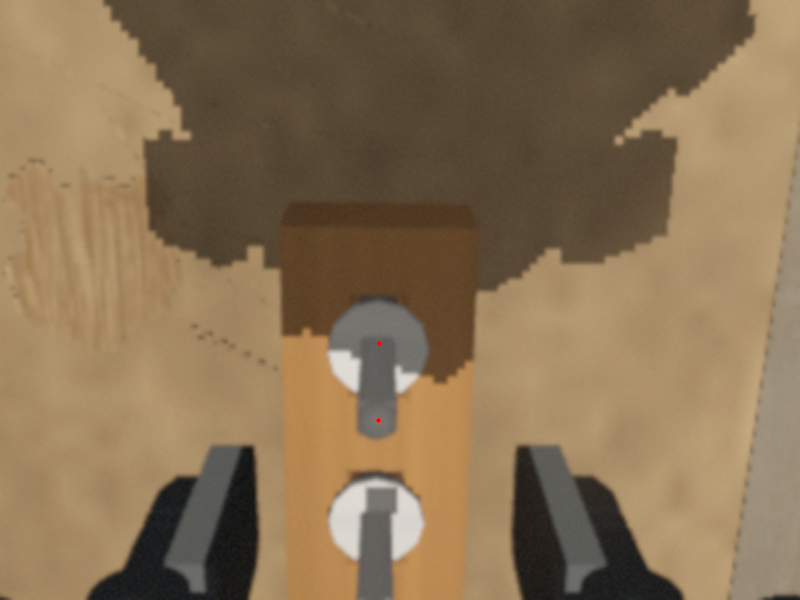

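The peg sits about 1.2 mm to the right of the jaw centre (px 378 against finger mid 385.5). I'll correct that and descend in two stages.

```bash
python3 -m inch '[0.04,-0.05,1.4,0,0,0,0.55,0.04,-0.05,1.4,0,0,0,0.6,0.04,-0.05,2.4,0,0,0,0.6,0.04,-0.05,2.4,0,0,0,0.6,0.04,-0.05,2.4,0,0,0,0.6,0.04,-0.05,2.4,0,0,0,0.6]'; python3 - <<'E'
from go import *
w=Cam("wrist"); show()
w.crop(170,240,320,240,2.5,"w4.png")
E
```

```text
time: 2.5
eef_pos: [0.4382, 0.3333, 0.0366]
tcp_rot: [-0.027, 3.14, 0.002]
ft_force: [0.2, 0.5, 0.9]
grip_width: 0.0341
t 2.55 pos [0.4382 0.3333 0.0365] x [-1.    -0.017 -0.001] z [ 0.001  0.001 -1.   ] F [ 1.3 -0.4 -0.3] w 0.0344 q [-0.72  0.69 -0.06  1.93  0.07  0.53  0.77]
```

View pics/w4.png

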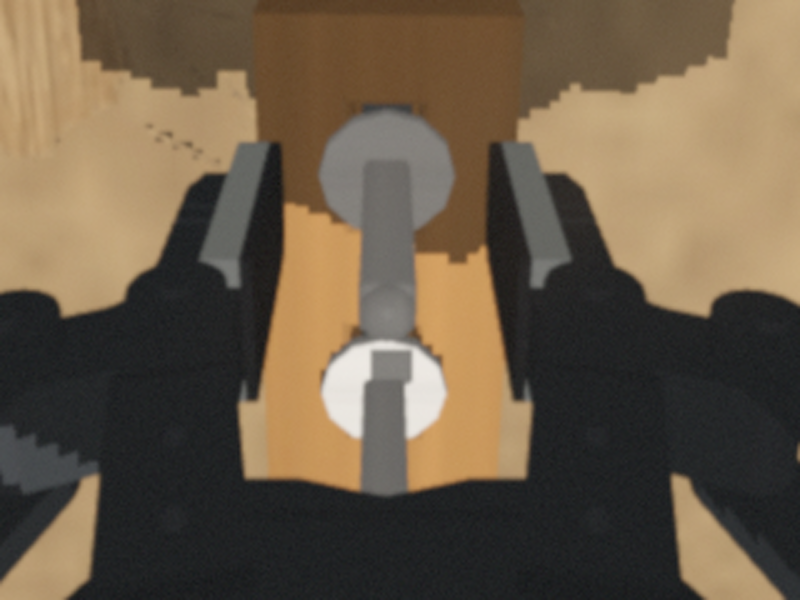

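The peg is centred between the pads (px 387 against 385). Closing.

```bash
python3 -m inch '[0,0,0,0,0,0,0.8,0,0,0,0,0,0,1,0,0,0,0,0,0,1,0,0,0,0,0,0,1,0,0,0,0,0,0,1]' 70; python3 -m inch '[0,0,-0.2,0,0,0,1,0,0,-0.5,0,0,0,1,0,0,-1,0,0,0,1,0,0,-2,0,0,0,1,0,0,-4,0,0,0,1,0,0,-4,0,0,0,1]'; python3 - <<'E'
from go import *
w=Cam("wrist"); show()
w.crop(170,240,320,240,2.5,"w5.png")
E
```

```text
time: 3.05
eef_pos: [0.4379, 0.333, 0.0357]
tcp_rot: [-0.027, 3.141, 0.001]
ft_force: [-2.2, -1.6, 9.4]
grip_width: 0.0066
time: 3.65
eef_pos: [0.4397, 0.3345, 0.1412]
tcp_rot: [-0.026, 3.135, 0.008]
ft_force: [0.6, 0.7, -0.2]
grip_width: 0.0069
t 3.7 pos [0.4389 0.3339 0.1387] x [-1.    -0.017 -0.004] z [ 0.004  0.004 -1.   ] F [ 0.7  0.1 -1.2] w 0.0066 q [-0.71  0.52 -0.07  1.88  0.05  0.73  0.78]
```

View pics/w5.png

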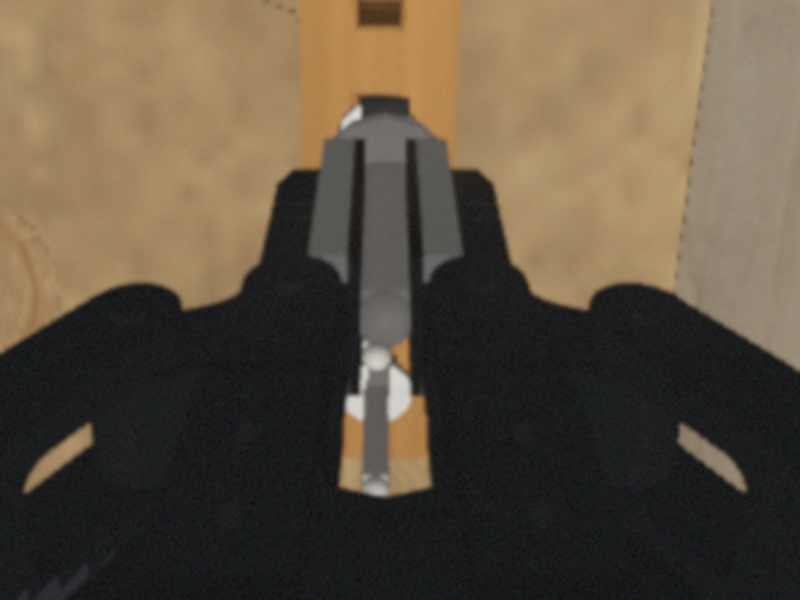

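The peg is held. The nose shows at w5 (382,316), and the hand is at about 7.7 mm offset above the collar's underside. Now going to hover above the slot with tool x along strut +y.

```bash
cat > rack.py <<'E'
from go import *
import json
RK=dict(o=[.6585,.0542,.101],yaw=4.5)
try: RK=json.load(open("rack.json"))
except Exception: pass
def SR(): return R.from_euler('z',RK["yaw"],degrees=True).as_matrix()@R.from_euler('y',-30,degrees=True).as_matrix()
def P(*a): return np.array(RK["o"])+SR()@np.array(a)
def inS(p): return SR().T@(np.array(p)-np.array(RK["o"]))
def tool(ang): # tool z=-strut z; tool x at angle ang deg from strut x toward strut y
    S=SR(); a=np.radians(ang); return frame(-S[:,2],np.cos(a)*S[:,0]+np.sin(a)*S[:,1])
E
python3 - <<'E'
from rack import *
p,R0,s=pose()
w=Cam("wrist")
print("nose px if centred",w.proj([p+R0@np.array([0,0,-.0353])]))
calc(P(0,.05,.0877),tool(90))
E
```

```text
nose px if centred [[320.44542057 365.52655332]]
rows: [-6.75, -9.42, -1.61] [-3.98, -3.76, 14.05] | dist mm 292.5 deg 90.5
```

```bash
python3 -m inch '[-6.75,-9.4,-1.6,-3.98,-3.76,14.05,1,-6.75,-9.4,-1.6,-3.98,-3.76,14.05,1,-6.75,-9.4,-1.6,-3.98,-3.76,14.05,1,-6.75,-9.4,-1.6,-3.98,-3.76,14.05,1,-6.75,-9.4,-1.6,-3.98,-3.76,14.05,1,-6.75,-9.4,-1.6,-3.98,-3.76,14.05,1,-6.75,-9.4,-1.6,-3.98,-3.76,14.05,1,-6.75,-9.4,-1.6,-3.98,-3.76,14.05,1]'; python3 - <<'E'
from rack import *
show()
calc(P(0,.05,.0877),tool(90))
E
```

```text
time: 4.55
eef_pos: [0.6105, 0.0983, 0.1744]
tcp_rot: [1.511, 2.39, 0.434]
ft_force: [-0.6, 0.4, -1.1]
grip_width: 0.0064
t 4.55 pos [0.6105 0.0983 0.1744] x [-0.414  0.907 -0.075] z [ 0.389  0.102 -0.916] F [-0.6  0.4 -1.1] w 0.0064 q [-0.39  0.43  0.17  2.04 -0.29  0.27  0.46]
rows: [0.07, 0.09, -0.08] [-0.97, -0.87, 3.3] | dist mm 3.5 deg 21.3
```

```bash
python3 -m inch '[0.07,0.09,-0.08,-0.97,-0.87,3.3,1,0.07,0.09,-0.08,-0.97,-0.87,3.3,1,0.07,0.09,-0.08,-0.97,-0.87,3.3,1,0.07,0.09,-0.08,-0.97,-0.87,3.3,1,0.07,0.09,-0.08,-0.97,-0.87,3.3,1]'; python3 - <<'E'
from rack import *
w=Cam("wrist")
show()
calc(P(0,.05,.0877),tool(90))
p,R0,s=pose(); print(inS(p)*1000)
ys=[.11,.05,0,-.05,-.1]
pts=[P(x,y,0) for y in ys for x in (-.006,.006)]+[P(0,.05,0)]
w.crop(0,0,640,480,1.25,"w6.png",pts)
E
```

```text
time: 5.05
eef_pos: [0.6101, 0.103, 0.1769]
tcp_rot: [1.85, 2.017, 0.537]
ft_force: [0.0, -0.1, -0.6]
grip_width: 0.0066
t 5.1 pos [0.6101 0.1034 0.177 ] x [-0.081  0.997 -0.   ] z [ 0.498  0.041 -0.866] F [-0.   1.8 -0.8] w 0.0067 q [-0.78  0.48  0.6   2.14 -1.16  0.16  0.89]
rows: [-0.11, 0.02, 0.01] [-0.0, -0.01, 0.02] | dist mm 2.9 deg 0.2
[-0.39999503 52.82138176 87.99484471]
```

View pics/w6.png

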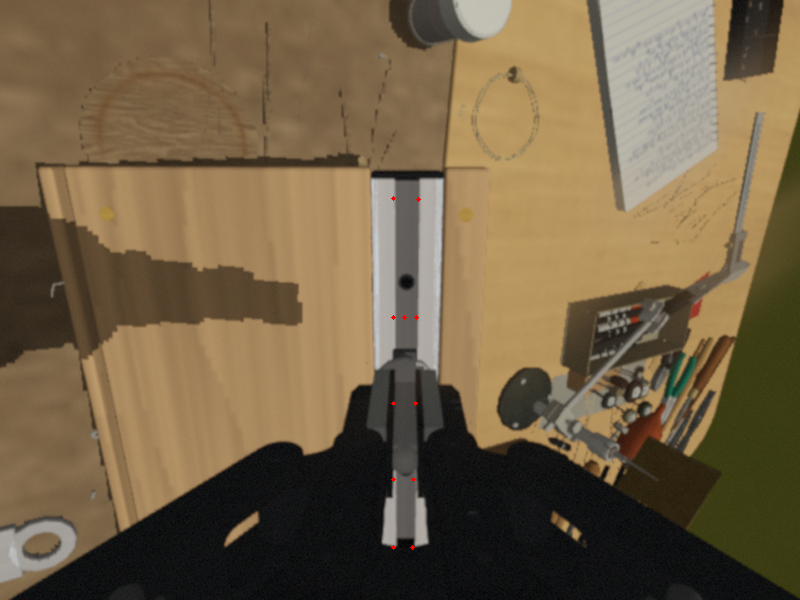

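The tool is over the slot. The slot appears at w6 x≈395–419, close to the projected edges (red dots). Joint 6 is at its lower bound (0.16), so I'll watch it. Zooming in to compare the head with the slot.

```bash
python3 - <<'E'
from rack import *
w=Cam("wrist")
show(); p,R0,s=pose(); print(inS(p)*1000, s["q"])
w.crop(250,120,150,190,3.15*1,"w7.png")
E
```

```text
t 5.15 pos [0.6099 0.1037 0.1767] x [-0.087  0.996 -0.002] z [ 0.496  0.041 -0.867] F [-0.  -0.4 -0.3] w 0.0068 q [-0.78  0.48  0.59  2.14 -1.14  0.16  0.88]
[-0.74268201 53.20112235 87.86153643] [-0.77777831  0.4828868   0.59058729  2.14221837 -1.14419433  0.16349782
  0.87647922]
```

View pics/w7.png

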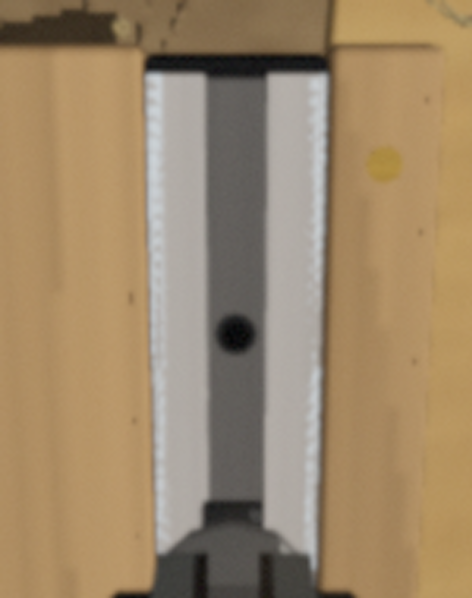

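The slot centre is at px 325.2 against the tool axis at about 324.2, so I need +0.65 mm along tool y. The slot is vertical in the image, so yaw is right. Descending to just above the face.

```bash
python3 -m inch '[-0.12,0.03,1.2,0,0,0,1,-0.12,0.03,1.8,0,0,0,1,-0.12,0.03,2.4,0,0,0,1,-0.12,0.03,2.4,0,0,0,1,-0.12,0.03,2.4,0,0,0,1,-0.12,0.03,2.4,0,0,0,1]'; python3 - <<'E'
from rack import *
show()
w=Cam("wrist")
p,R0,s=pose(); print(inS(p)*1000); calc(P(0,.05,.027),tool(90))
w.crop(250,180,150,190,3.15*1,"w8.png")
E
```

```text
time: 5.75
eef_pos: [0.6469, 0.1041, 0.1367]
tcp_rot: [1.862, 2.03, 0.517]
ft_force: [0.1, -0.3, -0.5]
grip_width: 0.0064
t 5.75 pos [0.6469 0.1041 0.1367] x [-0.086  0.996 -0.003] z [ 0.479  0.038 -0.877] F [ 0.1 -0.3 -0.5] w 0.0064 q [-0.66  0.59  0.49  2.06 -1.26  0.16  0.99]
[11.32875949 50.82186081 34.84606041]
rows: [-0.03, -0.45, 0.32] [-0.21, -0.01, 0.08] | dist mm 13.8 deg 1.3
```

View pics/w8.png

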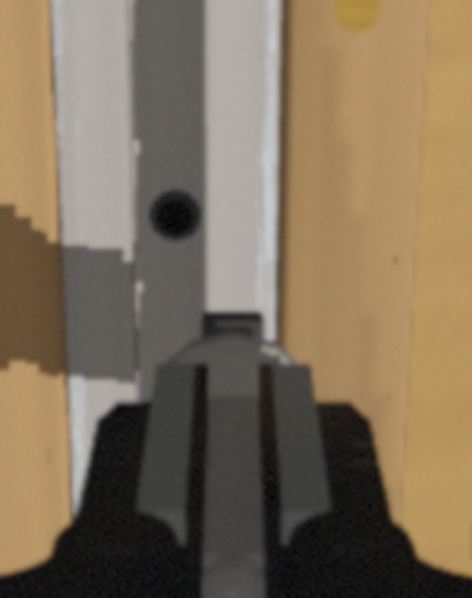

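The arm ran into the q5/q6 bounds and deviated 11 mm up the slope, so this elbow branch can't reach the insertion. I'll back off and fit a simple kinematic model from the readings to find a branch that can.

```bash
cat > fk.py <<'E'
import numpy as np, itertools
from scipy.spatial.transform import Rotation as R
from scipy.optimize import least_squares
D=[([-1.3262,.522,-.0363,1.6,.0212,1.0211,-.1128],[.1935,.594,.2307],[-.951,.31,0],[0,0,-1]),
([-.71,.48,-.07,1.86,.04,.81,.79],[.4384,.3318,.17],[-1,-.015,0],[0,0,-1]),
([-.71,.59,-.06,1.9,.06,.65,.78],[.439,.3351,.0967],[-1,-.018,-.002],[.002,.002,-1]),
([-.72,.69,-.06,1.93,.07,.53,.77],[.4382,.3333,.0365],[-1,-.017,-.001],[.001,.001,-1]),
([-.71,.52,-.07,1.88,.05,.73,.78],[.4389,.3339,.1387],[-1,-.017,-.004],[.004,.004,-1]),
([-.39,.43,.17,2.04,-.29,.27,.46],[.6105,.0983,.1744],[-.414,.907,-.075],[.389,.102,-.916]),
([-.7778,.4829,.5906,2.1422,-1.1442,.1635,.8765],[.6099,.1037,.1767],[-.087,.996,-.002],[.496,.041,-.867]),
([-.66,.59,.49,2.06,-1.26,.16,.99],[.6469,.1041,.1367],[-.086,.996,-.003],[.479,.038,-.877])]
def rot(q,s,o):
    out=[];A=np.eye(3)
    for i,ax in enumerate("zyzyzyz"):
        A=A@R.from_euler(ax,s[i]*q[i]+o[i]).as_matrix(); out.append(A)
    return out
def fk(q,s,par):
    o=np.zeros(7); o[6]=par[10]; o[0]=par[11]
    A=rot(q,s,o)
    p=np.array([0,0,par[0]])+A[0]@np.array([par[4],par[5],0])+A[1]@np.array([par[6],0,par[1]])+A[3]@np.array([par[7],par[8],par[2]])+A[5]@np.array([par[9],0,par[3]])
    return p,A[6]
if __name__=="__main__":
    best=[]
    for sg in itertools.product([1,-1],repeat=4):
        s=[sg[0],1,sg[1],1,sg[2],1,sg[3]]
        def res(par):
            e=[]
            for q,p,x,z in D:
                P,A=fk(q,s,par); e+=list((P-p)*10)+list(A[:,0]-x)+list(A[:,2]-z)
            return np.array(e+list(np.array(par[4:10])*.05))
        for o7 in (0,np.pi/2,np.pi,-np.pi/2):
            f=least_squares(res,[.3,.4,.4,.3,0,0,0,0,0,0,o7,0]); best.append((f.cost,s,f.x))
    best.sort(key=lambda b:b[0])
    for b in best[:4]: print(b[0],b[1],np.round(b[2],3))
    c,s,par=best[0]
    for q,p,x,z in D:
        P,A=fk(q,s,par); print(np.round((P-p)*1000,1),np.round(A[:,0]-x,3),np.round(A[:,2]-z,3))
    np.savez("fk.npz",s=s,par=par)
E
python3 fk.py
```

```text
0.004341330645303201 [-1, 1, -1, 1, -1, 1, -1] [ 0.308  0.532  0.423  0.326  0.013 -0.02  -0.017 -0.002 -0.045  0.003
  1.579  0.007]
0.004341330645303271 [-1, 1, -1, 1, -1, 1, -1] [ 3.080e-01  5.320e-01  4.230e-01  3.260e-01  1.300e-02 -2.000e-02
 -1.700e-02 -2.000e-03 -4.500e-02  3.000e-03 -4.704e+00  7.000e-03]
0.004341330645303517 [-1, 1, -1, 1, -1, 1, -1] [ 0.308  0.532  0.423  0.326  0.013 -0.02  -0.017 -0.002 -0.045  0.003
  1.579  0.007]
0.004341330645307135 [-1, 1, -1, 1, -1, 1, -1] [ 0.308  0.532  0.423  0.326  0.013 -0.02  -0.017 -0.002 -0.045  0.003
  1.579  0.007]
[ 1.1 -0.2  0.4] [ 0.     0.001 -0.   ] [-0.    -0.001  0.   ]
[-3.9  0.1 -2.1] [ 0.    -0.003  0.007] [-0.007 -0.003  0.   ]
[ 5.1 -3.2  0.5] [ 0.     0.002 -0.002] [ 0.002 -0.002  0.   ]
[-2.4  0.5 -0.5] [ 0.    -0.008  0.008] [-0.008 -0.003  0.   ]
[1.5 2.6 1.7] [ 0.     0.001 -0.005] [0.004 0.006 0.   ]
[-1.   1.7  0.5] [-0.002 -0.001  0.005] [0.001 0.007 0.002]
[-0.3  0.4 -0.5] [-0.     0.     0.004] [ 0.     0.004 -0.   ]
[ 0.5 -1.   0.1] [0.005 0.001 0.003] [-0.001  0.001 -0.   ]
```

```bash
python3 -m inch '[0,0,-2,0,0,0,1,0,0,-4,0,0,0,1,0,0,-4,0,0,0,1]'; python3 -c "
from rack import *
show()"
```

```text
time: 6.1
eef_pos: [0.5982, 0.1001, 0.2257]
tcp_rot: [1.863, 2.029, 0.518]
ft_force: [0.2, 0.9, 0.6]
grip_width: 0.0068
t 6.1 pos [0.5982 0.1001 0.2257] x [-0.085  0.996 -0.002] z [ 0.479  0.039 -0.877] F [0.2 0.9 0.6] w 0.0068 q [-1.03  0.47  0.94  2.12 -0.99  0.36  0.72]
```

```bash
cat > ik.py <<'E'
from rack import *
from fk import fk
Z=np.load("fk.npz"); S_,PAR=Z["s"],Z["par"]
LO=np.array([-2.91,-.3,-1.5,.17,-1.26,.16,-2.52]);HI=np.array([2.91,2.13,1.42,2.43,4.41,1.93,2.52])
from scipy.optimize import least_squares
def ik(pos,Rt,q0,margin=.05,reg=.0,qref=None):
    def f(q):
        p,A=fk(q,S_,PAR); e=np.r_[(p-pos)*10,R.from_matrix(A.T@Rt).as_rotvec()]
        return np.r_[e,reg*(q-q0)]
    s=least_squares(f,np.clip(q0,LO+margin+1e-3,HI-margin-1e-3),bounds=(LO+margin,HI-margin))
    return s.x,np.linalg.norm(f(s.x)[:6])
E
python3 - <<'E'
from ik import *
rng=np.random.default_rng(0)
for (lab,pos,ang) in [("ins+50 hi",P(0,.05,.09),90),("ins+50 lo",P(0,.05,.008),90),("ins+50 lo",P(0,.05,.008),0),("ins+50 lo",P(0,.05,.008),180),("ins+50 lo",P(0,.05,.008),270),("ins-50 lo",P(0,-.05,.008),90),("plate+50",P(-.053,.05,.008),180),("plate+50",P(-.053,.05,.008),0),("plate+50hi",P(-.053,.05,.07),180),("plate+50hi",P(-.053,.05,.07),0)]:
    sols=[]
    for k in range(25):
        q0=LO+(HI-LO)*rng.random(7); q0[0]=rng.uniform(-1.5,1.5)
        q,e=ik(pos,tool(ang),q0,.08)
        if e<.003: sols.append(np.round(q,2))
    sols.sort(key=lambda q:q[4])
    print(lab,ang,len(sols))
    for q in sols[::max(1,len(sols)//6)]: print("   ",q)
E
```

```text
ins+50 hi 90 14
    [-0.18  0.4  -0.2   2.11  1.05  0.24 -1.24]
    [-0.13  0.41 -0.26  2.11  1.1   0.26 -1.28]
    [ 0.03  0.43 -0.46  2.1   1.2   0.34 -1.36]
    [ 0.03  0.43 -0.46  2.1   1.2   0.34 -1.36]
    [ 0.17  0.46 -0.64  2.1   1.27  0.42 -1.41]
    [ 0.38  0.54 -0.93  2.09  1.37  0.57 -1.45]
    [ 0.44  0.58 -1.02  2.09  1.4   0.64 -1.46]
ins+50 lo 90 15
    [ 0.16  0.65 -0.63  2.05  1.6   0.46 -1.66]
    [-0.12  0.59 -0.26  2.06  1.61  0.25 -1.76]
    [ 0.21  0.67 -0.7   2.05  1.61  0.5  -1.65]
    [-0.13  0.59 -0.25  2.06  1.61  0.25 -1.77]
    [-0.13  0.58 -0.24  2.06  1.62  0.24 -1.77]
    [ 0.4   0.78 -0.99  2.04  1.64  0.71 -1.59]
    [ 0.58  1.04 -1.37  2.04  1.73  1.08 -1.5 ]
    [ 0.59  1.09 -1.41  2.04  1.75  1.13 -1.48]
ins+50 lo 0 0
ins+50 lo 180 14
    [-0.02  0.6  -0.39  2.05  1.6   0.32 -0.15]
    [-0.06  0.59 -0.33  2.06  1.6   0.29 -0.17]
    [ 0.1   0.63 -0.54  2.05  1.6   0.41 -0.11]
    [-0.13  0.59 -0.24  2.06  1.61  0.25 -0.2 ]
    [ 0.26  0.69 -0.78  2.04  1.62  0.56 -0.06]
    [ 0.35  0.74 -0.91  2.04  1.63  0.65 -0.04]
    [ 0.43  0.81 -1.04  2.04 
[... 1094 characters left out ...]
[-0.16  0.59 -0.23  2.18  2.09  0.29  2.44]
    [-0.25  0.59 -0.11  2.19  2.23  0.24  2.27]
    [-0.68  0.67  0.47  2.21  3.75  0.24  0.65]
    [-0.98  0.93  0.97  2.23  4.19  0.61  0.07]
plate+50hi 180 12
    [ 0.37  0.59 -0.94  2.21  1.63  0.6  -0.16]
    [ 0.26  0.54 -0.78  2.21  1.63  0.51 -0.19]
    [ 0.6   0.84 -1.34  2.21  1.66  0.95 -0.07]
    [-0.14  0.45 -0.27  2.23  1.71  0.26 -0.35]
    [-0.16  0.45 -0.25  2.23  1.72  0.25 -0.36]
    [-0.17  0.45 -0.23  2.23  1.73  0.24 -0.38]
plate+50hi 0 4
    [-0.86  0.57  0.69  2.27  4.23  0.24  0.16]
    [-0.97  0.65  0.86  2.27  4.32  0.36  0.05]
    [-0.98  0.66  0.88  2.27  4.33  0.38  0.04]
    [-0.98  0.66  0.88  2.27  4.33  0.38  0.04]
```

A branch with q3≈-0.6, q5≈+1.6 has wide margins for every pose: insertion, turn to tool(180), and plate placing. I'll get into it through a vertical tool pose and then lean sideways. First I'll compute the waypoints.

```bash
python3 - <<'E'
from ik import *
qt,e=ik(P(0,.05,.1),tool(90),np.array([.17,.46,-.64,2.1,1.27,.42,-1.41]),.08,reg=.01); print("qt",np.round(qt,2),e)
qa=np.array([0.05,.42,-.25,1.95,0.1,.77,-.6])
for k in (0,.25,.5,.75,1):
    q=qa+(qt-qa)*k; p,A=fk(q,S_,PAR); print(k,np.round(q,2),np.round(p,3),"x",np.round(A[:,0],2),"z",np.round(A[:,2],2))
    if k in(0,.5): np.save(f"wp{int(k*100)}.npy",np.c_[A,p])
A=np.load("wp0.npy"); calc(A[:,3],A[:,:3])
E
```

```text
qt [ 0.19  0.44 -0.66  2.1   1.23  0.43 -1.37] 3.235527189442529e-05
0 [ 0.05  0.42 -0.25  1.95  0.1   0.77 -0.6 ] [0.511 0.023 0.173] x [0.34 0.94 0.04] z [ 0.01  0.03 -1.  ]
0.25 [ 0.08  0.42 -0.35  1.99  0.38  0.68 -0.79] [0.534 0.009 0.166] x [ 0.27  0.96 -0.03] z [ 0.12 -0.07 -0.99]
0.5 [ 0.12  0.43 -0.45  2.03  0.67  0.6  -0.98] [0.563 0.018 0.168] x [ 0.18  0.98 -0.06] z [ 0.26 -0.1  -0.96]
0.75 [ 0.15  0.43 -0.55  2.07  0.95  0.51 -1.18] [0.59  0.049 0.176] x [ 0.06  1.   -0.04] z [ 0.4  -0.06 -0.92]
1 [ 0.19  0.44 -0.66  2.1   1.23  0.43 -1.37] [0.605 0.1   0.188] x [-0.08  1.   -0.  ] z [ 0.5   0.04 -0.87]
rows: [-2.79, -4.28, 0.04] [4.67, -0.7, 4.17] | dist mm 127.7 deg 37.8
```

```bash
python3 -m inch '[-2.8,-4.3,0,4.67,-0.7,4.17,1,-2.8,-4.3,0,4.67,-0.7,4.17,1,-2.8,-4.3,0,4.67,-0.7,4.17,1,-2.8,-4.3,0,4.67,-0.7,4.17,1,-2.8,-4.3,0,4.67,-0.7,4.17,1,-2.8,-4.3,0,4.67,-0.7,4.17,1,-2.8,-4.3,0,4.67,-0.7,4.17,1]'; python3 - <<'E'
from ik import *
show()
A=np.load("wp50.npy"); calc(A[:,3]+[0,0,.02],A[:,:3])
E
```

```text
time: 6.8
eef_pos: [0.5111, 0.0223, 0.1726]
tcp_rot: [-2.557, -1.789, -0.042]
ft_force: [-0.1, 0.5, 0.2]
grip_width: 0.0064
t 6.8 pos [0.5111 0.0223 0.1726] x [0.342 0.939 0.034] z [ 0.01   0.032 -0.999] F [-0.1  0.5  0.2] w 0.0064 q [-0.87  0.71  1.11  2.   -0.84  0.97  0.32]
rows: [0.57, 2.0, -0.59] [-2.68, -0.63, -1.72] | dist mm 54.1 deg 19.5
```

```bash
cat > sim.py <<'E'
from ik import *
def jac(q):
    p0,A0=fk(q,S_,PAR); J=np.zeros((6,7))
    for i in range(7):
        d=q.copy(); d[i]+=1e-5; p,A=fk(d,S_,PAR)
        J[:3,i]=(p-p0)/1e-5; J[3:,i]=R.from_matrix(A@A0.T).as_rotvec()/1e-5
    return J,p0,A0
def follow(q,pos,Rt,n=None,lam=.02,W=None,stepr=np.radians(1.5),stepp=.008,home=None,kh=0.0):
    q=np.array(q,float)
    for k in range(400):
        J,p,A=jac(q); e=np.r_[np.array(pos)-p,R.from_matrix(Rt@A.T).as_rotvec()]
        a,b=np.linalg.norm(e[:3]),np.linalg.norm(e[3:])
        if a<2e-4 and b<1e-3: break
        e=e*min(1,1/max(a/stepp,b/stepr,1e-9))
        act=np.ones(7,bool)
        for _ in range(4):
            Ja=J*act; dq=Ja.T@np.linalg.solve(Ja@Ja.T+lam**2*np.eye(6),e)
            if home is not None: dq+=kh*(np.eye(7)-np.linalg.pinv(Ja)@Ja)@((np.array(home)-q)*act)
            bad=((q+dq<LO)|(q+dq>HI))&act
            if not bad.any(): break
            act&=~bad
        q=np.clip(q+dq,LO,HI)
    J,p,A=jac(q)
    return q,np.linalg.norm(p-pos)
E
python3 - <<'E'
from sim import *
q0=np.array([-.71,.52,-.07,1.88,.05,.73,.78])
for home,kh in [(None,0)]+[((LO+HI)/2,k) for k in (.02,.1)]+[([-1.326,.521,-.036,1.599,.021,1.021,-.113],k) for k in (.02,.1)]:
  for lam in (.001,.05):
    q1,e=follow(q0,P(0,.05,.0877),tool(90),lam=lam,home=home,kh=kh); 
    q2,e2=follow(q1,P(0,.05,.027),tool(90),lam=lam,home=home,kh=kh)
    print(kh,lam,np.round(q1,2),round(e,4),np.round(q2,2),round(e2,4))
E
```

```text
0 0.001 [-0.78  0.48  0.59  2.14 -1.13  0.16  0.86] 0.0 [-0.68  0.59  0.51  2.06 -1.25  0.16  0.97] 0.0209
0 0.05 [-0.78  0.48  0.59  2.14 -1.13  0.16  0.86] 0.0001 [-0.68  0.59  0.5   2.06 -1.24  0.16  0.97] 0.0209
0.02 0.001 [-0.35  0.41  0.02  2.12  0.84  0.16 -1.06] 0.0 [-0.25  0.54 -0.09  2.08  1.5   0.17 -1.69] 0.0001
0.02 0.05 [-0.36  0.41  0.03  2.12  0.83  0.16 -1.05] 0.0001 [-0.22  0.54 -0.13  2.08  1.5   0.19 -1.68] 0.0002
0.1 0.001 [-0.22  0.41 -0.14  2.11  1.03  0.22 -1.23] 0.0 [-0.13  0.54 -0.25  2.07  1.5   0.24 -1.66] 0.0002
0.1 0.05 [-0.22  0.41 -0.14  2.11  1.02  0.22 -1.22] 0.0001 [-0.08  0.55 -0.31  2.07  1.51  0.28 -1.66] 0.0001
0.02 0.001 [-0.78  0.49  0.61  2.14 -1.16  0.17  0.89] 0.0001 [-0.68  0.58  0.51  2.05 -1.16  0.17  0.88] 0.0246
0.02 0.05 [-0.78  0.48  0.6   2.14 -1.14  0.16  0.87] 0.0002 [-0.68  0.59  0.51  2.06 -1.26  0.16  0.98] 0.0208
0.1 0.001 [-0.34  0.41  0.01  2.12  0.86  0.17 -1.08] 0.0 [-0.25  0.54 -0.09  2.08  1.5   0.17 -1.69] 0.0
0.1 0.05 [-0.35  0.41  0.02  2.12  0.85  0.16 -1.06] 0.0002 [-0.26  0.54 -0.08  2.08  1.5   0.16 -1.69] 0.0001
```

The pure pseudoinverse model reproduces the server's joint motion almost exactly, so I can search for a waypoint sequence that lands in the good branch.

```bash
cat > search.py <<'E'
from sim import *
from multiprocessing import Pool
import sys
p,R0,s=pose(); Q0=np.array(s["q"])
def one(seed):
    rng=np.random.default_rng(seed); q=Q0; w=[]
    for i in range(rng.integers(1,3)):
        pos=np.array([rng.uniform(.42,.62),rng.uniform(-.1,.3),rng.uniform(.2,.38)])
        ti,az=rng.uniform(0,50),rng.uniform(0,360)
        zd=np.array([np.sin(np.radians(ti))*np.cos(np.radians(az)),np.sin(np.radians(ti))*np.sin(np.radians(az)),-np.cos(np.radians(ti))])
        a=np.radians(rng.uniform(0,180)); A=frame(zd,[np.cos(a),np.sin(a),0])
        q,e=follow(q,pos,A,stepr=np.radians(4),stepp=.02)
        if e>.002: return None
        w.append((pos,A))
    q1,e=follow(q,P(0,.05,.0877),tool(90),stepr=np.radians(4),stepp=.02)
    if e>.002: return None
    q2,e=follow(q1,P(0,.05,.008),tool(90),stepr=np.radians(4),stepp=.02)
    if e>.002: return None
    return (min((q2-LO).min(),(HI-q2).min(),(q1-LO).min(),(HI-q1).min()),w,q1,q2)
if __name__=="__main__":
    with Pool() as pl: out=[o for o in pl.map(one,range(300)) if o]
    out.sort(key=lambda o:(-o[0]))
    print(len(out))
    for o in out[:8]:
        print(round(o[0],2),len(o[1]),np.round(o[2],2),np.round(o[3],2))
        for pos,A in o[1]: print("    ",np.round(pos,3),"z",np.round(A[:,2],2),"x",np.round(A[:,0],2))
    import pickle; pickle.dump(out[:20],open("srch.pkl","wb"))
E
nproc; time timeout 500 python3 search.py
```

```text
4
15
0.21 2 [ 0.59  0.74 -1.29  2.09  1.5   0.87 -1.47] [ 0.5   0.89 -1.17  2.04  1.68  0.87 -1.55]
     [ 0.429 -0.092  0.351] z [ 0.08  0.48 -0.87] x [-0.76  0.59  0.26]
     [0.473 0.068 0.281] z [ 0.58 -0.47 -0.67] x [0.63 0.77 0.01]
0.02 2 [-0.3   0.4  -0.04  2.12  0.93  0.18 -1.14] [-0.21  0.58 -0.13  2.06  1.64  0.19 -1.82]
     [0.47  0.182 0.224] z [-0.06 -0.02 -1.  ] x [ 0.05  1.   -0.02]
     [0.517 0.135 0.34 ] z [ 0.   -0.7  -0.71] x [ 0.94  0.24 -0.23]
0.02 2 [-0.27  0.4  -0.08  2.12  0.97  0.2  -1.17] [-0.22  0.58 -0.12  2.06  1.65  0.18 -1.83]
     [0.612 0.244 0.374] z [ 0.16 -0.03 -0.99] x [0.98 0.09 0.16]
     [0.431 0.164 0.321] z [ 0.54 -0.42 -0.73] x [0.82 0.47 0.33]
0.02 1 [-0.25  0.4  -0.11  2.12  1.    0.21 -1.2 ] [-0.22  0.58 -0.12  2.06  1.65  0.18 -1.83]
     [0.47  0.188 0.314] z [ 0.7   0.18 -0.69] x [-0.59  0.69 -0.42]
0.02 2 [-0.25  0.4  -0.1   2.12  0.99  0.2  -1.19] [-0.22  0.58 -0.12  2.06  1.65  0.18 -1.83]
     [0.496 0.07  0.261] z [ 0.38  0.6  -0.7 ] x [0.87 0.01 0.49]
     [ 0.565 -0.066  0.213] z [-0.37  0.63 -0.68] x [ 0.9   0.42 -0.1 ]
0.02 1 [-0.31  0.4  -0.03  2.12  0.92  0.18 -1.12] [-0.22  0.58 -0.12  2.06  1.65  0.18 -1.82]
     [ 0.483 -0.052  0.258] z [ 0.18 -0.7  -0.69] x [0.98 0.14 0.11]
0.01 2 [-0.32  0.4  -0.01  2.12  0.89  0.17 -1.1 ] [-0.21  0.58 -0.14  2.06  1.64  0.19 -1.82]
     [0.591 0.224 0.247] z [ 0.06 -0.02 -1.  ] x [-0.35  0.94 -0.04]
     [0.421 0.264 0.377] z [ 0.1  -0.23 -0.97] x [0.96 0.26 0.03]
0.01 1 [-0.33  0.4  -0.    2.12  0.87  0.17 -1.09] [-0.21  0.58 -0.13  2.06  1.64  0.19 -1.82]
     [0.595 0.283 0.371] z [-0.35 -0.25 -0.9 ] x [ 0.49  0.78 -0.4 ]
real	2m16.382s
user	8m49.085s
sys	0m0.263s
```

```bash
python3 - <<'E'
from sim import *
import pickle
o=pickle.load(open("srch.pkl","rb"))[0]
q=np.array(pose()[2]["q"])
for k,(pos,A) in enumerate(o[1]):
    np.save(f"W{k}.npy",np.c_[A,pos]); q,e=follow(q,pos,A); print(np.round(q,2),e)
for a,z in ((90,.0877),(90,.008),(180,.008)):
    q,e=follow(q,P(0,.05,z),tool(a)); print(a,z,np.round(q,2),round(e,4))
calc(o[1][0][0],o[1][0][1])
E
```

```text
[-0.28  0.27  0.88  1.9  -0.69  1.37  1.7 ] 0.00016123211034820166
[-0.04  0.28 -0.9   2.27  1.2   1.2  -2.4 ] 7.41559080691736e-05
90 0.0877 [ 0.33  0.52 -0.86  2.09  1.36  0.54 -1.45] 0.0001
90 0.008 [ 0.26  0.69 -0.78  2.04  1.62  0.56 -1.64] 0.0001
180 0.008 [ 0.15  0.64 -0.62  2.05  1.6   0.45 -0.1 ] 0.0001
rows: [-5.18, -1.54, -7.31] [-1.9, 4.47, -11.25] | dist mm 227.3 deg 73.5
```

Even better margins with fine steps. Executing the detour.

```bash
python3 -m inch '[-5.18,-1.54,-7.31,-1.9,4.47,-11.25,1,-5.18,-1.54,-7.31,-1.9,4.47,-11.25,1,-5.18,-1.54,-7.31,-1.9,4.47,-11.25,1,-5.18,-1.54,-7.31,-1.9,4.47,-11.25,1,-5.18,-1.54,-7.31,-1.9,4.47,-11.25,1,-5.18,-1.54,-7.31,-1.9,4.47,-11.25,1,-5.18,-1.54,-7.31,-1.9,4.47,-11.25,1,-5.18,-1.54,-7.31,-1.9,4.47,-11.25,1]'; python3 - <<'E'
from ik import *
show()
A=np.load("W0.npy"); calc(A[:,3],A[:,:3])
E
```

```text
time: 7.6
eef_pos: [0.4286, -0.0913, 0.3516]
tcp_rot: [-1.141, -2.732, -0.725]
ft_force: [0.3, 0.1, -0.5]
grip_width: 0.0066
t 7.6 pos [ 0.4286 -0.0913  0.3516] x [-0.716  0.647  0.262] z [ 0.094  0.461 -0.883] F [ 0.3  0.1 -0.5] w 0.0066 q [-0.37  0.27  0.98  1.92 -0.68  1.36  1.65]
rows: [-0.03, -0.02, 0.01] [-0.08, 0.28, -0.67] | dist mm 0.9 deg 4.4
```

```bash
python3 - <<'E'
from sim import *
A=np.load("W1.npy"); q=np.array(pose()[2]["q"])
q,e=follow(q,A[:,3],A[:,:3]); print(np.round(q,2),e)
for a,z in ((90,.0877),(90,.008),(180,.008)):
    q,e=follow(q,P(0,.05,z),tool(a)); print(a,z,np.round(q,2),round(e,4))
calc(A[:,3],A[:,:3])
E
```

```text
[-0.17  0.25 -0.75  2.27  1.17  1.15 -2.38] 1.7575313795477043e-05
90 0.0877 [ 0.21  0.47 -0.69  2.1   1.31  0.45 -1.43] 0.0001
90 0.008 [ 0.15  0.64 -0.62  2.05  1.6   0.45 -1.67] 0.0
180 0.008 [ 0.01  0.61 -0.43  2.05  1.6   0.34 -0.14] 0.0001
rows: [2.12, 3.99, 5.59] [-5.15, -10.17, 10.7] | dist mm 179.7 deg 93.8
```

```bash
python3 -m inch '[2.12,4,5.6,-5.15,-10.17,10.7,1,2.12,4,5.6,-5.15,-10.17,10.7,1,2.12,4,5.6,-5.15,-10.17,10.7,1,2.12,4,5.6,-5.15,-10.17,10.7,1,2.12,4,5.6,-5.15,-10.17,10.7,1,2.12,4,5.6,-5.15,-10.17,10.7,1,2.12,4,5.6,-5.15,-10.17,10.7,1,2.12,4,5.6,-5.15,-10.17,10.7,1]'; python3 - <<'E'
from ik import *
show()
A=np.load("W1.npy"); calc(A[:,3],A[:,:3])
E
```

```text
time: 8.4
eef_pos: [0.4667, 0.0557, 0.2751]
tcp_rot: [1.792, 2.211, 0.554]
ft_force: [-0.2, -0.0, -0.7]
grip_width: 0.0064
t 8.4 pos [0.4667 0.0557 0.2751] x [-0.218  0.975  0.049] z [ 0.416  0.139 -0.899] F [-0.2 -0.  -0.7] w 0.0064 q [-1.05 -0.01  0.85  2.31 -0.12  0.4   0.12]
rows: [0.44, 0.41, -0.05] [-3.65, -5.52, 6.75] | dist mm 15.0 deg 56.7
```

```bash
python3 -m inch '[0.44,0.41,0,-3.65,-5.52,6.75,1,0.44,0.41,0,-3.65,-5.52,6.75,1,0.44,0.41,0,-3.65,-5.52,6.75,1,0.44,0.41,0,-3.65,-5.52,6.75,1,0.44,0.41,0,-3.65,-5.52,6.75,1,0.44,0.41,0,-3.65,-5.52,6.75,1,0.44,0.41,0,-3.65,-5.52,6.75,1,0.44,0.41,0,-3.65,-5.52,6.75,1]'; python3 - <<'E'
from sim import *
show()
A=np.load("W1.npy"); calc(A[:,3],A[:,:3])
q=np.array(pose()[2]["q"])
for a,z in ((90,.0877),(90,.008),(180,.008)):
    q,e=follow(q,P(0,.05,z),tool(a)); print(a,z,np.round(q,2),round(e,4))
E
```

```text
time: 9.2
eef_pos: [0.4714, 0.0664, 0.278]
tcp_rot: [2.056, 1.6, 0.447]
ft_force: [-0.5, -0.1, -0.9]
grip_width: 0.007
t 9.2 pos [0.4714 0.0664 0.278 ] x [ 0.258  0.965 -0.043] z [ 0.536 -0.18  -0.825] F [-0.5 -0.1 -0.9] w 0.007 q [-1.13  0.03  0.57  2.35  0.93  0.56 -1.57]
rows: [0.07, 0.1, -0.09] [-2.13, -2.31, 3.38] | dist mm 3.9 deg 27.7
90 0.0877 [-0.35  0.41  0.02  2.12  0.84  0.16 -1.05] 0.0002
90 0.008 [-0.22  0.58 -0.12  2.06  1.65  0.18 -1.83] 0.0001
180 0.008 [-0.26  0.58 -0.08  2.07  1.68  0.16 -0.29] 0.0001
```

```bash
python3 -m inch '[0.07,0.1,-0.09,-2.13,-2.31,3.38,1,0.07,0.1,-0.09,-2.13,-2.31,3.38,1,0.07,0.1,-0.09,-2.13,-2.31,3.38,1,0.07,0.1,-0.09,-2.13,-2.31,3.38,1,0.07,0.1,-0.09,-2.13,-2.31,3.38,1,0.07,0.1,-0.09,-2.13,-2.31,3.38,1]'; python3 - <<'E'
from sim import *
show()
A=np.load("W1.npy"); calc(A[:,3],A[:,:3])
def fin(q,lab):
  for a,z in ((90,.0877),(90,.008),(180,.008)):
    q,e=follow(q,P(0,.05,z),tool(a)); print(lab,a,z,np.round(q,2),round(e,4))
q0=np.array(pose()[2]["q"]); fin(q0,"direct")
# try lateral variants first
for dy in (-.15,-.1,.1,.2):
  for lean in (-.6,.0):
    q,e=follow(q0,[.48,.06+dy,.28],frame([.4,lean,-.8],[0,1,0])); print(dy,lean,np.round(q,2),round(e,3)); fin(q,"  ")
E
```

```text
time: 9.8
eef_pos: [0.4729, 0.0674, 0.2807]
tcp_rot: [2.126, 1.01, 0.45]
ft_force: [-0.1, 0.2, -1.4]
grip_width: 0.0063
t 9.8 pos [0.4729 0.0674 0.2807] x [0.631 0.776 0.003] z [ 0.575 -0.464 -0.674] F [-0.1  0.2 -1.4] w 0.0063 q [-1.27  0.22  0.52  2.33  1.07  0.84 -2.28]
rows: [0.01, 0.0, -0.03] [-0.02, 0.0, 0.06] | dist mm 0.8 deg 0.4
direct 90 0.0877 [-0.29  0.4  -0.06  2.12  0.95  0.19 -1.15] 0.0
direct 90 0.008 [-0.22  0.58 -0.12  2.06  1.65  0.18 -1.83] 0.0001
direct 180 0.008 [-0.26  0.58 -0.08  2.07  1.68  0.16 -0.29] 0.0001
-0.15 -0.6 [-0.96  0.19  0.61  2.27  0.94  0.78 -1.22] 0.0
   90 0.0877 [-0.34  0.41  0.01  2.12  0.86  0.17 -1.08] 0.0001
   90 0.008 [-0.22  0.58 -0.12  2.06  1.65  0.18 -1.83] 0.0001
   180 0.008 [-0.26  0.58 -0.08  2.07  1.67  0.16 -0.29] 0.0001
-0.15 0.0 [-1.36 -0.25  1.28  2.26  0.52  0.54 -0.43] 0.0
   90 0.0877 [-1.94 -0.27  1.41  2.29  0.97  0.58 -1.15] 0.141
   90 0.008 [-1.94 -0.27  1.41  2.34  1.03  0.55 -1.22] 0.2162
   180 0.008 [-1.94 -0.27  1.41  2.34  1.03  0.55  0.35] 0.2162
-0.1 -0.6 [-1.02  0.22  0.56  2.24  0.87  0.85 -1.26] 0.0
   9
[... 721 characters left out ...]
.53 -0.95] 0.0
   90 0.0877 [-0.34  0.41  0.01  2.12  0.85  0.17 -1.07] 0.0001
   90 0.008 [-0.22  0.58 -0.12  2.06  1.65  0.18 -1.82] 0.0001
   180 0.008 [-0.26  0.58 -0.08  2.07  1.67  0.16 -0.29] 0.0001
0.2 -0.6 [-1.22  0.49  0.31  1.8   0.58  1.21 -1.37] 0.0
   90 0.0877 [-0.35  0.41  0.02  2.12  0.85  0.16 -1.06] 0.0001
   90 0.008 [-0.22  0.58 -0.12  2.06  1.65  0.18 -1.83] 0.0001
   180 0.008 [-0.26  0.58 -0.08  2.07  1.68  0.16 -0.29] 0.0001
0.2 0.0 [-1.1   0.18  0.33  2.08  0.48  0.61 -1.14] 0.0
   90 0.0877 [-0.34  0.41  0.01  2.12  0.86  0.17 -1.07] 0.0001
   90 0.008 [-0.22  0.58 -0.13  2.06  1.64  0.19 -1.82] 0.0001
   180 0.008 [-0.25  0.58 -0.08  2.07  1.67  0.16 -0.29] 0.0001
```

```bash
sed -e 's/range(rng.integers(1,3))/range(1)/' -e 's/rng.uniform(0,180)/rng.uniform(20,140)/' search.py > search1.py; time timeout 500 python3 search1.py
```

```text
185
0.34 1 [ 0.45  0.59 -1.03  2.09  1.42  0.65 -1.47] [ 0.36  0.76 -0.94  2.04  1.64  0.67 -1.6 ]
     [ 0.434 -0.007  0.316] z [ 0.65  0.02 -0.76] x [-0.03  1.    0.  ]
0.03 1 [-0.28  0.4  -0.06  2.12  0.95  0.19 -1.16] [-0.2   0.58 -0.15  2.06  1.64  0.2  -1.81]
     [0.505 0.209 0.215] z [-0.17 -0.19 -0.97] x [-0.57  0.82 -0.06]
0.03 1 [-0.28  0.4  -0.06  2.12  0.95  0.19 -1.16] [-0.2   0.58 -0.15  2.06  1.64  0.2  -1.81]
     [0.569 0.238 0.299] z [ 0.69 -0.23 -0.68] x [0.39 0.91 0.09]
0.03 1 [-0.28  0.4  -0.06  2.12  0.95  0.19 -1.15] [-0.2   0.58 -0.14  2.06  1.64  0.2  -1.81]
     [0.531 0.136 0.264] z [-0.36 -0.4  -0.85] x [ 0.31  0.81 -0.51]
0.03 1 [-0.21  0.41 -0.16  2.11  1.04  0.22 -1.23] [-0.21  0.58 -0.14  2.06  1.64  0.19 -1.82]
     [0.519 0.096 0.231] z [ 0.19 -0.25 -0.95] x [ 0.51  0.85 -0.13]
0.03 1 [-0.29  0.4  -0.06  2.12  0.95  0.19 -1.15] [-0.2   0.58 -0.14  2.06  1.64  0.19 -1.81]
     [0.449 0.222 0.334] z [ 0.36 -0.6  -0.72] x [ 0.21  0.8  -0.56]
0.03 1 [-0.29  0.4  -0.06  2.12  0.95  0.19 -1.15] [-0.2   0.58 -0.14  2.06  1.64  0.19 -1.81]
     [0.555 0.143 0.214] z [-0.11 -0.03 -0.99] x [-0.76  0.65  0.06]
0.03 1 [-0.23  0.41 -0.13  2.11  1.02  0.21 -1.22] [-0.21  0.58 -0.13  2.06  1.64  0.19 -1.82]
     [0.608 0.023 0.246] z [ 0.04 -0.19 -0.98] x [ 0.7  0.7 -0.1]
real	1m9.544s
user	4m8.602s
sys	0m0.238s
```

From here nearly every route ends in the usable branch, so I'll go directly to the hover.

```bash
python3 - <<'E'
from rack import *
calc(P(0,.05,.0877),tool(90))
E
```

```text
rows: [4.5, -0.75, 5.35] [2.81, 4.55, -5.7] | dist mm 175.8 deg 46.9
```

```bash
python3 -m inch '[4.5,-0.75,5.35,2.81,4.55,-5.7,1,4.5,-0.75,5.35,2.81,4.55,-5.7,1,4.5,-0.75,5.35,2.81,4.55,-5.7,1,4.5,-0.75,5.35,2.81,4.55,-5.7,1,4.5,-0.75,5.35,2.81,4.55,-5.7,1,4.5,-0.75,5.35,2.81,4.55,-5.7,1,4.5,-0.75,5.35,2.81,4.55,-5.7,1,4.5,-0.75,5.35,2.81,4.55,-5.7,1]'; python3 - <<'E'
from sim import *
show(); p=pose()[0]; print(inS(p)*1000)
calc(P(0,.05,.0877),tool(90))
q=np.array(pose()[2]["q"])
for a,z in ((90,.0877),(90,.03),(90,.008),(180,.008)):
    q,e=follow(q,P(0,.05,z),tool(a)); print(a,z,np.round(q,2),round(e,4))
E
```

```text
time: 10.6
eef_pos: [0.6112, 0.0988, 0.1778]
tcp_rot: [1.866, 1.986, 0.535]
ft_force: [0.3, -0.5, -2.1]
grip_width: 0.0068
t 10.6 pos [0.6112 0.0988 0.1778] x [-0.061  0.998 -0.005] z [ 0.505  0.027 -0.863] F [ 0.3 -0.5 -2.1] w 0.0068 q [-0.27  0.41 -0.07  2.12  1.06  0.19 -1.28]
[ 0.59304012 48.15062945 88.28642397]
rows: [0.07, -0.02, 0.02] [0.07, 0.12, -0.12] | dist mm 2.0 deg 1.1
90 0.0877 [-0.24  0.41 -0.12  2.11  1.01  0.21 -1.21] 0.0
90 0.03 [-0.26  0.53 -0.08  2.08  1.47  0.16 -1.67] 0.0001
90 0.008 [-0.22  0.58 -0.12  2.06  1.65  0.18 -1.83] 0.0001
180 0.008 [-0.25  0.58 -0.08  2.07  1.67  0.16 -0.29] 0.0001
```

```bash
python3 -m inch '[0.07,-0.02,0,0.07,0.12,-0.12,1,0.07,-0.02,0.8,0.07,0.12,-0.12,1,0.07,-0.02,1.6,0.07,0.12,-0.12,1,0.07,-0.02,2.3,0.07,0.12,-0.12,1,0.07,-0.02,2.3,0.07,0.12,-0.12,1,0.07,-0.02,2.3,0.07,0.12,-0.12,1]'; python3 - <<'E'
from rack import *
w=Cam("wrist")
show(); p=pose()[0]; print(inS(p)*1000)
calc(P(0,.05,.03),tool(90))
w.crop(250,180,150,190,3.15*1,"w9.png")
E
```

```text
time: 11.2
eef_pos: [0.6394, 0.102, 0.1273]
tcp_rot: [1.862, 2.006, 0.535]
ft_force: [0.5, -0.8, -0.1]
grip_width: 0.0067
t 11.25 pos [0.6395 0.1022 0.1276] x [-0.074  0.997 -0.   ] z [ 0.498  0.037 -0.867] F [0.4 0.1 0.1] w 0.0065 q [-0.23  0.54 -0.1   2.08  1.47  0.17 -1.65]
[ 0.17018977 49.37386795 30.58617184]
rows: [0.03, -0.01, 0.02] [-0.01, 0.02, -0.04] | dist mm 0.9 deg 0.3
```

View pics/w9.png

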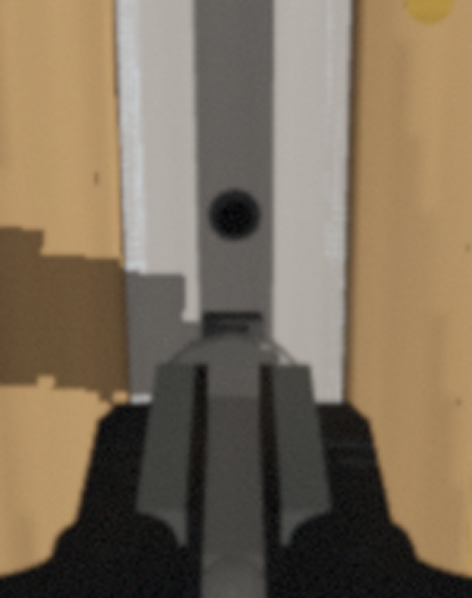

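The slot is centred at crop x≈236, the head at about 232.5. I'll measure with intensity profiles.

```bash
python3 - <<'E'
from rack import *
w=Cam("wrist"); g=w.im.astype(float).mean(2)
show(); p=pose()[0]; print(inS(p)*1000)
def edges(v0,v1,u0=290,u1=365):
    pr=g[v0:v1,u0:u1].mean(0); d=np.gradient(pr); out=[]
    for i in range(1,len(d)-1):
        if abs(d[i])>6 and abs(d[i])>=abs(d[i-1]) and abs(d[i])>abs(d[i+1]):
            a,b,c=abs(d[i-1]),abs(d[i]),abs(d[i+1]); out.append((round(u0+i+.5*(a-c)/(a-2*b+c),2),round(d[i])))
    return out
for v in [(185,200),(205,225),(225,240),(255,265),(265,272),(276,279),(279,282),(281,284),(284,288)]: print(v,edges(*v))
E
```

```text
t 11.3 pos [0.6396 0.1024 0.1276] x [-0.074  0.997 -0.   ] z [ 0.498  0.037 -0.867] F [-0.2 -0.1 -1.2] w 0.0069 q [-0.23  0.54 -0.1   2.08  1.47  0.17 -1.65]
[ 0.27086747 49.54915443 30.5805704 ]
(185, 200) [(np.float64(310.52), -25), (np.float64(335.78), 29), (np.float64(359.96), -42)]
(205, 225) [(np.float64(293.18), -6), (np.float64(310.95), -28), (np.float64(335.77), 29), (np.float64(359.6), -39), (np.float64(363.17), 16)]
(225, 240) [(np.float64(293.32), -9), (np.float64(311.28), -27), (np.float64(335.79), 29), (np.float64(353.37), 7), (np.float64(359.11), -46), (np.float64(362.42), 16)]
(255, 265) [(np.float64(290.63), 7), (np.float64(294.16), -9), (np.float64(311.8), -28), (np.float64(335.43), 30), (np.float64(352.67), 9), (np.float64(358.36), -41), (np.float64(361.74), 15)]
(265, 272) [(np.float64(308.29), 18), (np.float64(312.02), -26), (np.float64(335.43), 30), (np.float64(352.23), 10), (np.float64(358.24), -42), (np.float64(361.46), 15)]
(276, 279) [(np.float64(307.35), 27), (np.float64(312.15), -26), (np.float64(335.44), 30), (np.float64(352.33), 8), (np.float64(358.06), -41), (np.float64(361.31), 15)]
(279, 282) [(np.float64(313.65), -25), (np.float64(335.26), 32), (np.float64(352.19), 8), (np.float64(357.93), -42), (np.float64(361.25), 16)]
(281, 284) [(np.float64(311.28), 6), (np.float64(313.55), -25), (np.float64(335.26), 33), (np.float64(352.1), 8), (np.float64(357.91), -42), (np.float64(361.2), 15)]
(284, 288) [(np.float64(313.48), -21), (np.float64(335.33), 31), (np.float64(352.01), 8), (np.float64(357.88), -41), (np.float64(361.08), 16)]
```

Head at 323.5 px against slot 323.8 px, so it's within 0.3 mm. Lowering gently while watching the force.

```bash
python3 -m inch '[0,0.01,0.2,0,0,0,1,0,0.01,0.4,0,0,0,1,0,0.01,0.5,0,0,0,1,0,0.01,0.58,0,0,0,1,0,0.01,0.64,0,0,0,1,0,0.01,0.7,0,0,0,1]'; python3 - <<'E'
from rack import *
w=Cam("wrist")
show(); p=pose()[0]; print(inS(p)*1000)
w.crop(250,180,150,190,3.15*1,"w10.png")
E
```

```text
time: 11.9
eef_pos: [0.6487, 0.1033, 0.1113]
tcp_rot: [1.863, 2.005, 0.535]
ft_force: [0.8, -0.2, -1.6]
grip_width: 0.0067
t 11.95 pos [0.6487 0.1032 0.111 ] x [-0.073  0.997 -0.   ] z [ 0.497  0.036 -0.867] F [-0.1  0.3 -1.5] w 0.0062 q [-0.21  0.58 -0.12  2.06  1.6   0.18 -1.78]
[-0.11668071 49.64133358 11.61987382]
```

View pics/w10.png

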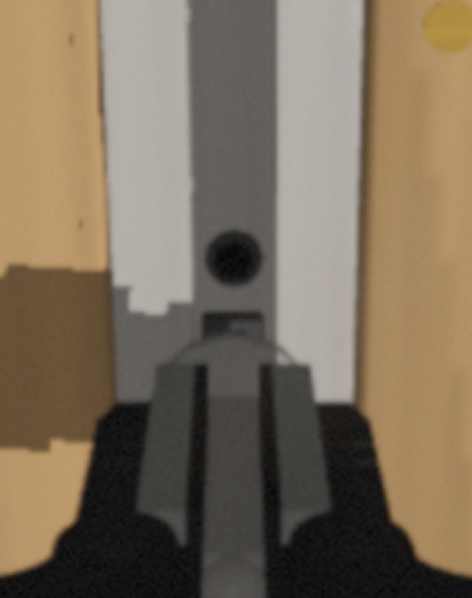

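The head is in the slot with no contact force, and the collar is about 4 mm above the face. Lowering the rest.

```bash
python3 -m inch '[0,0,0.05,0,0,0,1,0,0,0.1,0,0,0,1,0,0,0.14,0,0,0,1,0,0,0.14,0,0,0,1]'; python3 -m inch '[0,0,0.02,0,0,0,1,0,0,0.03,0,0,0,1,0,0,0.03,0,0,0,1]';  python3 - <<'E'
from rack import *
show(); p=pose()[0]; print(inS(p)*1000)
E
```

```text
time: 12.35
eef_pos: [0.6504, 0.1033, 0.1079]
tcp_rot: [1.863, 2.005, 0.534]
ft_force: [-0.5, 0.2, -0.9]
grip_width: 0.0069
time: 12.65
eef_pos: [0.6507, 0.1034, 0.1076]
tcp_rot: [1.863, 2.005, 0.535]
ft_force: [-3.4, -0.1, 3.8]
grip_width: 0.0067
t 12.65 pos [0.6507 0.1034 0.1076] x [-0.073  0.997 -0.   ] z [ 0.497  0.036 -0.867] F [-3.4 -0.1  3.8] w 0.0067 q [-0.21  0.59 -0.13  2.06  1.62  0.18 -1.8 ]
[-0.13520824 49.68858143  7.65766051]
```

The collar is on the rail (contact at 7.66 mm, about 5 N). I'll check the quarter turn in simulation before doing it.

```bash
python3 - <<'E'
from sim import *
q0=np.array(pose()[2]["q"]);
p,A=fk(q0,S_,PAR); print("fk err",(p-pose()[0])*1000)
q=q0.copy()
for a in range(97,181,7): 
    q,e=follow(q,P(-.0001,.0497,.0081),tool(a)); print(a,np.round(q,2),round(e*1000,2))
q=q0.copy()
for a in range(85,-1,-17): 
    q,e=follow(q,P(-.0001,.0497,.0081),tool(a)); print(a,np.round(q,2),round(e*1000,2))
calc(P(-.0001,.0497,.0081),tool(180))
E
```

```text
fk err [ 3.37063827 -2.7097719  -0.95564114]
97 [-0.23  0.58 -0.11  2.07  1.66  0.18 -1.71] 0.07
104 [-0.25  0.58 -0.08  2.07  1.67  0.16 -1.62] 0.09
111 [-0.25  0.58 -0.08  2.07  1.68  0.16 -1.5 ] 0.19
118 [-0.25  0.58 -0.08  2.07  1.68  0.16 -1.38] 0.19
125 [-0.25  0.58 -0.08  2.07  1.68  0.16 -1.25] 0.19
132 [-0.25  0.58 -0.08  2.07  1.68  0.16 -1.13] 0.19
139 [-0.25  0.58 -0.08  2.07  1.68  0.16 -1.01] 0.19
146 [-0.25  0.58 -0.08  2.07  1.68  0.16 -0.89] 0.19
153 [-0.25  0.58 -0.08  2.07  1.68  0.16 -0.76] 0.19
160 [-0.25  0.58 -0.08  2.07  1.68  0.16 -0.64] 0.19
167 [-0.25  0.58 -0.08  2.07  1.68  0.16 -0.52] 0.19
174 [-0.25  0.58 -0.08  2.07  1.68  0.16 -0.4 ] 0.19
85 [-0.19  0.58 -0.16  2.06  1.63  0.2  -1.89] 0.05
68 [-0.14  0.58 -0.23  2.06  1.62  0.24 -2.16] 0.06
51 [-0.1   0.59 -0.28  2.06  1.61  0.26 -2.43] 0.05
34 [ 0.53  0.95 -1.25  2.04  1.7   0.95 -2.51] 0.01
17 [ 0.66  1.14 -1.48  1.91  1.67  1.15 -2.51] 60.42
0 [ 0.74  1.13 -1.5   1.76  1.52  1.11 -2.51] 137.8
rows: [0.0, 0.0, -0.02] [-0.04, 0.0, -15.04] | dist mm 0.4 deg 90.2
```

```bash
python3 -m inch '[0,0,-0.01,0,0,-1.4,1,0,0,-0.01,0,0,-2.8,1,0,0,-0.01,0,0,-4.2,1,0,0,-0.01,0,0,-5.6,1,0,0,-0.01,0,0,-7,1,0,0,-0.01,0,0,-8.4,1,0,0,-0.01,0,0,-9.8,1,0,0,-0.01,0,0,-11.2,1]';python3 - <<'E'
from rack import *
show(); p=pose()[0]; print(inS(p)*1000); calc(P(-.0001,.0497,.0081),tool(180))
E
```

```text
time: 13.45
eef_pos: [0.6507, 0.1034, 0.1076]
tcp_rot: [0.417, 2.596, 0.161]
ft_force: [0.3, 0.7, 0.0]
grip_width: 0.0066
t 13.45 pos [0.6507 0.1034 0.1076] x [-0.827  0.322 -0.46 ] z [ 0.497  0.036 -0.867] F [0.3 0.7 0. ] w 0.0066 q [-0.22  0.58 -0.11  2.06  1.63  0.17 -0.63]
[-0.11574921 49.71117512  7.72125901]
rows: [-0.0, -0.0, -0.02] [-0.03, -0.02, -3.78] | dist mm 0.4 deg 22.7
```

```bash
python3 -m inch '[0,0,0,-0.01,-0.01,-1.3,1,0,0,0,-0.02,-0.02,-2.6,1,0,0,0,-0.03,-0.02,-3.78,1,0,0,0,-0.03,-0.02,-3.78,1,0,0,0,-0.03,-0.02,-3.78,1]';python3 - <<'E'
from rack import *
show(); p=pose()[0]; print(inS(p)*1000); calc(P(-.0001,.0497,.0081),tool(180))
w=Cam("wrist"); w.crop(190,200,260,230,2.6,"w11.png")
E
```

```text
time: 13.95
eef_pos: [0.6507, 0.1034, 0.1076]
tcp_rot: [-0.089, 2.617, 0.031]
ft_force: [0.6, 0.1, -1.5]
grip_width: 0.0066
t 13.95 pos [0.6507 0.1034 0.1076] x [-0.864 -0.058 -0.5  ] z [ 0.499  0.039 -0.866] F [ 0.6  0.1 -1.5] w 0.0066 q [-0.22  0.58 -0.11  2.06  1.66  0.17 -0.28]
[-0.10187899 49.64987714  7.73603202]
rows: [-0.0, 0.0, -0.01] [-0.0, 0.0, -0.1] | dist mm 0.4 deg 0.6
```

View pics/w11.png

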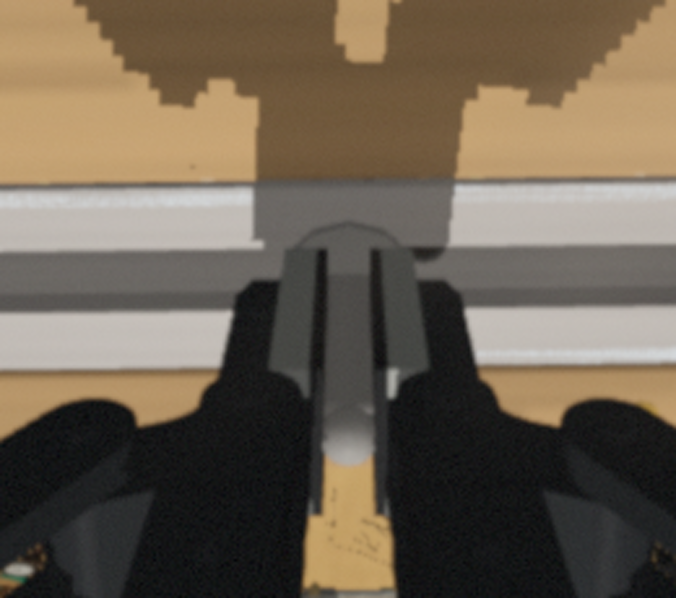

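The peg has turned with the hand. The lips show about a 0.4° slope, so I'll make a small final twist, press lightly, release and back off along the post.

```bash
python3 -m inch '[0,0,0.01,0,0,-0.1,1,0,0,0.03,0,0,-0.1,1,0,0,0.03,0,0,-0.1,1]';  python3 -m inch '[0,0,-0.02,0,0,0,0.9,0,0,-0.02,0,0,0,0.75,0,0,-0.02,0,0,0,0.65,0,0,-0.02,0,0,0,0.6,0,0,-0.02,0,0,0,0.6]'; python3 - <<'E'
from rack import *
show(); p=pose()[0]; print(inS(p)*1000); 
w=Cam("wrist"); w.crop(190,200,260,230,2.6,"w12.png")
E
```

```text
time: 14.3
eef_pos: [0.6508, 0.1034, 0.1075]
tcp_rot: [-0.106, 2.615, 0.026]
ft_force: [-13.2, -1.9, 15.9]
grip_width: 0.0068
time: 14.8
eef_pos: [0.6508, 0.1034, 0.1073]
tcp_rot: [-0.108, 2.616, 0.026]
ft_force: [-0.8, -0.5, -0.4]
grip_width: 0.0341
t 14.8 pos [0.6508 0.1034 0.1073] x [-0.863 -0.072 -0.5  ] z [ 0.499  0.039 -0.866] F [-0.8 -0.5 -0.4] w 0.0341 q [-0.22  0.59 -0.11  2.06  1.66  0.17 -0.26]
[-0.19712161 49.65985742  7.38047171]
```

View pics/w12.png

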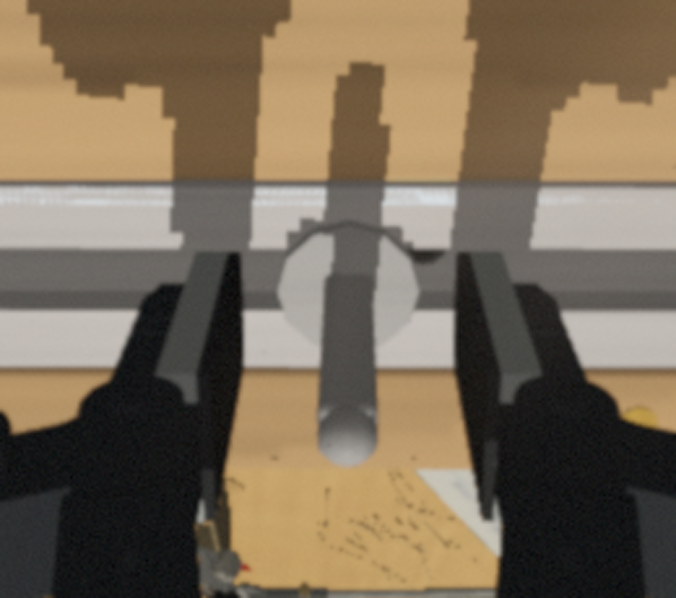

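The peg stands square: the post shadow is straight and the collar lies flat on the lips, centred over the slot. Retracting, then simulating the route to plate 1.

```bash
python3 -m inch '[0,0,-1,0,0,0,0.6,0,0,-2,0,0,0,0.6,0,0,-4,0,0,0,0.6,0,0,-4,0,0,0,0.6]'; python3 - <<'E'
from sim import *
show(); t=Cam("top"); s=Cam("scene")
t.crop(190,180,230,180,3.4,"t3.png"); s.crop(230,150,200,230,2.6,"s3.png")
q=np.array(pose()[2]["q"])
for lab,pos,A in [("up",P(-.06,.05,.16),tool(180)),("above p1",[.4236,-.0535,.2],down(181.5)),("p1",[.4236,-.0535,.002],down(181.5)),("lift",[.4236,-.0535,.2],down(181.5)),("rack hi",P(-.053,.05,.09),tool(180)),("rack",P(-.053,.05,.008),tool(180))]:
    q,e=follow(q,pos,A); print(lab,np.round(q,2),round(e,4))
E
```

```text
time: 15.25
eef_pos: [0.6001, 0.0999, 0.1969]
tcp_rot: [-0.109, 2.614, 0.027]
ft_force: [0.7, 0.4, -0.0]
grip_width: 0.0341
t 15.25 pos [0.6001 0.0999 0.1969] x [-0.862 -0.072 -0.502] z [ 0.5    0.04  -0.865] F [ 0.7  0.4 -0. ] w 0.0341 q [-0.11  0.37 -0.27  2.12  1.01  0.27  0.38]
up [-0.15  0.23 -0.28  2.28  1.01  0.27  0.31] 0.0
above p1 [ 0.47  0.29 -0.58  2.1   0.21  0.81  1.36] 0.0001
p1 [ 0.19  0.66 -0.28  2.24  0.59  0.31  1.01] 0.0
lift [ 0.47  0.29 -0.58  2.1   0.22  0.81  1.36] 0.0001
rack hi [-0.29  0.39 -0.09  2.25  1.59  0.18 -0.26] 0.0001
rack [-0.09  0.6  -0.32  2.18  2.    0.33 -0.6 ] 0.0001
```

View pics/t3.png

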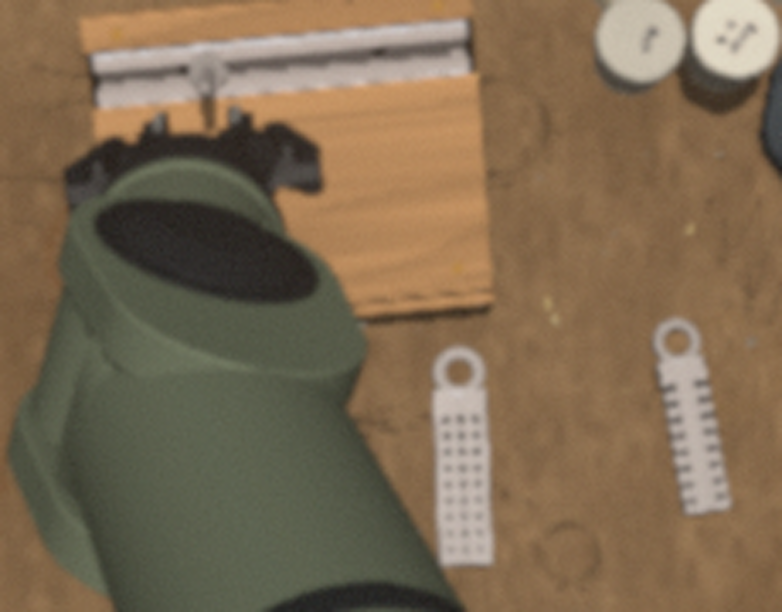

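View pics/s3.png

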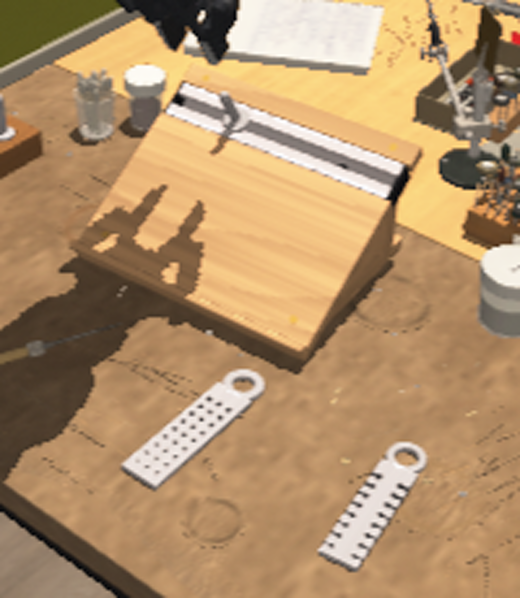

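Peg 1 stands in the rail and both plates are still where they were. Moving above plate 1.

```bash
python3 - <<'E'
from sim import *
q=np.array(pose()[2]["q"])
q,e=follow(q,[.4236,-.0535,.15],down(181.5)); print(np.round(q,2),e)
calc([.4236,-.0535,.15],down(181.5))
E
```

```text
[ 0.52  0.39 -0.66  2.15  0.37  0.71  1.21] 5.6974519248029645e-05
rows: [7.47, -5.51, -2.21] [0.12, 5.03, 0.52] | dist mm 238.6 deg 30.3
```

```bash
python3 -m inch '[7.47,-5.51,-2.21,0.12,5.03,0.52,0.3,7.47,-5.51,-2.21,0.12,5.03,0.52,0.3,7.47,-5.51,-2.21,0.12,5.03,0.52,0.3,7.47,-5.51,-2.21,0.12,5.03,0.52,0.3,7.47,-5.51,-2.21,0.12,5.03,0.52,0.3,7.47,-5.51,-2.21,0.12,5.03,0.52,0.3,7.47,-5.51,-2.21,0.12,5.03,0.52,0.3,7.47,-5.51,-2.21,0.12,5.03,0.52,0.3]'; python3 - <<'E'
from rack import *
w=Cam("wrist"); show()
calc([.4236,-.0535,.15],down(181.5))
w.crop(0,0,640,480,1.25,"w13.png",[[.4765,-.0523,.006],[.3535,-.0555,.006],[.4236,-.0537,.006]])
E
```

```text
time: 16.15
eef_pos: [0.4237, -0.0541, 0.148]
tcp_rot: [0.039, -3.138, 0.002]
ft_force: [0.4, -0.3, 0.3]
grip_width: 0.0598
t 16.2 pos [ 0.4242 -0.0534  0.1483] x [-1.    -0.026  0.003] z [-0.003 -0.001 -1.   ] F [0.6 0.2 0.6] w 0.0596 q [ 0.49  0.4  -0.63  2.15  0.37  0.7   1.22]
rows: [0.02, -0.0, -0.07] [-0.01, -0.03, -0.0] | dist mm 1.8 deg 0.2
```

View pics/w13.png

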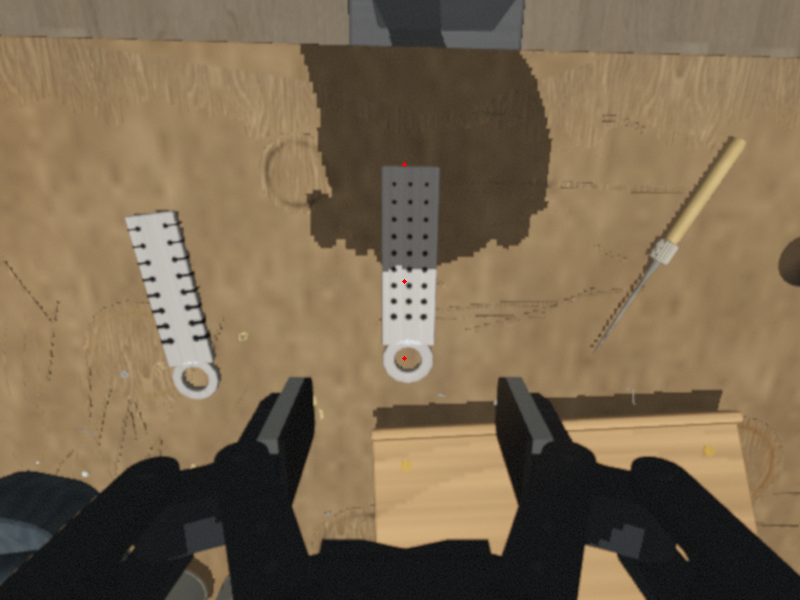

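Plate 1 in view: tail corners at (382,166) and (439,167), eye at (408,360), axis about +0.75° world. I'll shift about 1.5 mm to +y, correct the yaw and descend.

```bash
python3 -m inch '[-0.03,0.06,1,0,0,0.12,0.3,-0.03,0.06,2,0,0,0.12,0.3,-0.03,0.06,3.7,0,0,0.12,0.3,-0.03,0.06,3.7,0,0,0.12,0.3,-0.03,0.06,3.7,0,0,0.12,0.3]'; python3 - <<'E'
from rack import *
w=Cam("wrist"); show()
w.crop(140,150,360,300,2.2,"w14.png",[[.4236,-.0537,.006],[.4765,-.0523,.006]])
E
```

```text
time: 16.7
eef_pos: [0.4242, -0.0509, 0.0565]
tcp_rot: [0.025, -3.137, 0.0]
ft_force: [1.3, 1.3, -0.2]
grip_width: 0.0599
t 16.75 pos [ 0.4247 -0.0512  0.0573] x [-1.    -0.015  0.002] z [-0.002 -0.    -1.   ] F [ 0.6 -0.1 -0.3] w 0.0598 q [ 0.36  0.57 -0.48  2.21  0.56  0.48  1.02]
```

View pics/w14.png

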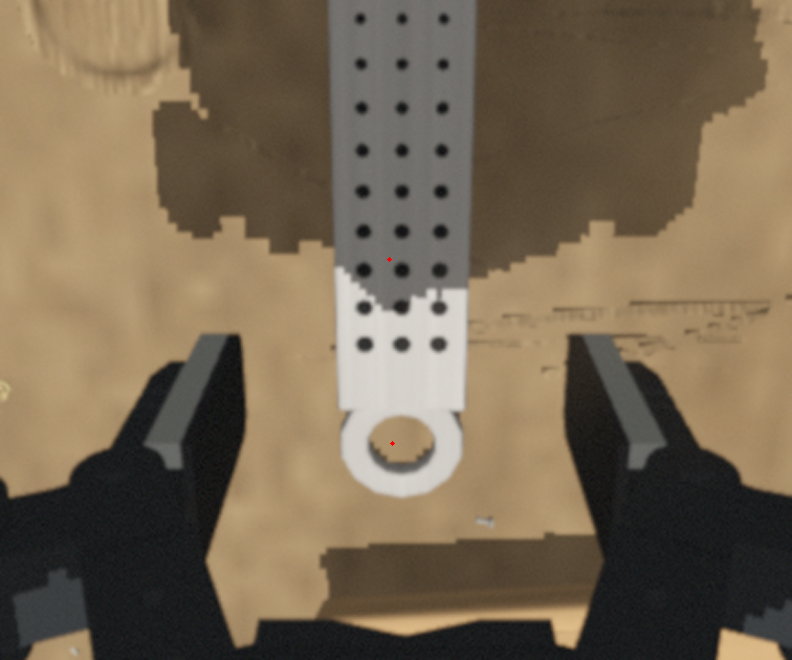

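The plate is 1 mm left of jaw centre and aligned. I'll correct, narrow the jaws, and descend with a gentle touch on the bench to find the fingertip height.

```bash
python3 -m inch '[0.04,-0.04,0.8,0,0,0,0.45,0.04,-0.04,1.6,0,0,0,0.48,0.04,-0.04,2.05,0,0,0,0.5,0.04,-0.04,2.05,0,0,0,0.5,0.04,-0.04,2.05,0,0,0,0.5]'; python3 - <<'E'
from rack import *
w=Cam("wrist"); show()
w.crop(160,200,330,260,2.4,"w15.png")
E
```

```text
time: 17.25
eef_pos: [0.4234, -0.0529, 0.0059]
tcp_rot: [0.022, -3.14, 0.001]
ft_force: [0.6, 0.4, 0.5]
grip_width: 0.0428
t 17.3 pos [ 0.4235 -0.0529  0.006 ] x [-1.    -0.014  0.001] z [-0.001 -0.001 -1.   ] F [-0.1  0.6  0.1] w 0.0426 q [ 0.26  0.67 -0.36  2.23  0.68  0.35  0.91]
```

View pics/w15.png

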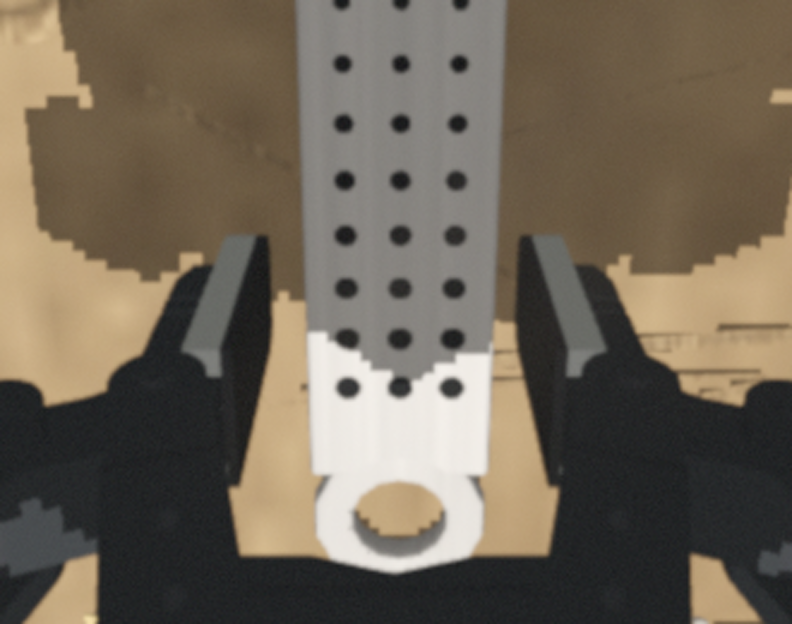

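```bash
python3 -m inch '[0,0,0.08,0,0,0,0.53,0,0,0.12,0,0,0,0.53,0,0,0.15,0,0,0,0.53]'; python3 -m inch '[0,0,0.04,0,0,0,0.55,0,0,0.08,0,0,0,0.55,0,0,0.08,0,0,0,0.55]'
```

```text
time: 17.6
eef_pos: [0.4228, -0.053, 0.0014]
tcp_rot: [0.022, -3.139, 0.001]
ft_force: [-1.3, 0.7, 0.3]
grip_width: 0.0404
time: 17.9
eef_pos: [0.4226, -0.0529, -0.0009]
tcp_rot: [0.022, -3.138, 0.001]
ft_force: [-0.2, 0.4, 0.7]
grip_width: 0.0381
```

```bash
python3 -m inch '[0,0,0.03,0,0,0,0.55,0,0,0.05,0,0,0,0.55,0,0,0.05,0,0,0,0.55]'; python3 -m inch '[0,0,0.02,0,0,0,0.55,0,0,0.04,0,0,0,0.55,0,0,0.04,0,0,0,0.55]'
```

```text
time: 18.2
eef_pos: [0.4228, -0.0529, -0.0014]
tcp_rot: [0.022, -3.139, 0.002]
ft_force: [-5.8, 1.1, 29.5]
grip_width: 0.0386
time: 18.5
eef_pos: [0.4228, -0.0529, -0.0016]
tcp_rot: [0.023, -3.14, 0.003]
ft_force: [-13.0, 2.7, 63.8]
grip_width: 0.0385
```

The bench was touched at TCP z≈-1.3 mm. Backing up at once to about 1 mm clearance.

```bash
python3 -m inch '[0,0,-0.12,0,0,0,0.55,0,0,-0.12,0,0,0,0.55,0,0,-0.12,0,0,0,0.55]'; python3 - <<'E'
from rack import *
show()
E
```

```text
time: 18.8
eef_pos: [0.4228, -0.053, -0.0001]
tcp_rot: [0.022, -3.139, 0.001]
ft_force: [-0.4, -1.1, -0.1]
grip_width: 0.0386
t 18.8 pos [ 4.228e-01 -5.300e-02 -1.000e-04] x [-1.    -0.014  0.003] z [-0.003 -0.    -1.   ] F [-0.4 -1.1 -0.1] w 0.0386 q [ 0.25  0.68 -0.34  2.23  0.69  0.34  0.9 ]
```

Clearance is good. Closing on the plate and lifting.

```bash
python3 -m inch '[0,0,0,0,0,0,0.6,0,0,0,0,0,0,0.8,0,0,0,0,0,0,0.8,0,0,0,0,0,0,0.8,0,0,0,0,0,0,0.8]' 90;  python3 -m inch '[0,0,-0.1,0,0,0,0.8,0,0,-0.3,0,0,0,0.8,0,0,-0.8,0,0,0,0.8,0,0,-1.6,0,0,0,0.8,0,0,-2.4,0,0,0,0.8,0,0,-2.4,0,0,0,0.8]'; python3 - <<'E'
from rack import *
w=Cam("wrist"); show()
w.crop(160,200,330,260,2.4,"w16.png")
s=Cam("scene"); s.crop(230,200,200,180,3,"s4.png")
E
```

```text
time: 19.3
eef_pos: [0.4228, -0.0528, 0.0003]
tcp_rot: [0.022, -3.139, 0.001]
ft_force: [-3.3, 2.3, 21.4]
grip_width: 0.0306
time: 19.9
eef_pos: [0.4238, -0.0532, 0.0617]
tcp_rot: [0.021, -3.141, 0.001]
ft_force: [-0.4, -0.3, -2.9]
grip_width: 0.0304
t 19.95 pos [ 0.4234 -0.0533  0.0606] x [-1.    -0.013  0.001] z [-0.001 -0.001 -1.   ] F [-0.1 -0.8 -1.6] w 0.0304 q [ 0.37  0.56 -0.49  2.21  0.56  0.49  1.02]
```

View pics/w16.png

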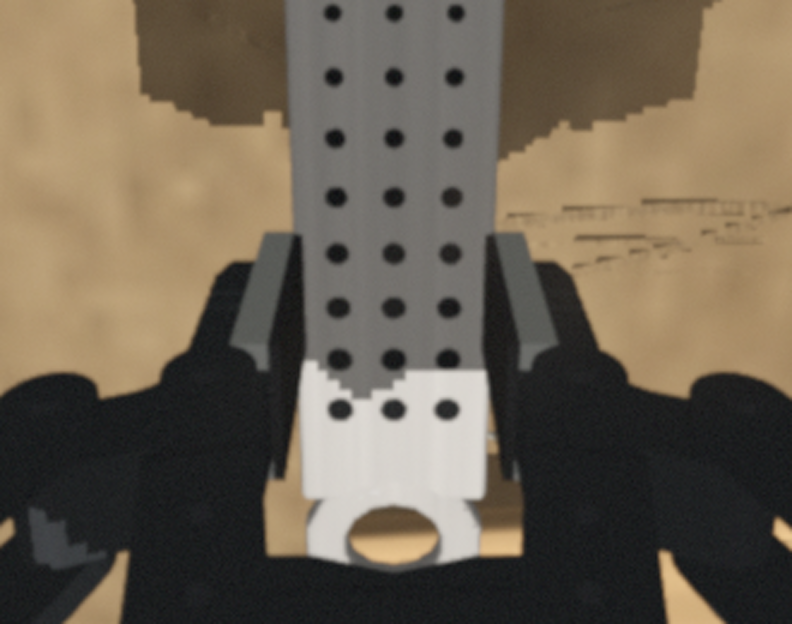

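View pics/s4.png

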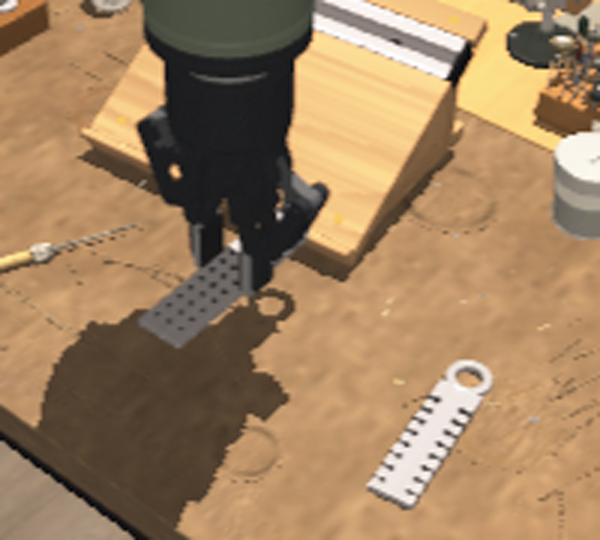

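Plate 1 is gripped and lifted. I'll check the in-hand pose by projecting the model (outline and eye) into the wrist image.

```bash
cat > inhand.py <<'E'
from rack import *
def toolpts(w,pts):
    p,R0,s=pose(); return [p+R0@np.array(q) for q in pts]
def plate_pts(xm,yaw,tilt,z,eye,L,W,dy=0.0):
    # plate top face pts in tool frame; plate x = -tool x, tilt about tool y (deg), yaw about tool z
    a=np.linspace(0,2*np.pi,24,endpoint=False)
    P0=[(eye+.009*np.cos(t),.009*np.sin(t),0) for t in a]+[(eye,0,0)]
    P0+=[(x,s*W/2,0) for x in np.linspace(-L/2,eye-.018,12) for s in(1,-1)]
    P0=np.array(P0)*[-1,1,1]
    return (R.from_euler('zy',[yaw,tilt],degrees=True).as_matrix()@P0.T).T+[xm,dy,z]
E
python3 - <<'E'
from inhand import *
w=Cam("wrist")
# bias: tool axis is at u~324.2 -> shift points by dy ~ +1.4mm
w.crop(160,200,330,260,2.4,"w17.png",toolpts(w,plate_pts(-.0008,0,0,-.0057,.053,.14,.034,.0012)))
E
```

```text
(no output)
```

View pics/w17.png

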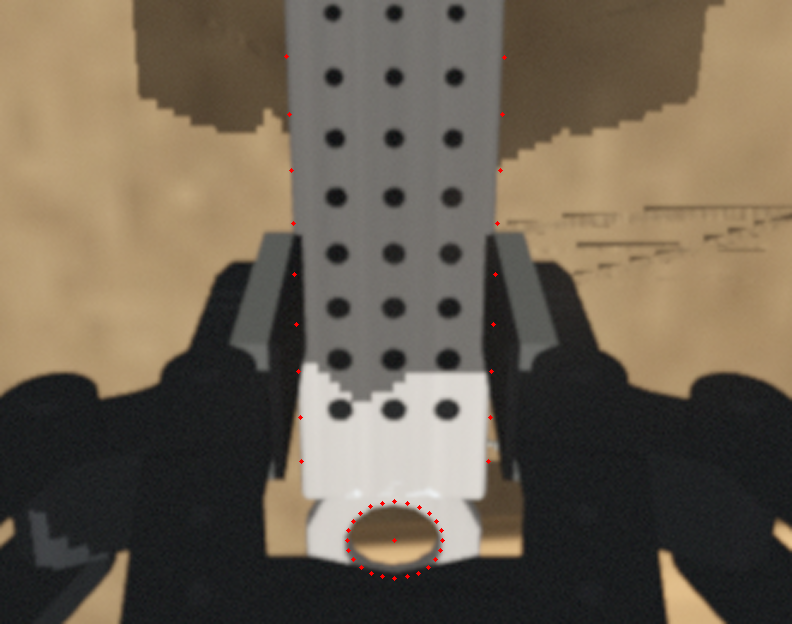

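The model matches the image within about 1 mm: the plate is level in the hand and the eye is 53 mm ahead of the tool axis. Simulating the way to the peg.

```bash
python3 - <<'E'
from sim import *
q=np.array(pose()[2]["q"])
for lab,pos,A in [("lift",[.43,-.04,.2],down(182)),("hi",P(-.0531,.0497,.085),tool(180)),("lo",P(-.0531,.0497,.006),tool(180))]:
    q,e=follow(q,pos,A); print(lab,np.round(q,2),round(e,4))
q=np.array(pose()[2]["q"])
for lab,pos,A in [("hi",P(-.0531,.0497,.10),tool(180)),("lo",P(-.0531,.0497,.006),tool(180))]:
    q,e=follow(q,pos,A); print("direct",lab,np.round(q,2),round(e,4))
calc(P(-.0531,.0497,.1),tool(180))
E
```

```text
lift [ 0.53  0.32 -0.7   2.09  0.27  0.83  1.28] 0.0
hi [-0.26  0.41 -0.13  2.24  1.64  0.19 -0.3 ] 0.0
lo [-0.08  0.61 -0.33  2.18  2.01  0.33 -0.6 ] 0.0
direct hi [-0.33  0.37 -0.05  2.25  1.48  0.16 -0.16] 0.0002
direct lo [-0.09  0.61 -0.32  2.18  2.02  0.33 -0.62] 0.0
rows: [-5.52, 5.9, -4.08] [-0.16, -5.03, -0.6] | dist mm 226.2 deg 30.4
```

```bash
python3 -m inch '[0,0,-2,0,0,0,0.8,0,0,-4.1,0,-0.5,0,0.8,-1.5,1.5,-4.1,0,-1.8,-0.1,0.8,-3,3,-4.1,0,-3,-0.3,0.8,-4.4,4.6,-4.1,-0.1,-4.2,-0.5,0.8,-5.5,5.9,-4.1,-0.16,-5,-0.6,0.8,-5.5,5.9,-4.1,-0.16,-5,-0.6,0.8,-5.5,5.9,-4.1,-0.16,-5,-0.6,0.8]'; python3 - <<'E'
from sim import *
show(); p=pose()[0]; print(inS(p)*1000); calc(P(-.0531,.0497,.07),tool(180))
q=np.array(pose()[2]["q"])
for lab,pos,A in [("hi",P(-.0531,.0497,.07),tool(180)),("lo",P(-.0531,.0497,.006),tool(180))]:
    q,e=follow(q,pos,A); print("direct",lab,np.round(q,2),round(e,4))
E
```

```text
time: 20.85
eef_pos: [0.5381, 0.0492, 0.1617]
tcp_rot: [-0.08, 2.655, -0.015]
ft_force: [1.6, -0.9, -1.8]
grip_width: 0.0302
t 20.85 pos [0.5381 0.0492 0.1617] x [-0.883 -0.059 -0.466] z [ 0.467  0.004 -0.884] F [ 1.6 -0.9 -1.8] w 0.0302 q [-0.05  0.35 -0.27  2.28  1.36  0.23  0.05]
[-73.93695813   4.44445262 112.7613248 ]
rows: [-0.88, 1.87, 1.62] [-0.32, -0.37, -0.09] | dist mm 65.7 deg 3.0
direct hi [-0.09  0.45 -0.34  2.23  1.69  0.29 -0.32] 0.0001
direct lo [-0.01  0.62 -0.43  2.18  1.95  0.38 -0.52] 0.0
```

```bash
python3 -m inch '[-0.88,1.87,1.4,-0.32,-0.37,-0.09,0.8,-0.88,1.87,1.4,-0.32,-0.37,-0.09,0.8,-0.88,1.87,1.4,-0.32,-0.37,-0.09,0.8,-0.88,1.87,1.4,-0.32,-0.37,-0.09,0.8,-0.88,1.87,1.4,-0.32,-0.37,-0.09,0.8]'; python3 - <<'E'
from inhand import *
w=Cam("wrist"); show(); p=pose()[0]; print(inS(p)*1000); calc(P(-.0531,.0497,.07),tool(180))
w.crop(160,200,330,260,2.4,"w18.png",[P(0,.0497,.045)]+toolpts(w,plate_pts(0,0,0,-.0057,.053,.14,.034,.0012)))
s=Cam("scene"); s.crop(250,130,180,150,4,"s5.png")
E
```

```text
time: 21.35
eef_pos: [0.5713, 0.0963, 0.1404]
tcp_rot: [-0.101, 2.617, 0.027]
ft_force: [-0.2, -0.4, -1.4]
grip_width: 0.0304
t 21.4 pos [0.5715 0.0963 0.1408] x [-0.863 -0.067 -0.5  ] z [ 0.498  0.038 -0.866] F [ 0.1 -0.5 -2.7] w 0.0304 q [-0.1   0.44 -0.3   2.23  1.69  0.26 -0.32]
[-52.35033278  48.75199687  76.15412339]
rows: [0.03, 0.04, 0.25] [-0.01, -0.0, -0.01] | dist mm 6.3 deg 0.1
```

View pics/w18.png

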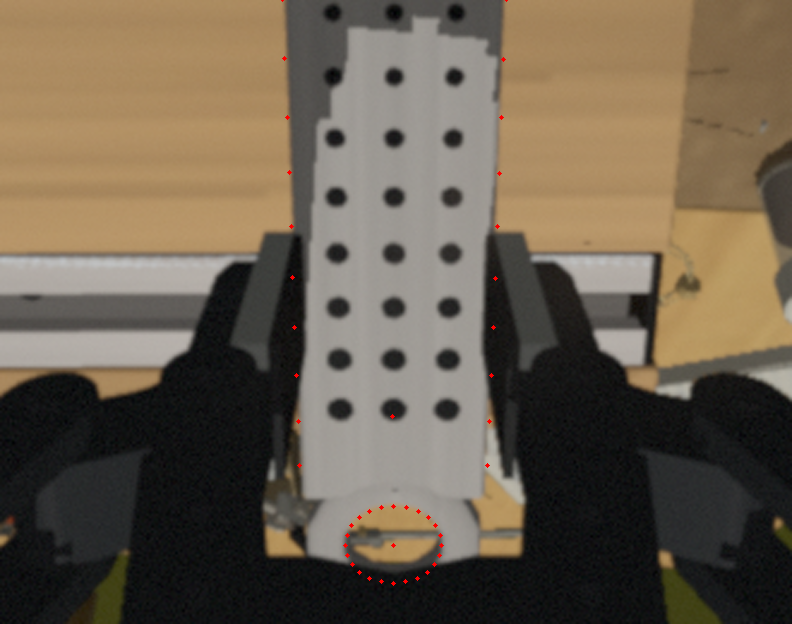

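View pics/s5.png

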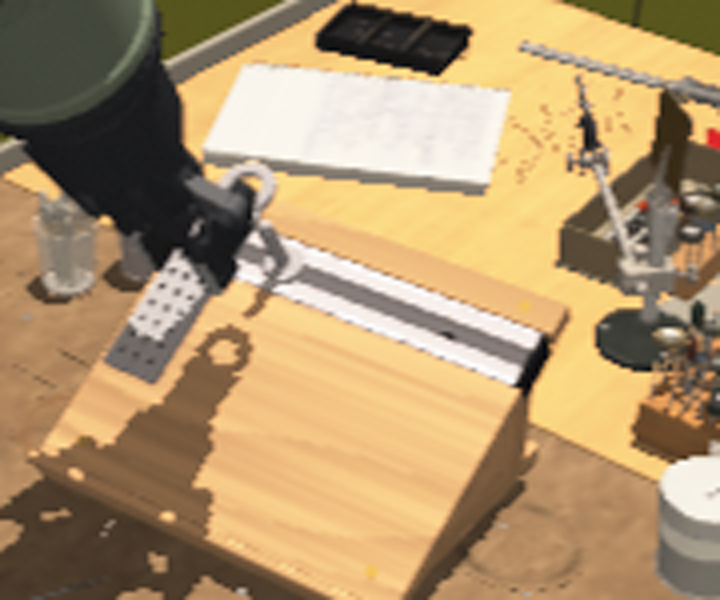

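```bash
python3 - <<'E'
from inhand import *
s=Cam("scene"); t=Cam("top"); show(); p,R0,_=pose(); print(inS(p)*1000); 
eye=p+R0@np.array([-.0533,0,-.003])
print("eye in strut",inS(eye)*1000)
s.crop(270,150,80,65,9,"s6.png",[P(0,.0497,z) for z in (0,.003,.045,.06,.07,.08)]+[eye])
t.crop(200,170,80,60,9,"t6.png",[P(0,.0497,z) for z in (0,.003,.045)]+[eye])
E
```

```text
t 21.55 pos [0.5719 0.0964 0.1413] x [-0.863 -0.067 -0.501] z [ 0.499  0.039 -0.866] F [ 0.7 -0.8 -2. ] w 0.0305 q [-0.1   0.44 -0.3   2.23  1.69  0.26 -0.32]
[-51.76376938  48.88371642  76.40227228]
eye in strut [ 1.5330249  48.81075756 79.45782414]
```

View pics/s6.png

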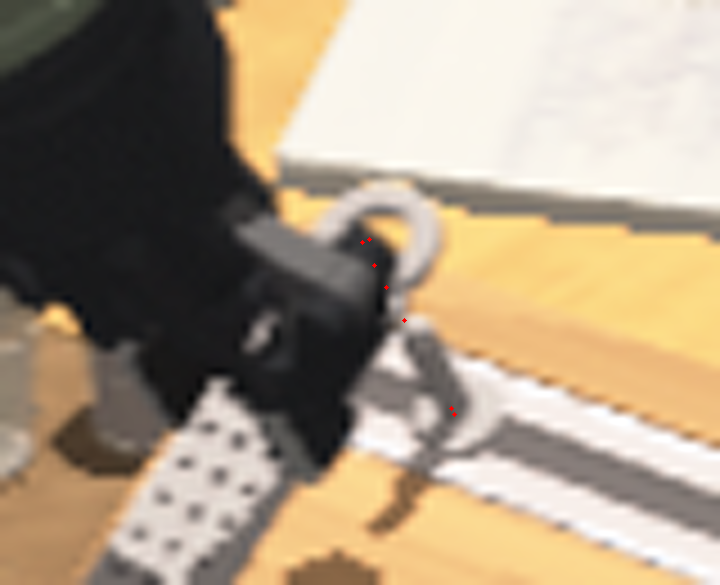

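View pics/t6.png

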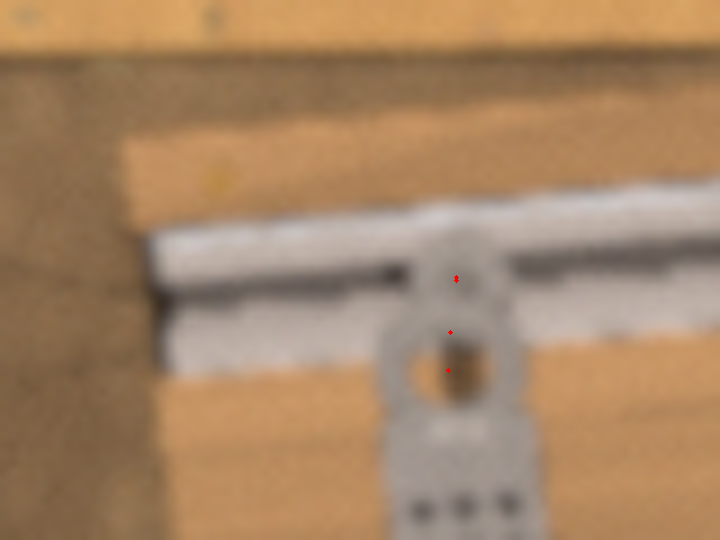

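Top view: eye as predicted at (448,370), and the peg collar within 0.5 px of prediction. Correcting by +1.6 mm and +0.9 mm, and descending to just above the nose.

```bash
python3 -m inch '[0.065,0.034,0.3,0,0,0,0.8,0.065,0.034,0.6,0,0,0,0.8,0.065,0.034,0.9,0,0,0,0.8,0.065,0.034,0.9,0,0,0,0.8,0.065,0.034,0.9,0,0,0,0.8]'; python3 - <<'E'
from inhand import *
show(); p,R0,_=pose(); print(inS(p)*1000); t=Cam("top")
eye=p+R0@np.array([-.0533,0,-.003])
print("eye in strut",inS(eye)*1000)
t.crop(200,170,80,60,9,"t7.png",[P(0,.0497,z) for z in (0,.003,.045)]+[eye])
E
```

```text
time: 22.05
eef_pos: [0.5816, 0.0983, 0.1209]
tcp_rot: [-0.101, 2.616, 0.028]
ft_force: [0.3, -0.0, -2.2]
grip_width: 0.0303
t 22.05 pos [0.5816 0.0983 0.1209] x [-0.863 -0.067 -0.501] z [ 0.499  0.039 -0.866] F [ 0.3 -0.  -2.2] w 0.0303 q [-0.07  0.5  -0.35  2.21  1.81  0.3  -0.43]
[-53.46876561  49.96136937  53.83916217]
eye in strut [-0.17081669 49.89555622 56.87467028]
```

View pics/t7.png

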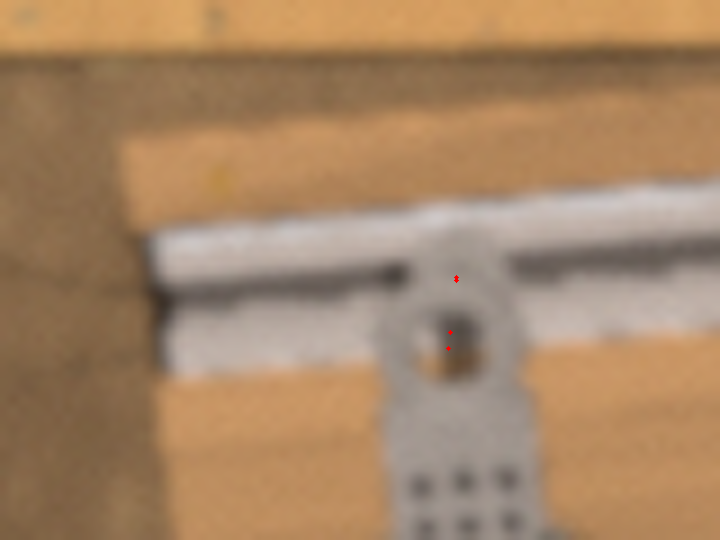

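The post appears through the eye. Lowering further with force checks.

```bash
python3 -m inch '[0,-0.02,0.3,0,0,0,0.8,0,-0.02,0.6,0,0,0,0.8,0,-0.02,0.9,0,0,0,0.8,0,-0.02,1.2,0,0,0,0.8,0,-0.02,1.2,0,0,0,0.8]'; python3 - <<'E'
from inhand import *
show(); p,R0,_=pose(); print(inS(p)*1000); t=Cam("top"); w=Cam("wrist"); s=Cam("scene")
eye=p+R0@np.array([-.0533,0,-.003])
print("eye in strut",inS(eye)*1000)
t.crop(200,170,80,60,9,"t8.png"); s.crop(270,150,80,65,9,"s8.png")
E
```

```text
time: 22.6
eef_pos: [0.5968, 0.0991, 0.0937]
tcp_rot: [-0.101, 2.617, 0.028]
ft_force: [0.4, 0.5, -1.3]
grip_width: 0.0304
t 22.6 pos [0.5968 0.0991 0.0937] x [-0.864 -0.067 -0.5  ] z [ 0.498  0.039 -0.866] F [ 0.4  0.5 -1.3] w 0.0304 q [-0.03  0.58 -0.39  2.19  1.92  0.34 -0.51]
[-53.88260412  49.59558101  22.71346965]
eye in strut [-0.58162429 49.52813945 25.69524771]
```

View pics/t8.png

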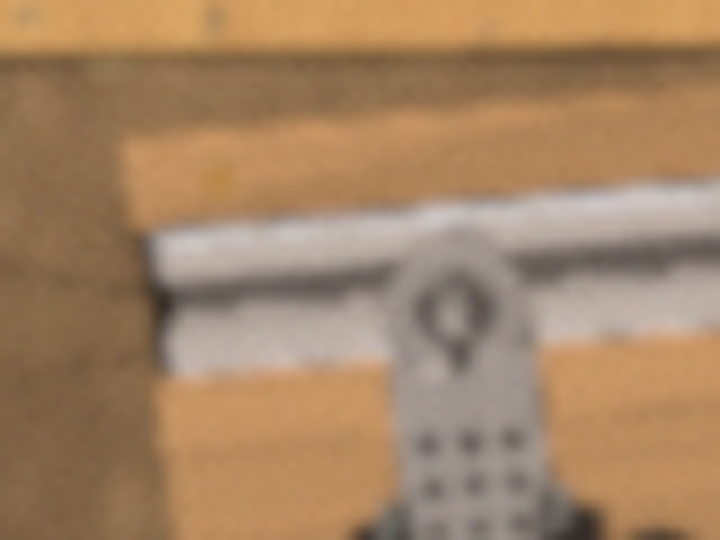

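View pics/s8.png

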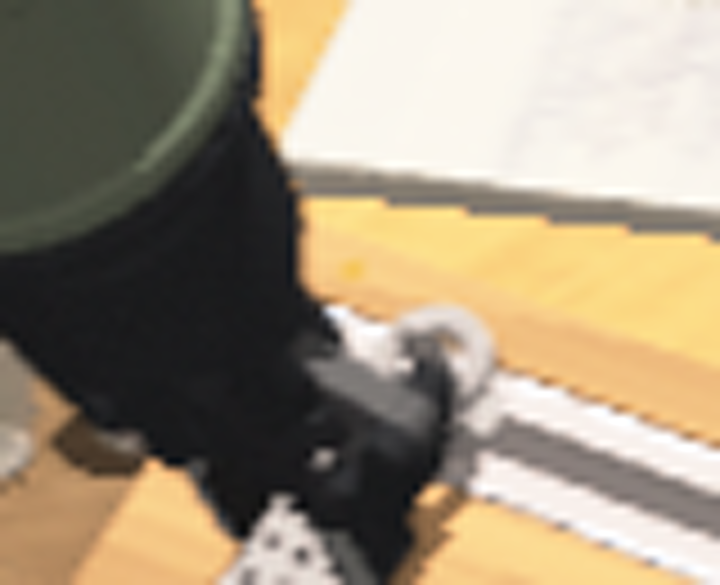

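The eye surrounds the post (dark ring around the bright nose at t8 (455,312)). Lowering to the collar.

```bash
python3 -m inch '[0,0,0.2,0,0,0,0.8,0,0,0.4,0,0,0,0.8,0,0,0.6,0,0,0,0.8,0,0,0.7,0,0,0,0.8,0,0,0.7,0,0,0,0.8]'; python3 -m inch '[0,0,0.03,0,0,0,0.8,0,0,0.05,0,0,0,0.8,0,0,0.05,0,0,0,0.8]'; python3 - <<'E'
from rack import *
show(); p,R0,_=pose(); print(inS(p)*1000)
E
```

```text
time: 23.25
eef_pos: [0.6054, 0.0998, 0.0791]
tcp_rot: [-0.101, 2.616, 0.028]
ft_force: [-0.2, 0.2, -2.2]
grip_width: 0.0302
time: 23.55
eef_pos: [0.6061, 0.1, 0.0786]
tcp_rot: [-0.102, 2.615, 0.028]
ft_force: [0.0, 0.2, -2.1]
grip_width: 0.0302
t 23.55 pos [0.6061 0.1    0.0786] x [-0.863 -0.067 -0.501] z [ 0.499  0.039 -0.866] F [ 0.   0.2 -2.1] w 0.0302 q [-0.01  0.63 -0.41  2.17  1.97  0.37 -0.54]
[-53.30245794  49.78102486   4.94003667]
```

```bash
python3 -m inch '[0,0,0.03,0,0,0,0.8,0,0,0.05,0,0,0,0.8,0,0,0.05,0,0,0,0.8]'; python3 -m inch '[0,0,0.02,0,0,0,0.8,0,0,0.04,0,0,0,0.8,0,0,0.04,0,0,0,0.8]'; python3 - <<'E'
from rack import *
show(); p,R0,_=pose(); print(inS(p)*1000)
E
```

```text
time: 23.85
eef_pos: [0.6068, 0.1, 0.0775]
tcp_rot: [-0.102, 2.615, 0.028]
ft_force: [-0.3, -0.2, -2.0]
grip_width: 0.0304
time: 24.15
eef_pos: [0.6072, 0.1001, 0.0766]
tcp_rot: [-0.102, 2.616, 0.028]
ft_force: [-0.9, -0.4, -0.8]
grip_width: 0.0305
t 24.15 pos [0.6072 0.1001 0.0766] x [-0.863 -0.067 -0.501] z [ 0.499  0.039 -0.866] F [-0.9 -0.4 -0.8] w 0.0305 q [-0.01  0.63 -0.41  2.16  1.97  0.37 -0.54]
[-53.40967807  49.76154082   2.61515387]
```

First contact with the collar at z≈2.6 mm, as expected. Releasing.

```bash
python3 -m inch '[0,0,0,0,0,0,0.6,0,0,0,0,0,0,0.55,0,0,0,0,0,0,0.5,0,0,0,0,0,0,0.45,0,0,0,0,0,0,0.42,0,0,0,0,0,0,0.42]' 40; python3 - <<'E'
from rack import *
show(); p,R0,_=pose(); print(inS(p)*1000)
t=Cam("top");s=Cam("scene");w=Cam("wrist")
s.crop(240,150,120,100,6,"s9.png"); w.crop(160,200,330,260,2.4,"w19.png")
E
```

```text
time: 24.75
eef_pos: [0.6073, 0.1001, 0.0766]
tcp_rot: [-0.101, 2.615, 0.028]
ft_force: [-0.0, 0.5, 0.7]
grip_width: 0.0501
t 24.75 pos [0.6073 0.1001 0.0766] x [-0.863 -0.067 -0.501] z [ 0.499  0.039 -0.866] F [-0.   0.5  0.7] w 0.0501 q [-0.01  0.63 -0.41  2.16  1.97  0.37 -0.54]
[-53.30459014  49.73865197   2.63560296]
```

View pics/w19.png

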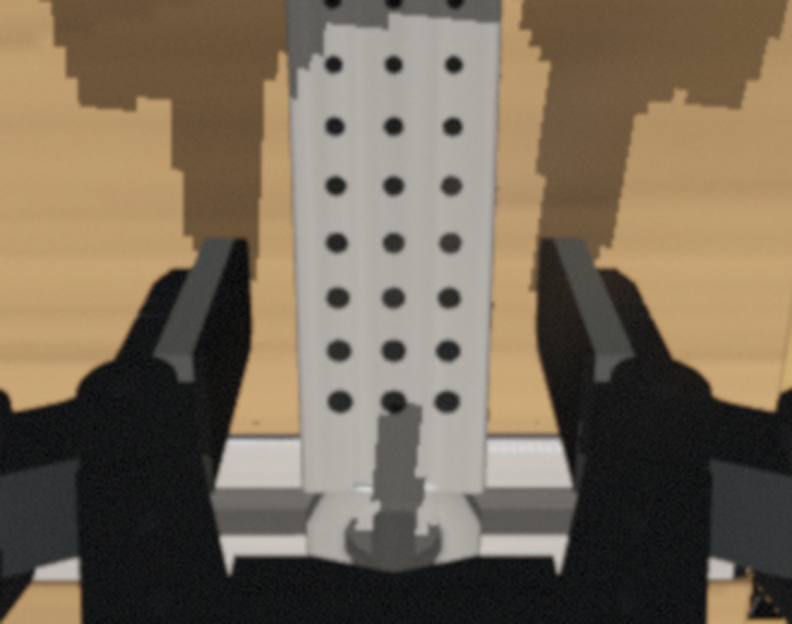

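View pics/s9.png

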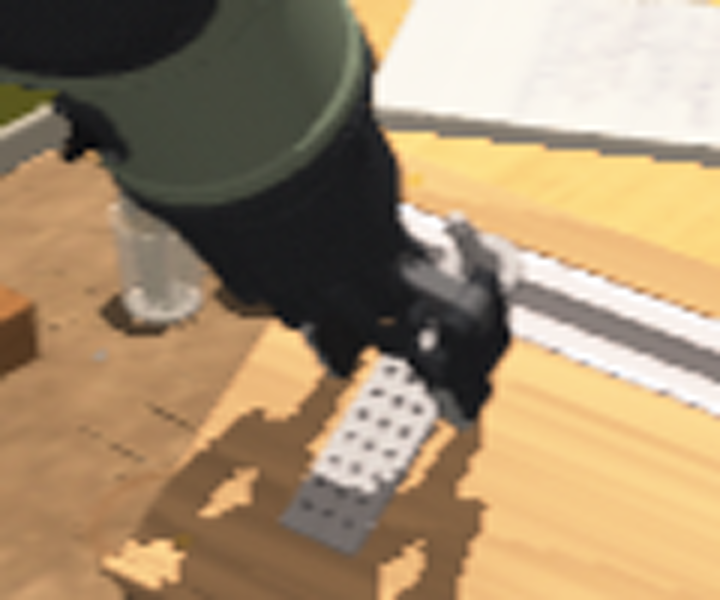

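Plate 1 hangs on the post and is clear of both pads. Retracting, and simulating the whole second-peg route for the joint branch.

```bash
python3 -m inch '[0,0,-1,0,0,0,0.42,0,0,-2,0,0,0,0.42,0,0,-4,0,0,0,0.42,0,0,-4,0,0,0,0.42,0,0,-4,0,0,0,0.42]'; python3 - <<'E'
from sim import *
show(); t=Cam("top");s=Cam("scene")
t.crop(190,170,230,190,3.4,"t10.png"); s.crop(230,150,200,230,2.6,"s10.png")
q=np.array(pose()[2]["q"]); y=-.05
for lab,pos,A in [("up",P(-.1,.05,.2),tool(180)),("above peg",[.484,.3345,.15],down(180.8)),("peg",[.484,.3345,.035],down(180.8)),("lift",[.484,.3345,.15],down(180.8)),
   ("hover",P(0,y,.09),tool(90)),("ins",P(0,y,.008),tool(90)),("turn",P(0,y,.008),tool(180)),("ret",P(0,y,.09),tool(180)),("p3",[.447,-.2013,.15],down(188)),("p3",[.447,-.2013,.0],down(188)),("p3",[.447,-.2013,.2],down(188)),("hang",P(-.0475,y,.09),tool(180)),("hang",P(-.0475,y,.003),tool(180))]:
    q,e=follow(q,pos,A); print(lab,np.round(q,2),round(e,4))
E
```

```text
time: 25.4
eef_pos: [0.5574, 0.0966, 0.1653]
tcp_rot: [-0.102, 2.612, 0.028]
ft_force: [-0.6, 0.2, 0.2]
grip_width: 0.0494
t 25.4 pos [0.5574 0.0966 0.1653] x [-0.861 -0.067 -0.503] z [ 0.502  0.04  -0.864] F [-0.6  0.2  0.2] w 0.0494 q [-0.15  0.37 -0.25  2.25  1.52  0.23 -0.17]
up [-0.1   0.11 -0.37  2.37  0.93  0.29  0.35] 0.0
above peg [-0.3   0.62 -0.6   1.76  0.43  0.9   0.51] 0.0001
peg [-0.36  0.77 -0.5   1.82  0.55  0.69  0.4 ] 0.0
lift [-0.3   0.62 -0.6   1.76  0.43  0.9   0.51] 0.0
hover [ 0.08  0.4  -0.25  2.11  0.82  0.16 -0.82] 0.0001
ins [ 0.13  0.59 -0.32  2.06  1.66  0.19 -1.62] 0.0
turn [ 0.09  0.59 -0.27  2.06  1.69  0.16 -0.09] 0.0001
ret [ 0.26  0.43 -0.47  2.11  1.07  0.24  0.53] 0.0
p3 [ 0.95  0.55 -0.87  2.    0.56  0.85  1.48] 0.0
p3 [ 0.76  0.78 -0.63  2.08  0.86  0.57  1.22] 0.0001
p3 [ 1.    0.48 -0.93  1.95  0.47  0.95  1.56] 0.0
hang [ 0.23  0.41 -0.43  2.22  1.53  0.19  0.05] 0.0001
hang [ 0.33  0.65 -0.58  2.16  1.95  0.36 -0.29] 0.0
```

View pics/s10.png

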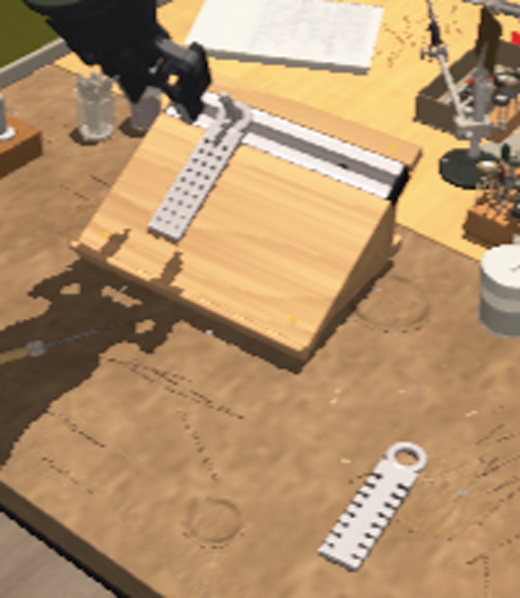

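View pics/t10.png

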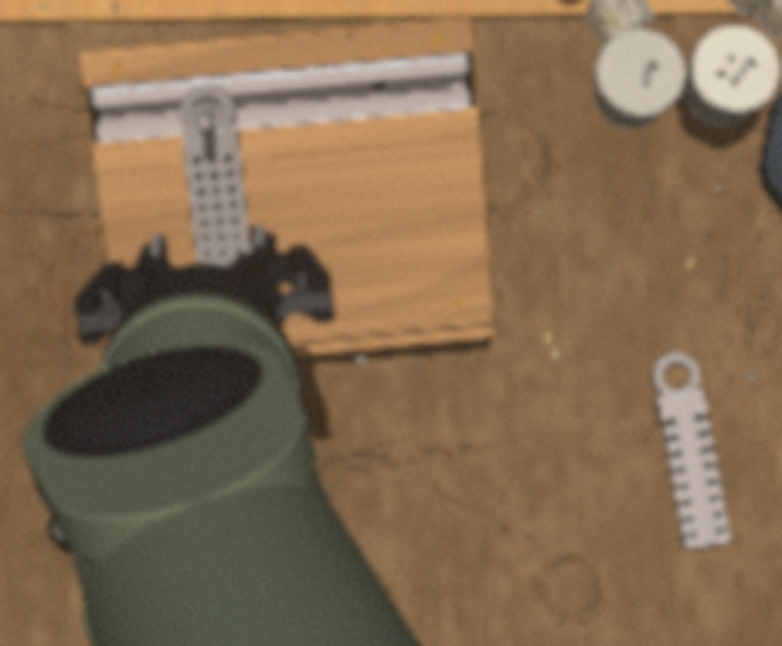

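Plate 1 hangs flat with the eye end up. The simulated route works throughout. Going to the second peg.

```bash
python3 - <<'E'
from rack import *
calc([.484,.3336,.13],down(180.8))
E
```

```text
rows: [2.57, 9.69, 0.05] [0.16, 5.01, 0.6] | dist mm 250.6 deg 30.3
```

```bash
python3 -m inch '[2.57,9.69,0.05,0.16,5.01,0.6,0.42,2.57,9.69,0.05,0.16,5.01,0.6,0.42,2.57,9.69,0.05,0.16,5.01,0.6,0.45,2.57,9.69,0.05,0.16,5.01,0.6,0.5,2.57,9.69,0.05,0.16,5.01,0.6,0.5,2.57,9.69,0.05,0.16,5.01,0.6,0.5,2.57,9.69,0.05,0.16,5.01,0.6,0.5,2.57,9.69,0.05,0.16,5.01,0.6,0.5]'; python3 - <<'E'
from rack import *
calc([.484,.3336,.095],down(180.8)); show()
E
```

```text
time: 26.3
eef_pos: [0.4819, 0.3369, 0.1276]
tcp_rot: [0.023, -3.138, -0.002]
ft_force: [0.4, -0.7, -1.3]
grip_width: 0.0425
rows: [-0.09, -0.14, 1.3] [0.01, -0.04, 0.01] | dist mm 32.9 deg 0.2
t 26.3 pos [0.4819 0.3369 0.1276] x [-1.    -0.015  0.004] z [-0.004  0.001 -1.   ] F [ 0.4 -0.7 -1.3] w 0.0425 q [-0.32  0.65 -0.57  1.77  0.44  0.86  0.5 ]
```

```bash
python3 -m inch '[0,0,0.5,0,0,0,0.55,0,0,1.4,0,0,0,0.55,0,0,1.4,0,0,0,0.55,0,0,1.4,0,0,0,0.6,0,0,1.4,0,0,0,0.6]'; python3 - <<'E'
from rack import *
show(); w=Cam("wrist"); w.crop(170,200,320,240,2.5,"w20.png",[[.484,.3336,.073]])
calc([.484,.3336,.036],down(180.8))
E
```

```text
time: 26.8
eef_pos: [0.4843, 0.3331, 0.0955]
tcp_rot: [-0.02, 3.141, 0.001]
ft_force: [0.8, 0.2, 0.3]
grip_width: 0.0341
t 26.8 pos [0.4843 0.3331 0.0955] x [-1.    -0.012 -0.   ] z [ 0.     0.001 -1.   ] F [0.8 0.2 0.3] w 0.0341 q [-0.33  0.69 -0.54  1.79  0.48  0.8   0.47]
rows: [0.01, 0.01, 2.39] [0.01, 0.0, -0.01] | dist mm 59.7 deg 0.1
```

View pics/w20.png

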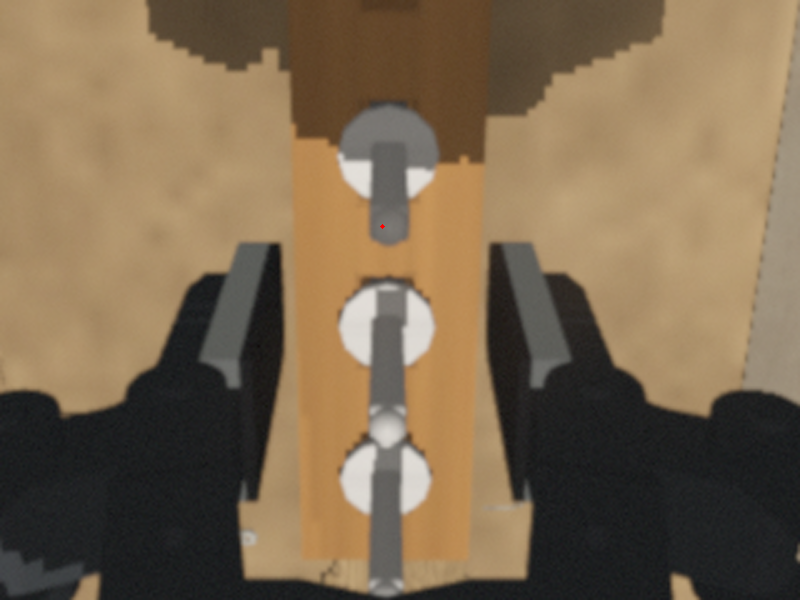

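Peg 2 is centred to about 0.5 mm. Descending, gripping and lifting.

```bash
python3 -m inch '[0.01,0.02,0.8,0,0,0,0.6,0.01,0.02,1.6,0,0,0,0.6,0.01,0.02,2.38,0,0,0,0.6,0.01,0.02,2.38,0,0,0,0.6,0.01,0.02,2.38,0,0,0,0.6]'; python3 -c "
from rack import *
show()"; python3 -m inch '[0,0,0,0,0,0,0.8,0,0,0,0,0,0,1,0,0,0,0,0,0,1,0,0,0,0,0,0,1,0,0,0,0,0,0,1]' 70; python3 -c "
from rack import *
show()"
```

```text
time: 27.35
eef_pos: [0.4836, 0.3341, 0.0363]
tcp_rot: [0.021, -3.141, -0.001]
ft_force: [0.2, 0.4, 0.4]
grip_width: 0.0341
t 27.35 pos [0.4836 0.3341 0.0363] x [-1.    -0.013  0.   ] z [-0.     0.001 -1.   ] F [0.2 0.4 0.4] w 0.0341 q [-0.37  0.77 -0.49  1.81  0.54  0.69  0.42]
time: 27.85
eef_pos: [0.4839, 0.3343, 0.0367]
tcp_rot: [-0.021, 3.14, 0.002]
ft_force: [-0.3, -1.3, 9.0]
grip_width: 0.0065
t 27.85 pos [0.4839 0.3343 0.0367] x [-1.    -0.013 -0.001] z [ 0.001  0.001 -1.   ] F [-0.3 -1.3  9. ] w 0.0065 q [-0.37  0.77 -0.49  1.81  0.54  0.69  0.42]
```

```bash
python3 -m inch '[0,0,-0.2,0,0,0,1,0,0,-0.5,0,0,0,1,0,0,-1.2,0,0,0,1,0,0,-3,0,0,0,1,0,0,-5,0,0,0,1,0,0,-6.5,0,0,0,1,0,0,-6.5,0,0,0,1]'; python3 - <<'E'
from sim import *
show(); w=Cam("wrist"); w.crop(170,240,320,240,2.5,"w21.png"); p,R0,s=pose()
print(w.proj([p+R0@np.array([0,0,-.0345])]))
q=np.array(s["q"])
for lab,pos,A in [("hover",P(0,-.05,.11),tool(90)),("hov2",P(0,-.05,.03),tool(90)),("ins",P(0,-.05,.009),tool(90))]:
    q,e=follow(q,pos,A); print(lab,np.round(q,2),round(e,4))
calc(P(0,-.05,.11),tool(90))
E
```

```text
time: 28.55
eef_pos: [0.4849, 0.3354, 0.2038]
tcp_rot: [-0.021, 3.136, 0.007]
ft_force: [0.6, 0.2, -2.1]
grip_width: 0.0066
t 28.55 pos [0.4849 0.3354 0.2038] x [-1.    -0.013 -0.006] z [ 0.006  0.005 -1.   ] F [ 0.6  0.2 -2.1] w 0.0066 q [-0.28  0.55 -0.62  1.71  0.37  0.99  0.56]
[[318.03096351 357.74812244]]
hover [ 0.01  0.36 -0.16  2.12  0.49  0.16 -0.5 ] 0.0
hov2 [ 0.11  0.54 -0.29  2.08  1.48  0.16 -1.46] 0.0001
ins [ 0.13  0.59 -0.32  2.06  1.65  0.19 -1.61] 0.0001
rows: [-4.75, -13.44, 0.18] [-3.96, -3.75, 14.02] | dist mm 356.5 deg 90.2
```

View pics/w21.png

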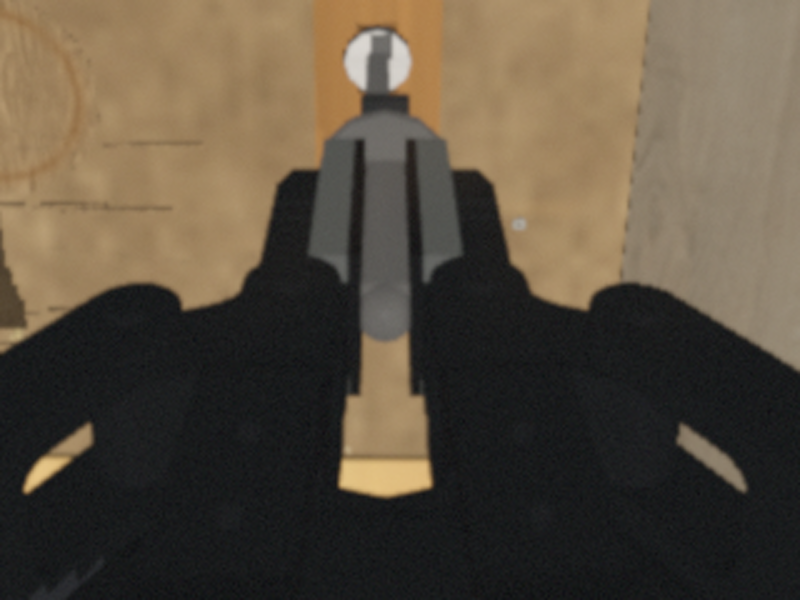

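```bash
python3 - <<'E'
from sim import *
p,R0,s=pose(); q0=np.array(s["q"])
for pos in ([.5,.08,.25],[.52,.0,.25],[.5,.15,.25]):
  for z in ([.3,-.3,-.9],[.4,-.5,-.8],[.2,-.4,-.9],[.5,-.2,-.85]):
    A=frame(z,[-.1,1,0]); q,e=follow(q0,pos,A); a=q
    out=[]
    for lab,ps,B in [("hover",P(0,-.05,.11),tool(90)),("hov2",P(0,-.05,.03),tool(90)),("ins",P(0,-.05,.009),tool(90)),("turn",P(0,-.05,.009),tool(180))]:
        q,e=follow(q,ps,B); out.append((np.round(q[[2,4,5,6]],2).tolist(),round(e,4)))
    print(pos,z,np.round(a,2),out)
E
```

```text
[0.5, 0.08, 0.25] [0.3, -0.3, -0.9] [-0.44  0.24 -0.14  2.07  0.64  0.85 -0.96] [([-0.2, 0.57, 0.17, -0.57], np.float64(0.0001)), ([-0.31, 1.48, 0.17, -1.46], np.float64(0.0001)), ([-0.34, 1.64, 0.19, -1.6], np.float64(0.0001)), ([-0.27, 1.68, 0.16, -0.08], np.float64(0.0001))]
[0.5, 0.08, 0.25] [0.4, -0.5, -0.8] [-0.63  0.31 -0.09  2.11  0.88  0.99 -1.34] [([-0.26, 0.67, 0.19, -0.68], np.float64(0.0001)), ([-0.29, 1.48, 0.16, -1.46], np.float64(0.0001)), ([-0.32, 1.65, 0.19, -1.61], np.float64(0.0001)), ([-0.27, 1.68, 0.16, -0.08], np.float64(0.0001))]
[0.5, 0.08, 0.25] [0.2, -0.4, -0.9] [-0.47  0.32 -0.14  1.97  0.6   1.02 -0.9 ] [([-0.19, 0.55, 0.17, -0.56], np.float64(0.0)), ([-0.3, 1.48, 0.17, -1.46], np.float64(0.0001)), ([-0.33, 1.64, 0.19, -1.6], np.float64(0.0001)), ([-0.27, 1.68, 0.16, -0.08], np.float64(0.0001))]
[0.5, 0.08, 0.25] [0.5, -0.2, -0.85] [-0.49  0.15 -0.1   2.25  0.92  0.61 -1.29] [([-0.26, 0.67, 0.19, -0.67], np.float64(0.0)), ([-0.29, 1.48, 0.16, -1.46], np.float64(0.0001)), ([-0.32, 1.65, 0.19, -1.61], np.float64(0.0001)), ([-0.27, 1.68, 0.16, -0.08], np.flo
[... 1550 characters left out ...]
 1.48, 0.17, -1.46], np.float64(0.0001)), ([-0.33, 1.64, 0.19, -1.6], np.float64(0.0001)), ([-0.27, 1.68, 0.16, -0.08], np.float64(0.0001))]
[0.5, 0.15, 0.25] [0.2, -0.4, -0.9] [-0.58  0.37 -0.14  1.89  0.57  1.09 -0.98] [([-0.19, 0.55, 0.17, -0.56], np.float64(0.0001)), ([-0.3, 1.48, 0.17, -1.46], np.float64(0.0001)), ([-0.33, 1.64, 0.19, -1.6], np.float64(0.0001)), ([-0.27, 1.68, 0.16, -0.08], np.float64(0.0001))]
[0.5, 0.15, 0.25] [0.5, -0.2, -0.85] [-0.63  0.21 -0.11  2.18  0.89  0.7  -1.38] [([-0.26, 0.67, 0.19, -0.67], np.float64(0.0001)), ([-0.31, 1.48, 0.17, -1.46], np.float64(0.0001)), ([-0.33, 1.64, 0.19, -1.6], np.float64(0.0001)), ([-0.27, 1.68, 0.16, -0.08], np.float64(0.0001))]
```

Going via a leaning waypoint at [0.52, 0, 0.25] to stay in the right branch.

```bash
python3 - <<'E'
from rack import *
calc([.52,0,.25],frame([.4,-.5,-.8],[-.1,1,0]))
E
```

```text
rows: [-1.26, -13.39, -1.99] [0.82, -7.11, 14.65] | dist mm 339.9 deg 97.8
```

```bash
python3 -m inch '[-1.26,-13.4,-2,0.82,-7.11,14.65,1,-1.26,-13.4,-2,0.82,-7.11,14.65,1,-1.26,-13.4,-2,0.82,-7.11,14.65,1,-1.26,-13.4,-2,0.82,-7.11,14.65,1,-1.26,-13.4,-2,0.82,-7.11,14.65,1,-1.26,-13.4,-2,0.82,-7.11,14.65,1,-1.26,-13.4,-2,0.82,-7.11,14.65,1,-1.26,-13.4,-2,0.82,-7.11,14.65,1]'; python3 - <<'E'
from rack import *
show(); calc([.52,0,.25],frame([.4,-.5,-.8],[-.1,1,0]))
E
```

```text
time: 29.4
eef_pos: [0.5184, -0.0063, 0.248]
tcp_rot: [1.351, 2.286, -0.077]
ft_force: [-1.1, 1.0, -0.9]
grip_width: 0.0062
t 29.4 pos [ 0.5184 -0.0063  0.248 ] x [-0.397  0.811 -0.429] z [ 0.374 -0.284 -0.883] F [-1.1  1.  -0.9] w 0.0062 q [-0.22  0.21 -0.17  2.16  0.78  0.66 -0.48]
rows: [0.14, 0.2, -0.12] [0.17, -2.2, 4.59] | dist mm 6.8 deg 30.5
```

```bash
python3 - <<'E'
from sim import *
q=np.array(pose()[2]["q"])
for lab,ps,B in [("hover",P(0,-.05,.09),tool(90)),("hov2",P(0,-.05,.03),tool(90)),("ins",P(0,-.05,.009),tool(90)),("turn",P(0,-.05,.009),tool(180))]:
    q,e=follow(q,ps,B); print(lab,np.round(q,2),round(e,4))
calc(P(0,-.05,.09),tool(90))
E
```

```text
hover [ 0.08  0.4  -0.24  2.11  0.82  0.16 -0.82] 0.0
hov2 [ 0.11  0.54 -0.29  2.08  1.48  0.16 -1.46] 0.0001
ins [ 0.13  0.59 -0.32  2.06  1.65  0.19 -1.61] 0.0001
turn [ 0.09  0.58 -0.27  2.06  1.68  0.16 -0.08] 0.0001
rows: [-0.16, 2.94, 3.84] [-2.09, 2.64, 4.82] | dist mm 121.0 deg 35.3
```

```bash
python3 -m inch '[-0.16,2.94,3.84,-2.09,2.64,4.82,1,-0.16,2.94,3.84,-2.09,2.64,4.82,1,-0.16,2.94,3.84,-2.09,2.64,4.82,1,-0.16,2.94,3.84,-2.09,2.64,4.82,1,-0.16,2.94,3.84,-2.09,2.64,4.82,1,-0.16,2.94,3.84,-2.09,2.64,4.82,1,-0.16,2.94,3.84,-2.09,2.64,4.82,1,-0.16,2.94,3.84,-2.09,2.64,4.82,1]'; python3 - <<'E'
from rack import *
show(); p=pose()[0]; print(inS(p)*1000); calc(P(0,-.05,.03),tool(90))
E
```

```text
time: 30.2
eef_pos: [0.6181, 0.0081, 0.1784]
tcp_rot: [1.848, 2.024, 0.541]
ft_force: [-0.5, 0.5, -0.3]
grip_width: 0.0067
t 30.2 pos [0.6181 0.0081 0.1784] x [-0.091  0.996  0.001] z [ 0.495  0.047 -0.867] F [-0.5  0.5 -0.3] w 0.0067 q [ 0.11  0.42 -0.29  2.11  0.89  0.17 -0.87]
[  0.66365395 -42.78477387  88.96833092]
rows: [-0.31, -0.02, 2.36] [-0.03, -0.07, 0.1] | dist mm 59.4 deg 0.7
```

```bash
python3 -m inch '[-0.25,-0.02,0.6,0,0,0,1,-0.25,-0.02,1.2,0,0,0,1,-0.25,-0.02,1.8,0,0,0,1,-0.25,-0.02,2.3,0,0,0,1,-0.25,-0.02,2.3,0,0,0,1,-0.25,-0.02,2.3,0,0,0,1]'; python3 - <<'E'
from rack import *
show(); p=pose()[0]; print(inS(p)*1000); calc(P(0,-.05,.03),tool(90))
w=Cam("wrist"); w.crop(250,180,150,190,3.15,"w22.png"); g=w.im.astype(float).mean(2)
def edges(v0,v1,u0=290,u1=365):
    pr=g[v0:v1,u0:u1].mean(0); d=np.gradient(pr); out=[]
    for i in range(1,len(d)-1):
        if abs(d[i])>10 and abs(d[i])>=abs(d[i-1]) and abs(d[i])>abs(d[i+1]):
            a,b,c=abs(d[i-1]),abs(d[i]),abs(d[i+1]); out.append((round(float(u0+i+.5*(a-c)/(a-2*b+c)),2),round(d[i])))
    return out
for v in [(185,200),(205,225),(225,240),(255,265),(265,272),(276,279),(280,283)]: print(v,edges(*v))
E
```

```text
time: 30.8
eef_pos: [0.6465, 0.0045, 0.1283]
tcp_rot: [1.848, 2.024, 0.541]
ft_force: [-0.3, 0.1, 0.2]
grip_width: 0.0066
t 30.8 pos [0.6465 0.0045 0.1283] x [-0.091  0.996  0.002] z [ 0.495  0.047 -0.868] F [-0.3  0.1  0.2] w 0.0066 q [ 0.15  0.55 -0.32  2.07  1.45  0.16 -1.4 ]
[ -0.13893747 -48.55725016  31.57204485]
rows: [-0.06, 0.01, 0.06] [-0.03, -0.07, 0.1] | dist mm 2.1 deg 0.7
(185, 200) [(313.46, -25), (338.57, 30), (362.52, -36)]
(205, 225) [(313.52, -25), (338.21, 30), (361.68, -39)]
(225, 240) [(313.69, -27), (337.87, 30), (361.05, -42)]
(255, 265) [(313.55, -26), (337.26, 31), (353.25, 11), (359.89, -39), (363.47, 16)]
(265, 272) [(310.21, 20), (313.67, -26), (337.22, 30), (359.61, -33), (363.15, 16)]
(276, 279) [(290.98, 11), (309.94, 29), (313.92, -36), (337.08, 29), (359.18, -36), (362.98, 15)]
(280, 283) [(309.39, 29), (313.86, -47), (333.16, 13), (336.92, 30), (358.96, -35), (362.42, 16)]
```

View pics/w22.png

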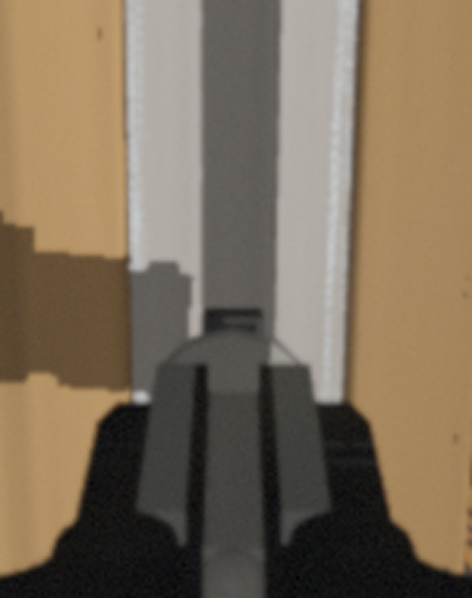

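The slot centre is at 325.5 px against the head at about 324, so I shift +0.75 mm along tool y and lower.

```bash
python3 -m inch '[-0.04,0.03,0,0,0,0,1,-0.04,0.03,0.2,0,0,0,1,-0.04,0.03,0.35,0,0,0,1,-0.04,0.03,0.35,0,0,0,1]'; python3 - <<'E'
from rack import *
show(); p=pose()[0]; print(inS(p)*1000)
w=Cam("wrist"); w.crop(250,180,150,190,3.15,"w23.png"); g=w.im.astype(float).mean(2)
def edges(v0,v1,u0=290,u1=365):
    pr=g[v0:v1,u0:u1].mean(0); d=np.gradient(pr); out=[]
    for i in range(1,len(d)-1):
        if abs(d[i])>10 and abs(d[i])>=abs(d[i-1]) and abs(d[i])>abs(d[i+1]):
            a,b,c=abs(d[i-1]),abs(d[i]),abs(d[i+1]); out.append((round(float(u0+i+.5*(a-c)/(a-2*b+c)),2),round(d[i])))
    return out
for v in [(185,200),(225,240),(255,265),(265,272),(276,279),(279,282)]: print(v,edges(*v))
E
```

```text
time: 31.25
eef_pos: [0.6518, 0.0032, 0.1212]
tcp_rot: [1.849, 2.022, 0.541]
ft_force: [-0.6, -0.8, 0.0]
grip_width: 0.0067
t 31.25 pos [0.6518 0.0032 0.1212] x [-0.09   0.996  0.002] z [ 0.496  0.046 -0.867] F [-0.6 -0.8  0. ] w 0.0067 q [ 0.15  0.57 -0.32  2.06  1.51  0.16 -1.45]
[  0.817815   -50.27969515  22.84841236]
(185, 200) [(310.72, -28), (337.1, 30), (362.14, -39)]
(225, 240) [(310.96, -28), (336.33, 31), (360.82, -39)]
(255, 265) [(310.92, -28), (336.0, 30), (359.79, -36)]
(265, 272) [(297.64, 16), (310.96, -24), (335.76, 29), (359.35, -32), (363.14, 15)]
(276, 279) [(335.57, 29), (359.01, -36), (362.47, 15)]
(279, 282) [(309.88, 12), (313.28, -26), (335.24, 33), (358.95, -38), (362.37, 15)]
```

View pics/w23.png

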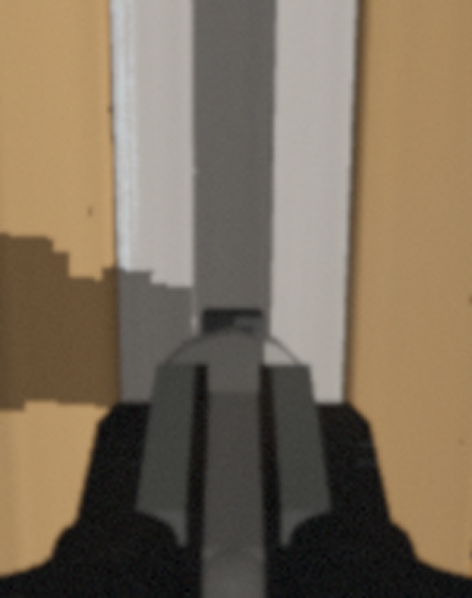

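Now aligned: slot 323.4 px, head 323.5 px. Lowering into the slot.

```bash
python3 -m inch '[0,0,0.1,0,0,0,1,0,0,0.2,0,0,0,1,0,0,0.28,0,0,0,1,0,0,0.36,0,0,0,1,0,0,0.42,0,0,0,1,0,0,0.42,0,0,0,1]'; python3 - <<'E'
from rack import *
show(); p=pose()[0]; print(inS(p)*1000)
E
```

```text
time: 31.9
eef_pos: [0.6569, 0.0038, 0.1115]
tcp_rot: [1.85, 2.023, 0.541]
ft_force: [-0.5, 0.1, 0.5]
grip_width: 0.0064
t 31.9 pos [0.6569 0.0038 0.1115] x [-0.09   0.996  0.002] z [ 0.495  0.046 -0.868] F [-0.5  0.1  0.5] w 0.0064 q [ 0.16  0.59 -0.34  2.05  1.59  0.18 -1.52]
[  0.4288366  -50.12068838  11.89843776]
```

```bash
python3 -m inch '[0,0,0.05,0,0,0,1,0,0,0.1,0,0,0,1,0,0,0.13,0,0,0,1,0,0,0.13,0,0,0,1]'; python3 -c "
from rack import *
print(inS(pose()[0])*1000)"; python3 -m inch '[0,0,0.02,0,0,0,1,0,0,0.03,0,0,0,1,0,0,0.03,0,0,0,1]';  python3 - <<'E'
from rack import *
show(); p=pose()[0]; print(inS(p)*1000); calc(P(.0004,-.0501,.0088),tool(180))
E
```

```text
time: 32.3
eef_pos: [0.6585, 0.004, 0.1089]
tcp_rot: [1.85, 2.023, 0.541]
ft_force: [-0.5, 0.1, -0.5]
grip_width: 0.0068
[  0.53451474 -50.05781913   8.78679124]
time: 32.6
eef_pos: [0.6587, 0.004, 0.1086]
tcp_rot: [1.849, 2.023, 0.541]
ft_force: [-5.5, 0.9, 7.4]
grip_width: 0.0066
t 32.6 pos [0.6587 0.004  0.1086] x [-0.09   0.996  0.002] z [ 0.496  0.046 -0.867] F [-5.5  0.9  7.4] w 0.0066 q [ 0.16  0.6  -0.34  2.05  1.61  0.18 -1.55]
[  0.57037449 -50.0394218    8.43214502]
rows: [-0.0, -0.01, -0.01] [0.04, -0.07, -14.91] | dist mm 0.4 deg 89.5
```

The collar is seated (contact at 8.4 mm). Now the quarter turn.

```bash
python3 -m inch '[0,0,-0.02,0,0,-1.4,1,0,0,-0.02,0,0,-2.8,1,0,0,-0.02,0,0,-4.2,1,0,0,-0.02,0,0,-5.6,1,0,0,-0.02,0,0,-7,1,0,0,-0.02,0,0,-8.4,1,0,0,-0.02,0,0,-9.8,1,0,0,-0.02,0,0,-11.2,1]'; python3 -m inch '[0,0,0,0,0,-1.3,1,0,0,0,0,0,-2.6,1,0,0,0,0,0,-3.8,1,0,0,0,0,0,-3.8,1,0,0,0,0,0,-3.8,1]';python3 - <<'E'
from rack import *
show(); p=pose()[0]; print(inS(p)*1000); calc(P(.0005,-.05,.0084),tool(180))
w=Cam("wrist"); w.crop(190,200,260,230,2.6,"w24.png")
E
```

```text
time: 33.4
eef_pos: [0.6586, 0.004, 0.1088]
tcp_rot: [0.396, 2.601, 0.17]
ft_force: [-0.1, 0.3, -1.0]
grip_width: 0.0067
time: 33.9
eef_pos: [0.6586, 0.004, 0.1088]
tcp_rot: [-0.112, 2.619, 0.035]
ft_force: [0.4, -0.5, -0.4]
grip_width: 0.0067
t 33.9 pos [0.6586 0.004  0.1088] x [-0.864 -0.073 -0.498] z [ 0.495  0.046 -0.867] F [ 0.4 -0.5 -0.4] w 0.0067 q [ 0.15  0.6  -0.32  2.05  1.61  0.17  0.01]
[  0.57976652 -50.07108961   8.6433501 ]
rows: [0.0, 0.0, 0.01] [0.07, -0.03, 0.05] | dist mm 0.3 deg 0.5
```

View pics/w24.png

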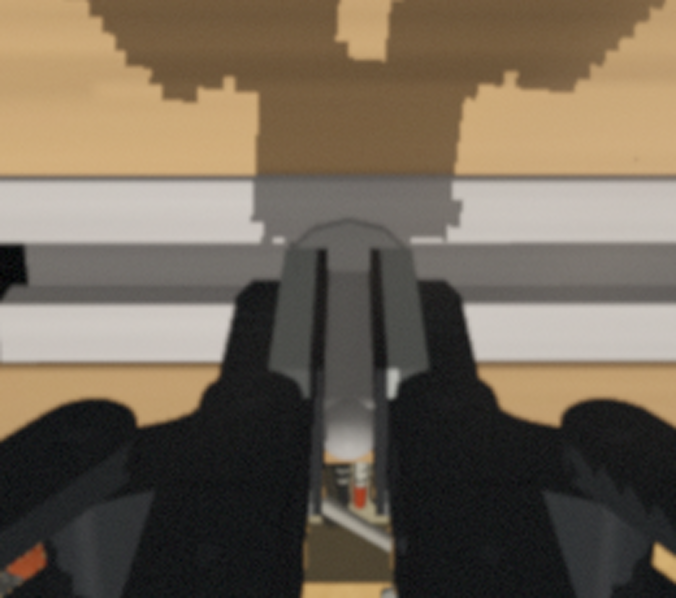

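Lips are exactly horizontal in the image, so the turn is square. Press lightly, release, retract.

```bash
python3 -m inch '[0,0,0.02,0,0,0,1,0,0,0.03,0,0,0,1,0,0,0.03,0,0,0,1]';  python3 -m inch '[0,0,-0.02,0,0,0,0.9,0,0,-0.02,0,0,0,0.75,0,0,-0.02,0,0,0,0.65,0,0,-0.02,0,0,0,0.6,0,0,-0.02,0,0,0,0.6]'; python3 -m inch '[0,0,-1,0,0,0,0.6,0,0,-2,0,0,0,0.6,0,0,-3.2,0,0,0,0.6,0,0,-3.2,0,0,0,0.6,0,0,-3.2,0,0,0,0.6]'; python3 - <<'E'
from sim import *
show(); w=Cam("wrist"); w.crop(160,150,330,260,2.4,"w25.png"); t=Cam("top"); t.crop(190,170,230,190,3.4,"t11.png")
q=np.array(pose()[2]["q"])
for lab,pos,A in [("p3",[.447,-.2013,.15],down(188)),("p3",[.447,-.2013,.0],down(188))]:
    q,e=follow(q,pos,A); print(lab,np.round(q,2),round(e,4))
calc([.447,-.2013,.15],down(188))
E
```

```text
time: 34.25
eef_pos: [0.6588, 0.004, 0.1086]
tcp_rot: [-0.114, 2.618, 0.034]
ft_force: [-11.8, -0.5, 13.8]
grip_width: 0.0067
time: 34.75
eef_pos: [0.6588, 0.004, 0.1085]
tcp_rot: [-0.117, 2.619, 0.034]
ft_force: [0.5, -0.4, -0.3]
grip_width: 0.0343
time: 35.25
eef_pos: [0.6194, -0.0004, 0.1784]
tcp_rot: [-0.115, 2.617, 0.033]
ft_force: [0.6, 0.6, -0.5]
grip_width: 0.0341
t 35.25 pos [ 6.194e-01 -4.000e-04  1.784e-01] x [-0.863 -0.076 -0.499] z [ 0.497  0.046 -0.867] F [ 0.6  0.6 -0.5] w 0.0341 q [ 0.29  0.44 -0.49  2.1   1.08  0.24  0.54]
p3 [ 0.96  0.55 -0.89  2.    0.57  0.86  1.47] 0.0
p3 [ 0.77  0.78 -0.64  2.07  0.88  0.58  1.21] 0.0001
rows: [7.11, -7.41, -2.84] [-0.11, 4.97, -0.47] | dist mm 266.4 deg 30.0
```

View pics/w25.png

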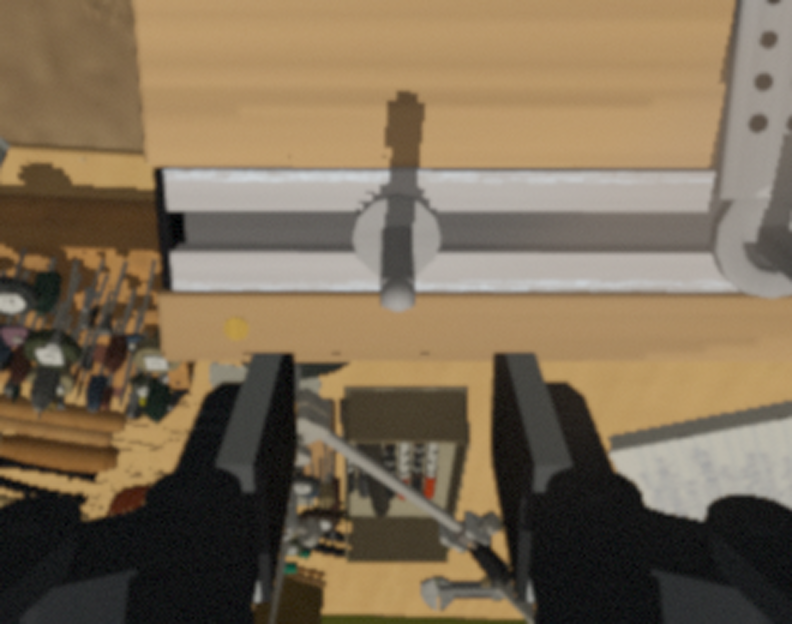

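View pics/t11.png

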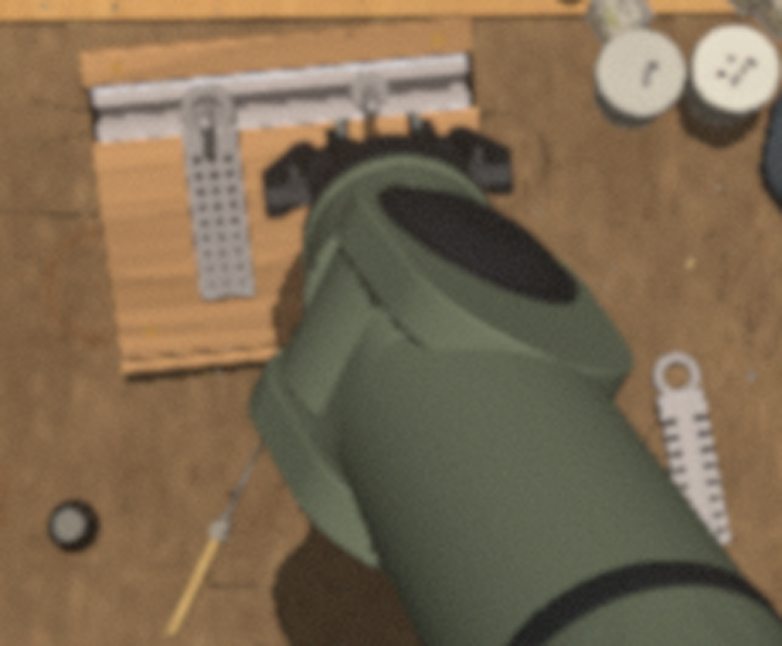

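Peg 2 stands seated across the slot. Plate 1 hangs, and plate 3 hasn't moved (eye at t11 (677,375)). Going to plate 3.

```bash
python3 -m inch '[7.1,-7.4,-2.85,-0.11,4.97,-0.47,0.35,7.1,-7.4,-2.85,-0.11,4.97,-0.47,0.35,7.1,-7.4,-2.85,-0.11,4.97,-0.47,0.35,7.1,-7.4,-2.85,-0.11,4.97,-0.47,0.35,7.1,-7.4,-2.85,-0.11,4.97,-0.47,0.35,7.1,-7.4,-2.85,-0.11,4.97,-0.47,0.35,7.1,-7.4,-2.85,-0.11,4.97,-0.47,0.35,7.1,-7.4,-2.85,-0.11,4.97,-0.47,0.35]'; python3 - <<'E'
from rack import *
w=Cam("wrist"); show()
calc([.447,-.2013,.15],down(188))
w.crop(100,50,440,360,1.8,"w26.png",[[.494,-.1945,.006],[.3849,-.2103,.006],[.447,-.2013,.006]])
E
```

```text
time: 36.15
eef_pos: [0.4462, -0.2022, 0.1501]
tcp_rot: [0.215, -3.133, -0.0]
ft_force: [0.4, 0.6, 0.7]
grip_width: 0.0554
t 36.2 pos [ 0.4474 -0.2008  0.1506] x [-0.99  -0.139 -0.   ] z [ 0.  0. -1.] F [0.7 1.  0.3] w 0.0557 q [ 0.92  0.54 -0.83  1.99  0.54  0.84  1.5 ]
rows: [0.02, -0.02, 0.02] [0.0, 0.0, -0.01] | dist mm 0.9 deg 0.0
```

View pics/w26.png

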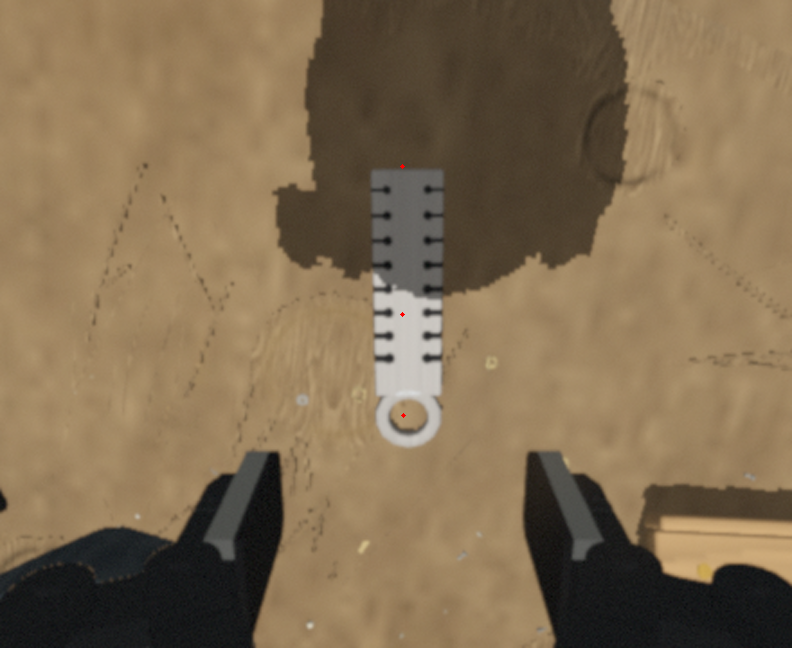

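Plate 3 in view: tail (407,170), eye (409,416). Correcting about 1 mm and 0.4°, then descending in stages.

```bash
python3 -m inch '[0,0.04,1,0,0,-0.07,0.4,0,0.04,2.5,0,0,-0.07,0.45,0,0.04,4.2,0,0,-0.07,0.5,0,0.04,5.2,0,0,-0.07,0.53,0,0.04,5.2,0,0,-0.07,0.53,0,0.04,5.2,0,0,-0.07,0.53]'; python3 - <<'E'
from rack import *
w=Cam("wrist"); show()
w.crop(160,200,330,260,2.4,"w27.png")
E
```

```text
time: 36.8
eef_pos: [0.4481, -0.1985, 0.0215]
tcp_rot: [-0.234, 3.132, 0.001]
ft_force: [0.7, 0.7, 0.5]
grip_width: 0.04
t 36.85 pos [ 0.4482 -0.1991  0.0221] x [-0.989 -0.148 -0.002] z [ 0.002  0.    -1.   ] F [ 0.  -0.8  0.3] w 0.0398 q [ 0.77  0.74 -0.64  2.06  0.79  0.6   1.29]
```

View pics/w27.png

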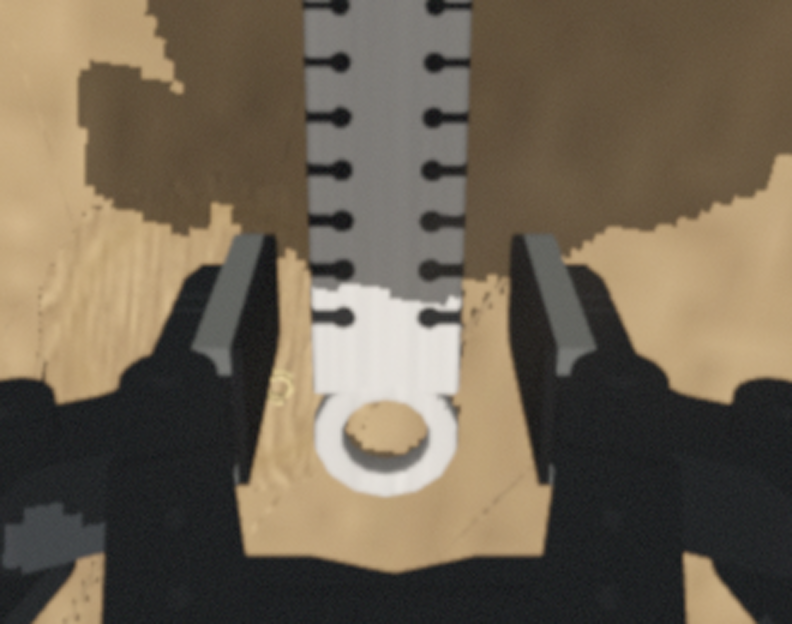

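```bash
python3 -m inch '[0,-0.045,0.3,0,0,0,0.55,0,-0.045,0.6,0,0,0,0.56,0,-0.045,0.78,0,0,0,0.56,0,-0.045,0.78,0,0,0,0.56,0,-0.045,0.78,0,0,0,0.56]'; python3 - <<'E'
from rack import *
w=Cam("wrist"); show()
w.crop(160,200,330,260,2.4,"w28.png")
E
```

```text
time: 37.35
eef_pos: [0.4471, -0.2009, 0.0016]
tcp_rot: [-0.231, 3.133, 0.001]
ft_force: [0.7, 0.5, 0.9]
grip_width: 0.0377
t 37.4 pos [ 0.4472 -0.201   0.0017] x [-0.989 -0.147 -0.   ] z [ 0.  0. -1.] F [-0.2 -0.2 -0.1] w 0.0375 q [ 0.75  0.77 -0.6   2.07  0.83  0.56  1.26]
```

View pics/w28.png

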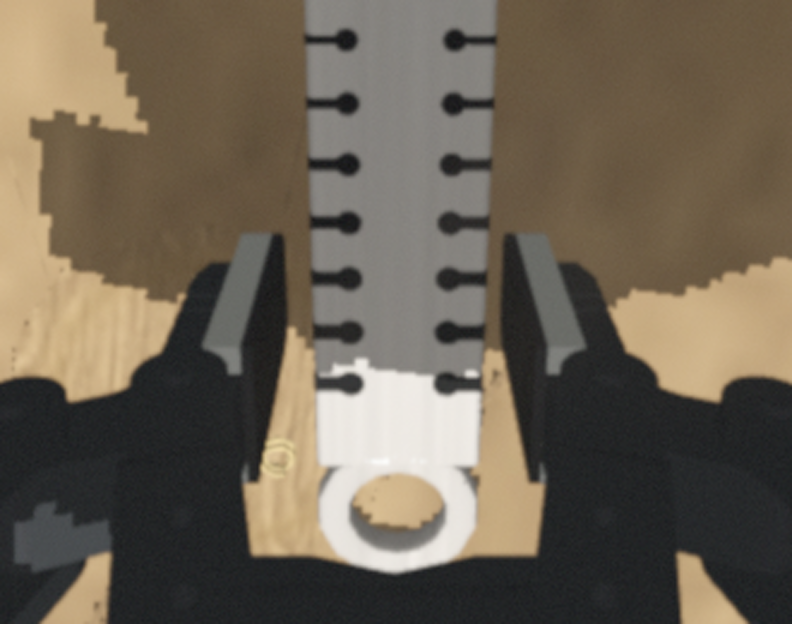

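Centred. Going to 0.2 mm, closing and lifting.

```bash
python3 -m inch '[0,0.01,0.03,0,0,0,0.56,0,0.01,0.06,0,0,0,0.56,0,0.01,0.06,0,0,0,0.56]'; python3 -m inch '[0,0,0,0,0,0,0.65,0,0,0,0,0,0,0.85,0,0,0,0,0,0,0.85,0,0,0,0,0,0,0.85,0,0,0,0,0,0,0.85]' 90; python3 -c "
from rack import *
show()";  python3 -m inch '[0,0,-0.1,0,0,0,0.85,0,0,-0.3,0,0,0,0.85,0,0,-0.8,0,0,0,0.85,0,0,-1.6,0,0,0,0.85,0,0,-2.4,0,0,0,0.85,0,0,-2.4,0,0,0,0.85,0,0,-2.4,0,0,0,0.85]'; python3 - <<'E'
from inhand import *
w=Cam("wrist"); show()
w.crop(160,200,330,260,2.4,"w29.png",toolpts(w,plate_pts(0,0,0,-.0057,.0475,.126,.030,.0012)))
E
```

```text
time: 37.7
eef_pos: [0.4471, -0.2007, 0.0]
tcp_rot: [-0.231, 3.133, 0.001]
ft_force: [-0.0, 0.8, -0.1]
grip_width: 0.0374
time: 38.2
eef_pos: [0.4471, -0.2007, 0.0006]
tcp_rot: [-0.231, 3.133, -0.0]
ft_force: [-3.6, 1.4, 15.2]
grip_width: 0.0267
t 38.2 pos [ 0.4471 -0.2007  0.0006] x [-0.989 -0.147 -0.   ] z [ 0. -0. -1.] F [-3.6  1.4 15.2] w 0.0267 q [ 0.75  0.77 -0.6   2.07  0.83  0.56  1.26]
time: 38.9
eef_pos: [0.4471, -0.2011, 0.0605]
tcp_rot: [-0.23, 3.132, -0.0]
ft_force: [0.3, -0.6, -1.9]
grip_width: 0.0264
t 38.95 pos [ 0.4468 -0.2009  0.06  ] x [-0.989 -0.146 -0.   ] z [ 0.  0. -1.] F [-0.3 -0.  -1.7] w 0.0265 q [ 0.82  0.68 -0.7   2.05  0.71  0.67  1.36]
```

View pics/w29.png

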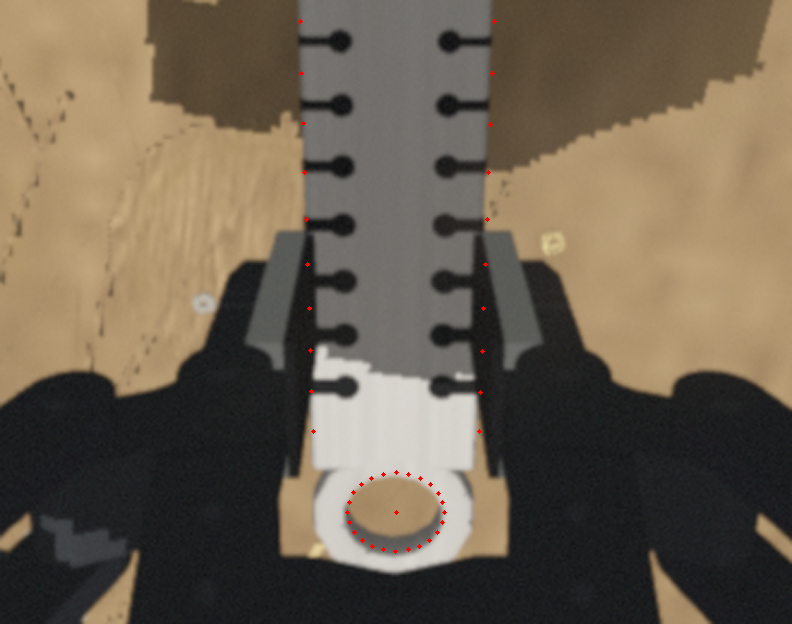

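The model matches within about 1 mm. Carrying plate 3 to peg 2 at strut (0.6, -50.05) mm.

```bash
python3 - <<'E'
from sim import *
q=np.array(pose()[2]["q"])
for lab,pos,A in [("lift",[.447,-.2,.19],down(187)),("hi",P(-.0469,-.05,.085),tool(180)),("lo",P(-.0469,-.05,.003),tool(180))]:
    q,e=follow(q,pos,A); print(lab,np.round(q,2),round(e,4))
calc(P(-.0469,-.05,.1),tool(180))
E
```

```text
lift [ 0.96  0.48 -0.88  1.96  0.46  0.91  1.55] 0.0
hi [ 0.21  0.42 -0.4   2.22  1.58  0.18  0.  ] 0.0001
lo [ 0.32  0.65 -0.57  2.16  1.96  0.35 -0.3 ] 0.0001
rows: [-6.12, 7.11, -4.16] [0.17, -5.0, 0.64] | dist mm 256.6 deg 30.2
```

```bash
python3 -m inch '[0,0,-2,0,0,0,0.85,0,0,-4.2,0,-0.5,0,0.85,-1.5,1.5,-4.2,0,-1.8,0.1,0.85,-3,3.2,-4.2,0,-3,0.3,0.85,-4.6,5,-4.2,0.1,-4.2,0.5,0.85,-6.1,7.1,-4.2,0.17,-5,0.64,0.85,-6.1,7.1,-4.2,0.17,-5,0.64,0.85,-6.1,7.1,-4.2,0.17,-5,0.64,0.85]'; python3 - <<'E'
from rack import *
show(); p=pose()[0]; print(inS(p)*1000); calc(P(-.0469,-.05,.075),tool(180))
E
```

```text
time: 39.75
eef_pos: [0.5465, -0.0751, 0.1637]
tcp_rot: [-0.099, 2.651, -0.016]
ft_force: [0.0, 0.5, -2.0]
grip_width: 0.0266
t 39.75 pos [ 0.5465 -0.0751  0.1637] x [-0.88  -0.073 -0.469] z [ 0.47   0.006 -0.883] F [ 0.   0.5 -2. ] w 0.0266 q [ 0.54  0.4  -0.6   2.24  1.26  0.21  0.47]
[ -74.1344684  -120.06857599  115.22013719]
rows: [-1.16, 2.85, 1.48] [-0.29, -0.34, 0.04] | dist mm 85.3 deg 2.7
```

```bash
python3 -m inch '[-1.16,2.85,1.4,-0.29,-0.34,0.04,0.85,-1.16,2.85,1.4,-0.29,-0.34,0.04,0.85,-1.16,2.85,1.4,-0.29,-0.34,0.04,0.85,-1.16,2.85,1.4,-0.29,-0.34,0.04,0.85,-1.16,2.85,1.4,-0.29,-0.34,0.04,0.85,-1.16,2.85,1.4,-0.29,-0.34,0.04,0.85]'; python3 - <<'E'
from inhand import *
show(); p,R0,_=pose(); t=Cam("top"); 
eye=p+R0@np.array([-.0475,0,-.003]); print("TCP",inS(p)*1000,"eye in strut",inS(eye)*1000)
t.crop(250,170,80,60,9,"t12.png",[P(.0006,-.05,z) for z in (0,.003,.045)]+[eye])
calc(P(-.0469,-.05,.052),tool(180))
E
```

```text
time: 40.35
eef_pos: [0.5836, -0.0029, 0.1448]
tcp_rot: [-0.103, 2.617, 0.025]
ft_force: [0.5, -0.3, -1.2]
grip_width: 0.0267
t 40.35 pos [ 0.5836 -0.0029  0.1448] x [-0.864 -0.068 -0.5  ] z [ 0.498  0.037 -0.866] F [ 0.5 -0.3 -1.2] w 0.0267 q [ 0.37  0.48 -0.6   2.21  1.63  0.28 -0.  ]
TCP [-46.62816631 -51.0919483   77.51110281] eye in strut [  0.87291199 -51.07332594  80.4939224 ]
rows: [0.02, 0.05, 1.03] [-0.02, 0.0, 0.0] | dist mm 25.7 deg 0.1
```

View pics/t12.png

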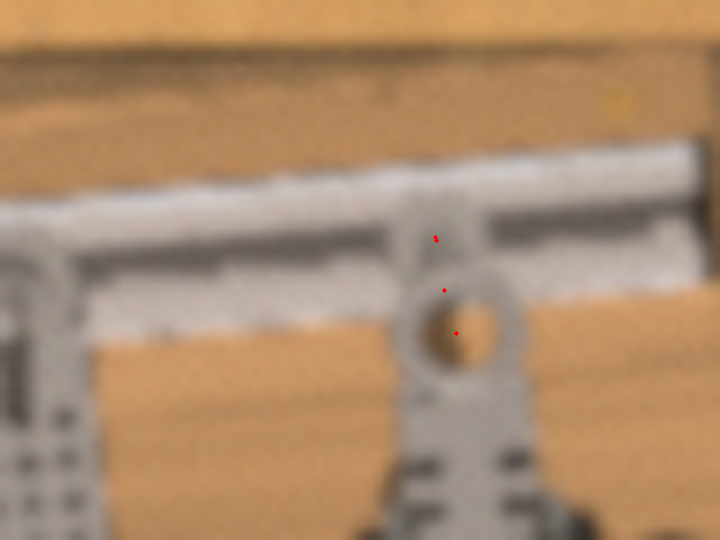

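Predicted and seen positions agree within 1 px. Correcting 1.1 mm and lowering to just above the nose, then over it.

```bash
python3 -m inch '[0.02,0.05,0.3,0,0,0,0.85,0.02,0.05,0.6,0,0,0,0.85,0.02,0.05,0.95,0,0,0,0.85,0.02,0.05,0.95,0,0,0,0.85,0.02,0.05,0.95,0,0,0,0.85]'; python3 - <<'E'
from inhand import *
show(); p,R0,_=pose(); t=Cam("top"); 
eye=p+R0@np.array([-.0475,0,-.003]); print("TCP",inS(p)*1000,"eye in strut",inS(eye)*1000)
t.crop(250,170,80,60,9,"t13.png",[P(.0006,-.05,z) for z in (0,.003,.045)]+[eye])
E
```

```text
time: 40.9
eef_pos: [0.5951, -0.0006, 0.1244]
tcp_rot: [-0.103, 2.616, 0.026]
ft_force: [1.2, 0.4, -1.8]
grip_width: 0.0263
t 40.9 pos [ 0.5951 -0.0006  0.1244] x [-0.863 -0.068 -0.5  ] z [ 0.499  0.038 -0.866] F [ 1.2  0.4 -1.8] w 0.0263 q [ 0.38  0.55 -0.62  2.19  1.75  0.32 -0.1 ]
TCP [-46.72013941 -49.62711955  54.01907541] eye in strut [  0.77920567 -49.6122583   57.02939031]
```

View pics/t13.png

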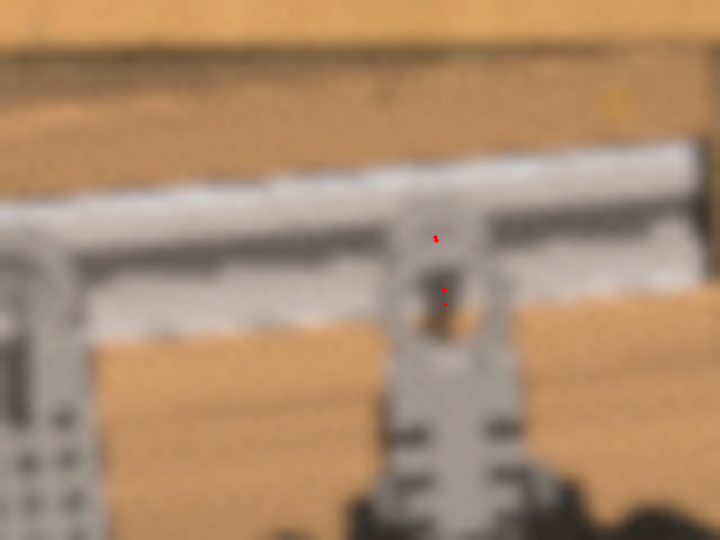

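The post shows a little left of the eye centre (439 against 450, about 2 mm). Shifting +1.3 mm in tool y and lowering over the post.

```bash
python3 -m inch '[0,0.05,0,0,0,0,0.85,0,0.05,0.3,0,0,0,0.85,0,0.05,0.6,0,0,0,0.85,0,0.05,0.9,0,0,0,0.85,0,0.05,1.2,0,0,0,0.85,0,0.05,1.2,0,0,0,0.85]'; python3 - <<'E'
from inhand import *
show(); p,R0,_=pose(); t=Cam("top"); print("TCP",inS(p)*1000)
t.crop(250,170,80,60,9,"t14.png")
E
```

```text
time: 41.55
eef_pos: [0.6102, 0.0025, 0.097]
tcp_rot: [-0.103, 2.617, 0.027]
ft_force: [1.0, 0.2, -1.1]
grip_width: 0.0263
t 41.55 pos [0.6102 0.0025 0.097 ] x [-0.864 -0.068 -0.499] z [ 0.498  0.039 -0.866] F [ 1.   0.2 -1.1] w 0.0263 q [ 0.39  0.63 -0.65  2.16  1.85  0.37 -0.18]
TCP [-47.14694749 -47.71678284  22.64948124]
```

View pics/t14.png

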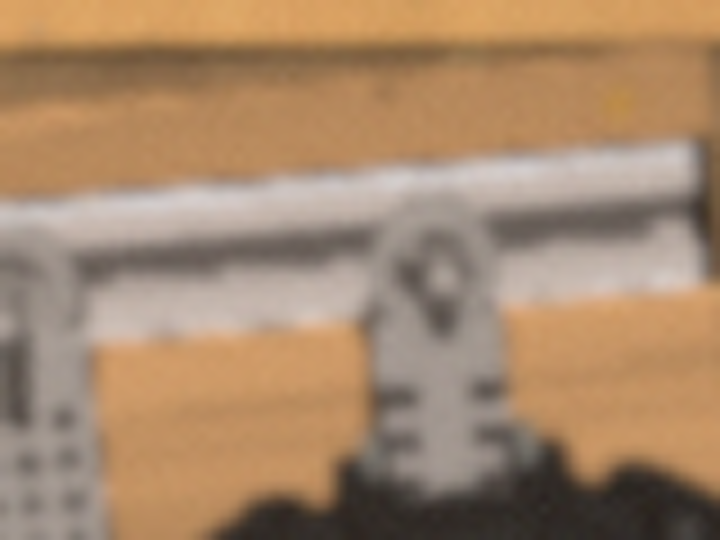

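The eye is over the post with no contact force. I'll re-centre by -1.6 mm and lower to the collar.

```bash
python3 -m inch '[0,-0.065,0.1,0,0,0,0.85,0,-0.065,0.3,0,0,0,0.85,0,-0.065,0.5,0,0,0,0.85,0,-0.065,0.68,0,0,0,0.85,0,-0.065,0.68,0,0,0,0.85]'; python3 -m inch '[0,0,0.04,0,0,0,0.85,0,0,0.06,0,0,0,0.85,0,0,0.06,0,0,0,0.85]'; python3 - <<'E'
from rack import *
show(); p,R0,_=pose(); print(inS(p)*1000)
E
```

```text
time: 42.1
eef_pos: [0.6189, 0.0016, 0.083]
tcp_rot: [-0.103, 2.616, 0.026]
ft_force: [0.0, 0.0, -2.3]
grip_width: 0.0265
time: 42.4
eef_pos: [0.6197, 0.0016, 0.0824]
tcp_rot: [-0.104, 2.615, 0.026]
ft_force: [-1.4, 0.5, -2.3]
grip_width: 0.0264
t 42.4 pos [0.6197 0.0016 0.0824] x [-0.863 -0.069 -0.501] z [ 0.499  0.038 -0.866] F [-1.4  0.5 -2.3] w 0.0264 q [ 0.4   0.68 -0.66  2.14  1.9   0.4  -0.2 ]
[-46.38086487 -49.42693461   5.35081147]
```

```bash
python3 -m inch '[0,0,0.04,0,0,0,0.85,0,0,0.07,0,0,0,0.85,0,0,0.07,0,0,0,0.85]'; python3 -m inch '[0,0,0.02,0,0,0,0.85,0,0,0.03,0,0,0,0.85,0,0,0.03,0,0,0,0.85]'; python3 - <<'E'
from rack import *
show(); p,R0,_=pose(); print(inS(p)*1000)
E
```

```text
time: 42.7
eef_pos: [0.6205, 0.0016, 0.0808]
tcp_rot: [-0.104, 2.616, 0.026]
ft_force: [-0.0, -0.3, -1.8]
grip_width: 0.0267
time: 43.0
eef_pos: [0.6209, 0.0017, 0.0802]
tcp_rot: [-0.104, 2.616, 0.026]
ft_force: [-1.3, -1.1, 0.1]
grip_width: 0.0265
t 43.0 pos [0.6209 0.0017 0.0802] x [-0.863 -0.069 -0.501] z [ 0.499  0.038 -0.866] F [-1.3 -1.1  0.1] w 0.0265 q [ 0.4   0.68 -0.66  2.14  1.9   0.4  -0.21]
[-46.44530374 -49.41880611   2.80880614]
```

Light collar contact at z≈2.8 mm. Releasing and retracting.

```bash
python3 -m inch '[0,0,0,0,0,0,0.65,0,0,0,0,0,0,0.6,0,0,0,0,0,0,0.55,0,0,0,0,0,0,0.5,0,0,0,0,0,0,0.46,0,0,0,0,0,0,0.46]' 40; python3 -m inch '[0,0,-1,0,0,0,0.46,0,0,-2,0,0,0,0.46,0,0,-3,0,0,0,0.46,0,0,-5,0,0,0,0.46,0,0,-5,0,0,0,0.46]'; python3 - <<'E'
from rack import *
show(); w=Cam("wrist"); w.crop(0,0,640,480,1.25,"w30.png"); s=Cam("scene"); s.crop(230,150,200,200,3,"s14.png")
calc([.45,-.1,.3],down(181))
E
```

```text
time: 43.6
eef_pos: [0.6209, 0.0017, 0.0802]
tcp_rot: [-0.104, 2.615, 0.026]
ft_force: [0.0, 0.1, 0.3]
grip_width: 0.046
time: 44.1
eef_pos: [0.5581, -0.0029, 0.1896]
tcp_rot: [-0.105, 2.615, 0.026]
ft_force: [-0.1, 0.2, 0.1]
grip_width: 0.0463
t 44.1 pos [ 0.5581 -0.0029  0.1896] x [-0.863 -0.07  -0.501] z [ 0.5    0.038 -0.865] F [-0.1  0.2  0.1] w 0.0463 q [ 0.4   0.35 -0.61  2.23  1.24  0.24  0.35]
rows: [1.81, -3.53, -6.09] [0.13, 5.03, 0.58] | dist mm 181.8 deg 30.4
```

View pics/w30.png

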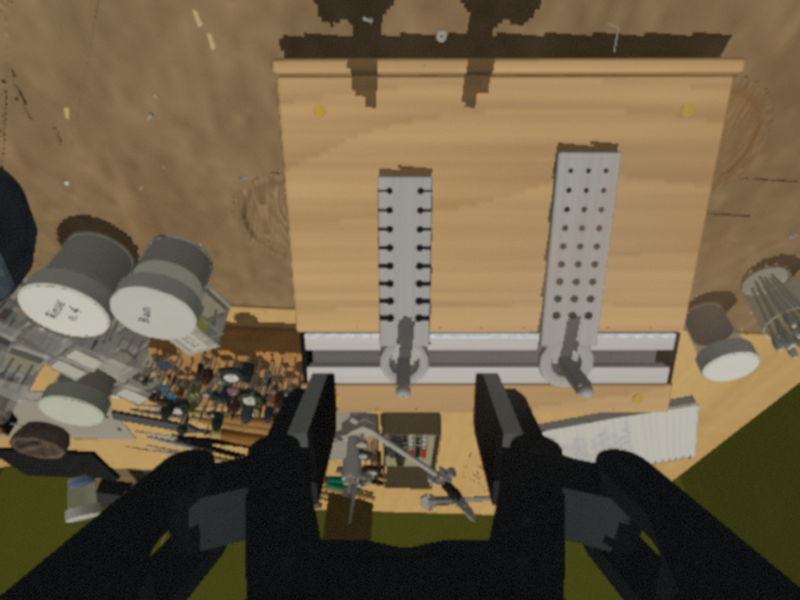

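View pics/s14.png

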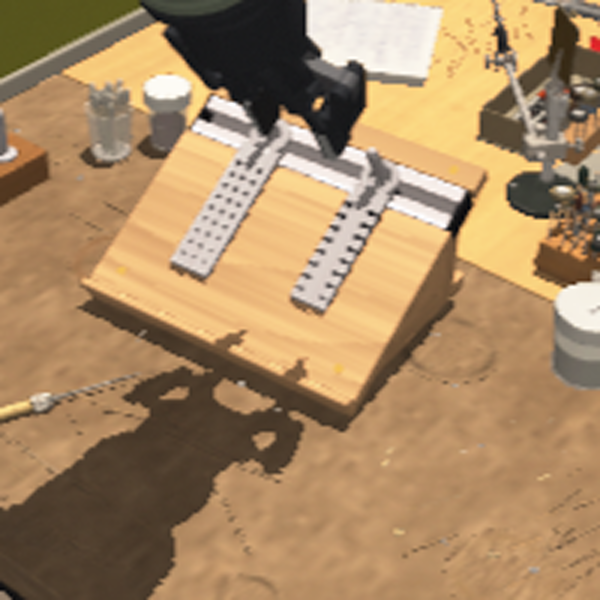

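Both plates hang side by side and the cup and jar stand. I'll move the arm clear and take a last check from above.

```bash
python3 -m inch '[1,-1.5,-3,0,1.5,0.1,0.46,1.8,-3.5,-6,0.13,3.5,0.5,0.46,1.8,-3.5,-6,0.13,5,0.58,0.46,1.8,-3.5,-6,0.13,5,0.58,0.46,1.8,-3.5,-6,0.13,5,0.58,0.46,1.8,-3.5,-6,0.13,5,0.58,0.46]'; python3 - <<'E'
from rack import *
show(); t=Cam("top"); t.crop(200,165,150,130,5,"t15.png"); s=Cam("scene"); s.crop(280,150,130,110,6,"s15.png"); print(s.proj([P(0,.05,.003)]))
s.crop(160,130,140,110,5.5,"s16.png")
E
```

```text
time: 44.8
eef_pos: [0.4504, -0.1008, 0.2978]
tcp_rot: [0.024, -3.138, -0.003]
ft_force: [0.5, -1.1, -1.1]
grip_width: 0.0463
t 44.8 pos [ 0.4504 -0.1008  0.2978] x [-1.    -0.015  0.004] z [-0.004  0.002 -1.   ] F [ 0.5 -1.1 -1.1] w 0.0463 q [ 0.88  0.3  -0.96  1.89  0.27  1.1   1.4 ]
[[319.58230796 194.8899424 ]]
```

View pics/t15.png

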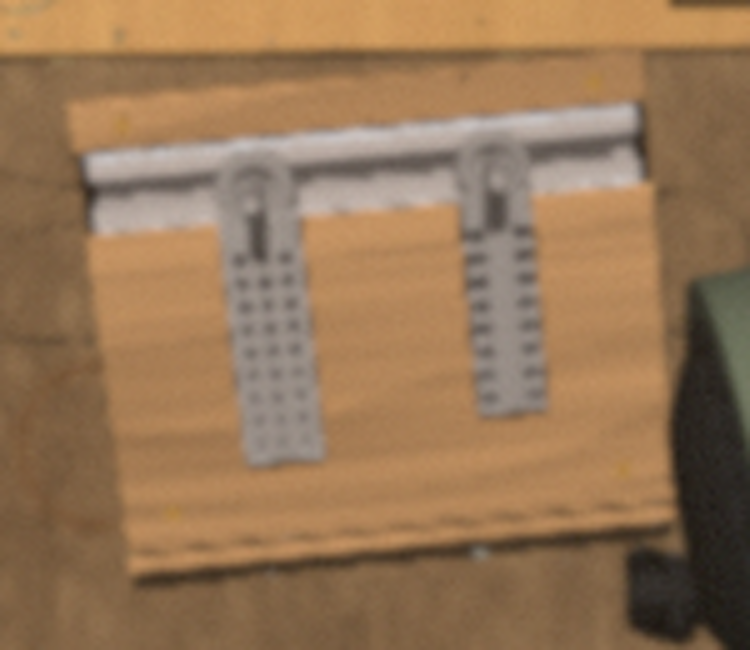

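View pics/s15.png

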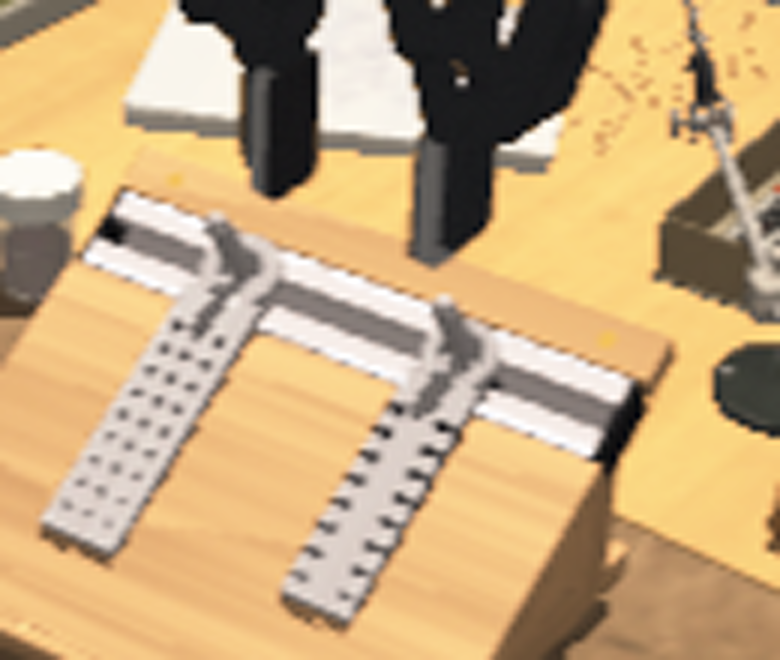

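View pics/s16.png

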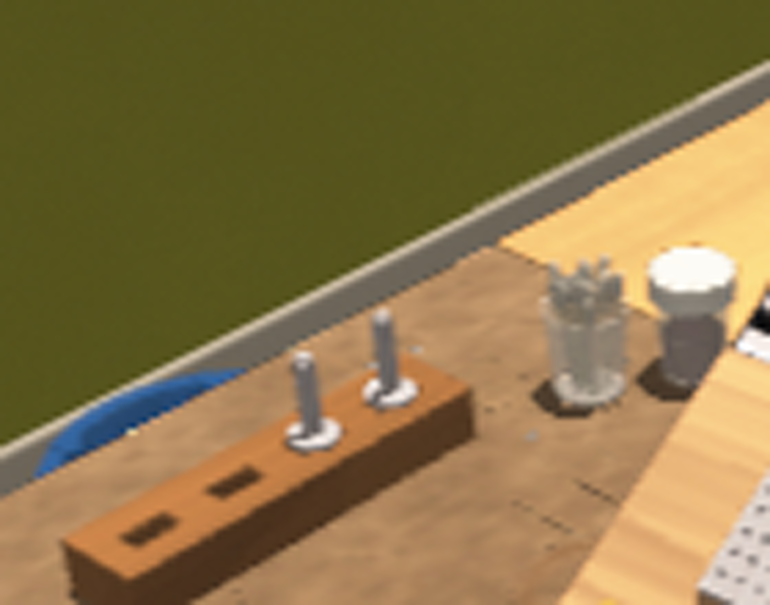

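Both plates lie flat, parallel, eye up, with the posts through the eyes. The spare pegs, cup and jar are untouched and the arm is clear. I'll let it settle and hand in.

```bash
python3 -m inch '[0,0,0,0,0,0,0.46,0,0,0,0,0,0,0.46,0,0,0,0,0,0,0.46]'; python3 - <<'E'
from bench import readout, optics, r
import numpy as np
print(np.abs(readout.state()["dq"]).max()); print(r.sign_off())
E
```

```text
time: 45.2
eef_pos: [0.4516, -0.0988, 0.2952]
tcp_rot: [-0.029, 3.141, 0.001]
ft_force: [0.0, 0.3, -0.2]
grip_width: 0.0457
0.006954261413148737
the job is handed in; nothing more can be done
None
```

Two plates were on the bench, plate 1 and plate 3 (plate 2 was absent), and both now hang on the rack. I handed the job in at about 45 s of the 210 s allowed. The hand-in reports no verdict.

- **Pegs:** each plate has its own peg, about 50 mm either side of the slot's middle. For both I lowered the head through the slot until the collar touched the rail and gave it a 90° turn. At the end of the turn the wrist camera showed the slot lips within about 0.5° of level.
- **Plates:** I slipped each eye over its post until it just touched the collar, then released it.
- **Last checks:** the scene and top pictures show both plates parallel, flat on the board, eye end up, with a post through each eye. The two spare pegs, the cup and the jar stand where they were, and the arm was clear and at rest. I saw no plate being knocked aside.

**What went wrong on the way:**
- **First insertion:** the arm ran into joint limits and stood 11 mm off above the slot. It touched nothing there; I backed off and came in again by another arm posture.
- **Bench contact:** while finding the fingertip height for plate 1, the fingertips pressed on the bench with about 64 N for a moment. That is below the 120 N wrist limit. It is above the 40 N limit for the arm or gripper body, though only the fingertips touched.
- **Camera agreement:** the cameras disagreed by up to about 5 mm across the robot's left-right direction, so I made the final alignments by comparing the part and its target in the same picture.

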